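# Load a power module into a sloping test fixture and close it up

## Task

Load the ribbed power module into the sloping test fixture, lying flat between the guides (set it down, do not drop it, either end first). Then close the hinged clear plate fully over it, without slamming it, and last of all swing the clamp bar fully down across the closed plate. Leave the adapter, the solder reel and the multimeter where they lie.

Things in the scene. Friction and masses are not known exactly. Their poses are not given: they have to be found in the camera images.
- module_center (a point): centre (half-way up, 23 mm) of the power module: a dark steel box with fine bright ribs along its top and a white socket at each end, 110 (x) x 56 (y) x 46 (z) mm, about 0.32 kg, lying on the bench ribs up. x along its length, z up; the same either way round. Grip it across its 56 mm width.
- nest (a point): centre of the module's place, on the surface of the test fixture's grey deck (190 x 220 mm), 75 mm above the bench. Fixed. The deck slopes 30 degrees: x points up the slope (mostly away from the robot), y to the left across it, z out of the deck. The module lies with its length along x; seated, its centre is at z = 23 mm.
- guide (a point): middle of the low end stop, on the deck, axes as the nest. In the nest's frame: black guides 14 mm high; end stops 56 mm wide, inner faces at x = -59 and +59 mm; four side guides, inner faces y = -32 and +32 mm, 8 mm thick, at x = 28 to 54 mm and -54 to -28 mm, so the middle 56 mm of each long side is free for fingers, with 55 mm of bare deck beside it.
- lid_hinge (a point): on the clear plate's hinge axis, axes as the nest, at x = 80, y = 0, z = 50 mm in the nest's frame; the axis runs along y. Two hinge blocks 46 mm high stand under it at y = -61 to -39 and 39 to 61 mm.
- lid (a joint): opening angle (rad) of the clear plate with aluminium edges, 135 mm from hinge to free edge, 120 mm wide, 8 mm thick. 0 = closed, parallel to the deck, underside 50 mm and top 58 mm above it; grows as the low edge swings up and back (about 2.09 = upright, stop at 2.4). A stiff hinge (0.3 N m) keeps it at any angle: push it all the way down.
- lid_edge (a point): middle of the plate's free edge, half-way through its thickness, 135 mm from the hinge axis, turning with the plate: x from the free edge to the hinge, z out of the outer face (its top when closed; the face turned away from the robot when open)
- clamp_pivot (a point): on the clamp bar's pivot axis, axes as the nest, at x = -25, y = 105, z = 68 mm in the nest's frame; the axis runs along x. Its steel bracket is 30 mm (x) by 20 mm (y), 74 mm high from the deck.
- clamp (a joint): opening angle (rad) of the clamp bar on the deck's left: 0 = down, lying along the deck's -y across the closed plate; grows as it swings up and out to the left (1.57 = square to the deck, stop at 2.3). 155 mm long: 100 mm of steel 16 wide, 12 thick, then a rubber grip 22 wide, 16 thick. A stiff pivot (0.16 N m) keeps it at any angle: push it all the way down.
- clamp_end (a point): middle of the free end of the clamp bar, 155 mm from the pivot axis, turning with the bar: y from the free end to the pivot, z out of the bar's outer face (its top when down, its left face when open)
- adapter: a white plug-in adapter, rounded block 62 x 48 x 34 mm with two short brass pins at one end; to be left alone; origin at the centre of its underside
- spool: a white-flanged reel of solder standing on its flange, 64 mm across, 46 mm high; to be left alone; origin at the centre of its underside
- meter: a grey hand-held multimeter lying on its back, 150 x 78 x 34 mm; to be left alone; origin at the centre of its underside
Things that resemble listed ones, but are neither listed nor needed, are in the scene too. Leave any orange look-alike of the part that bears module_center alone.

How it is judged:
By the outcome, as a careful person would: the job done as asked, in the order asked, and still so for the second after the job is handed in, with the robot touching nothing.
It also fails if it takes over 66 s, if anything falls off the work surface, if the arm or the gripper's body presses on something with over 40 N, if the wrist force passes 120 N, or if a joint passes its speed limit or range.

## Robot

A 6-joint arm with a two-finger parallel gripper is mounted at the origin on the work surface. World frame = base frame: x ahead of the robot, y to its left, z up, the work surface at z = 0. Lengths are in m, angles in rad, forces in N, time in s.
With the tool pointing down it reaches from about 0.4 to 0.825 m from the base axis. Payload 7 kg.
Tool frame: the origin (TCP) lies at the very end of the fingers, on their centre line; the grasp point (between the pads) lies bot.grip_depth behind it (bot.grip_depth is the distance from the TCP to the grasp point, in m); x points along the fingers, y is the direction in which the jaws open and shut, and the axes are right-handed (so a half turn about x gives the same grasp; the last joint's range is limited). The gripper opens to 85 mm and grips with 20 to 120 N. Pads are 22 mm wide; open, the fingers measure 114 mm over their backs; the gripper's body (76 mm by 85 mm) begins 54 mm behind the grasp point. The pads swing forward as they close: fully open they stand 13 mm farther back than shut.
Start: joints at [-1.039, 0.359, 0.012, 0, -1.224, -0.288], TCP at [0.163, -0.655, 0.197] pointing down, gripper open.
Joint ranges: [-3.07, 3.07], [-1.43, 2.12], [-1.02, 1.25], [-3.03, 1.67], [-3.05, -0], [-3.03, 3.03]. Speed limits (rad/s): [2.39, 2.39, 3.01, 3.14, 3.14, 3.14].

## Interface

Orientations are given as a unit quaternion [w, x, y, z].
In Python, from cell import bot, eyes gives the robot as it stands.
- The arm moves only by the shell command python3 -m handwheel 'ROWS'. ROWS is JSON, a list of rows, each an object of numbers: "hand": the opening, from 0 (shut) to 1 (fully open); "x", "y", "z": the shift along the tool's x, y, z in mm; "yaw": the turn about the tool's x in units of 10 degrees (1.0 is 10 degrees). A call has 1 to 20 rows; each row is the pose to reach, as a shift and turn from the pose measured when the call began, along the tool's axes at that moment; what a row does not reach only later rows make up. A row lasts 1/8 s, in which the tool goes at most 62.5 mm and 10.7 degrees, less where a joint would pass 70% of its speed; a pose out of reach is approached as far as the arm can. A call with a gripper value outside its range is refused whole. The fingers move at their own pace and stop on an object; the grip force is fixed at half the most. Time passes only in rows, so rows that repeat a pose let the fingers close. It gives the time, the measured TCP pose, the force and the opening at its end, in the units of the state.
- bot.observe(): the state, without advancing time (a new reading comes with each control period).
- eyes.get_image(name): name is "scene" or "top" or "wrist"; returns the picture (384x512x3 uint8, red, green, blue); there is no depth.
- eyes.camera_params(name): a dict with "intrinsics" (3x3 intrinsics, pixels), "R" (3x3) and "t" (3): a world point X has camera coordinates R X + t. Camera axes: x right, y down, z forward; pixel columns grow to the right and rows downward; lengths in m; the calibration is good to about 2 mm. A picture is of the moment at which its call begins: read the wrist's pose just before it. camera_params takes no time and is no camera call; for the wrist camera it gives the pose at the moment of the call.
- bot.sign_off(): hands the job in, once; it reports no verdict.
Trained networks look in the newest picture that a camera, given by its name, has taken for a name from the list of things; names that differ only in an ending like _2 or _b are one class to them, and where a whole thing is asked for, a point or a joint stands for the part that bears it (a point fixed in the world has none). Each returns a list of dicts, best first, with "score" (0 to 1); they miss things now and then, are a little off and sometimes report something else, mostly with a low value. They report only what shows in the picture. A call takes as long as a camera call. They do not tell look-alikes from the thing itself.
- eyes.regions_of(camera, query): "pixels" (384x512 bool, what is visible of it) and "extent" ([left, top, right, bottom] in pixels, round what is visible of it).
- eyes.tip_of(camera, query): "at" ([row, column] in pixels: a listed point, or the origin of a listed thing).
The state is a dict: "time": time; "joints": joint angles; "qd": joint speeds; "tau": joint torques, N m; "eef_pos": TCP position; "tcp_rot": TCP orientation; "wrist_force": force on the tool from outside, world axes, zero at the start; "wrist_torque": the same for the moment, N m; "finger_gap": opening from 0.0 (shut) to 1.0 (fully open).
Only numpy, scipy, OpenCV 4.12 (cv2) and the standard library are available. Lean on these libraries where they do the work, as an engineer would, in place of code of your own. Each camera call takes 0.05 s, during which the arm holds its last target.

## Working session

There is one attempt and no reset: what is moved stays moved. The work goes in short steps, Python scripts to look and compute and a shell command to move; the robot and the scene stay as the last step left them, time stands still between calls to the robot, and variables do not carry over. Pictures are saved under pics/ and viewed, and the job is handed in when it is done.

```bash
ls; mkdir -p pics
python3 - <<'E'
from cell import bot, eyes
import cv2,numpy as np
print(bot.observe(), bot.grip_depth)
for n in ("scene","top"):
    im=eyes.get_image(n); cv2.imwrite(f"pics/{n}0.png",cv2.resize(im[:,:,::-1],(800,600),interpolation=cv2.INTER_CUBIC))
    print(n,eyes.camera_params(n))
E
```

```text
pics
{'time': 0.0, 'joints': array([-1.03887781e+00,  3.59392840e-01,  1.10236393e-02, -3.08675528e-04,
       -1.22408267e+00, -2.88089567e-01]), 'qd': array([ 5.78258913e-05, -2.78828623e-05, -1.80235805e-03, -1.68675770e-04,
        1.85332152e-03, -1.83098407e-03]), 'tau': array([-1.95775894e-03, -5.83328962e+01,  2.93408275e+01,  6.93655416e+00,
       -6.00992324e-03,  4.87999989e-05]), 'eef_pos': array([ 0.16277144, -0.65451882,  0.19615202]), 'tcp_rot': array([ 0.70172343, -0.08537853,  0.70200186,  0.08653395]), 'wrist_force': array([ 0.29529578, -0.12747749,  0.75099334]), 'wrist_torque': array([0.00958421, 0.04435677, 0.00115633]), 'finger_gap': 0.9960682264962991} 0.0187
scene {'intrinsics': array([[474.28971259,   0.        , 257.29242124],
       [  0.        , 474.28971259, 199.98368848],
       [  0.        ,   0.        ,   1.        ]]), 'R': array([[ 0.55412455,  0.83230536, -0.01462118],
       [ 0.71740085, -0.4863863 , -0.49876285],
       [-0.42223453,  0.26588749, -0.86661516]]), 't': array([-0.25561176, -0.41083124,  1.74608802])}
top {'intrinsics': array([[479.32639661,   0.        , 258.10624438],
       [  0.        , 479.32639661, 191.99017225],
       [  0.        ,   0.        ,   1.        ]]), 'R': array([[-0.02676466, -0.99945064, -0.01954679],
       [-0.99339512,  0.02877489, -0.11107717],
       [ 0.11157861,  0.01644475, -0.99361954]]), 't': array([-0.03935536,  0.5799305 ,  1.58140078])}
```

View pics/scene0.png

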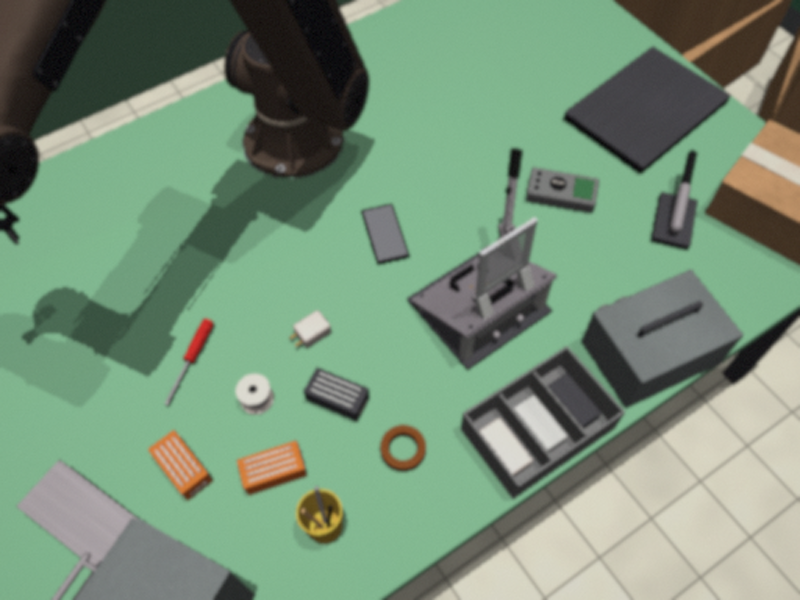

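View pics/top0.png

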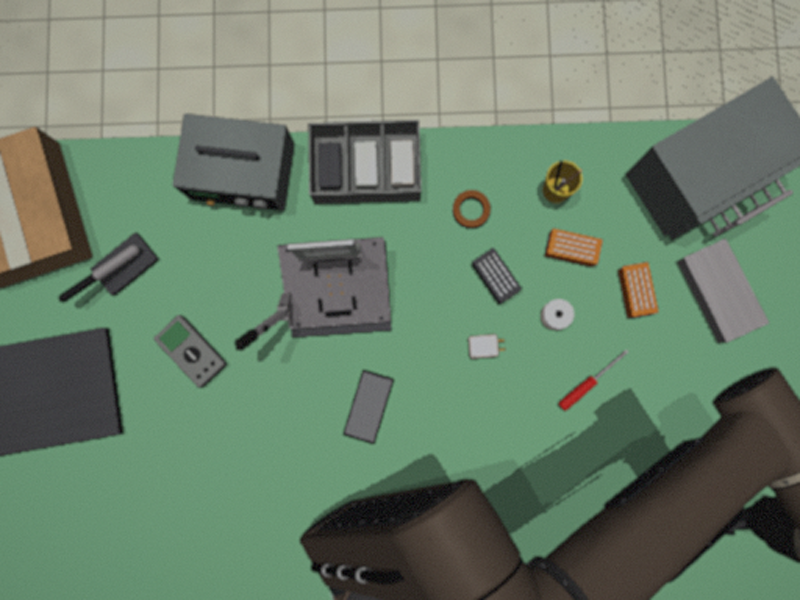

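```bash
cat > h.py <<'E'
import numpy as np, cv2
from cell import bot, eyes
def ray(cam,px,py):
    p=eyes.camera_params(cam);K,R,t=p["intrinsics"],p["R"],p["t"]
    d=R.T@np.linalg.inv(K)@np.array([px,py,1.]); return -R.T@t, d/np.linalg.norm(d)
def tri(obs):
    A=np.zeros((3,3));b=np.zeros(3)
    for cam,px,py in obs:
        o,d=ray(cam,px,py);P=np.eye(3)-np.outer(d,d);A+=P;b+=P@o
    X=np.linalg.solve(A,b)
    return X,[np.round(np.array(proj(c,X))-[u,v],1) for c,u,v in obs]
def atz(cam,px,py,z):
    o,d=ray(cam,px,py);return o+d*(z-o[2])/d[2]
def proj(cam,X):
    p=eyes.camera_params(cam);q=p["intrinsics"]@(p["R"]@np.asarray(X)+p["t"]);return q[:2]/q[2]
E
python3 - <<'E'
from h import *
np.set_printoptions(precision=4,suppress=True)
for q in "nest guide lid_hinge lid_edge clamp_pivot clamp_end module_center".split():
    ob=[]
    for c in ("top","scene"):
        r=eyes.tip_of(c,q)
        print(q,c,[(np.round(d["at"],1),round(d["score"],2)) for d in r[:4]])
        if r: ob.append((c,r[0]["at"][1],r[0]["at"][0]))
    if q!="module_center" and len(ob)==2: print("   ",*tri(ob))
E
```

```text
nest top [(array([178.2, 215.6]), 0.72)]
nest scene [(array([184. , 308.9]), 0.97)]
    [0.6217 0.0813 0.0878] [array([-0.1, -0. ]), array([-0.1,  0. ])]
guide top [(array([196.6, 215.9]), 0.81)]
guide scene [(array([178.5, 292.1]), 0.9)]
    [0.5611 0.077  0.0469] [array([2.6, 1.3]), array([ 3. , -0.5])]
lid_hinge top [(array([164.8, 208.6]), 0.61)]
lid_hinge scene [(array([180.3, 321.2]), 0.73)]
    [0.6567 0.0958 0.1419] [array([0.3, 0.2]), array([ 0.4, -0.1])]
lid_edge top [(array([154. , 203.1]), 0.84)]
lid_edge scene [(array([152., 328.]), 0.75)]
    [0.6629 0.0937 0.2901] [array([0.2, 0.1]), array([ 0.3, -0. ])]
clamp_pivot top [(array([201.1, 181.3]), 0.83)]
clamp_pivot scene [(array([144.4, 327.3]), 0.84)]
    [0.5501 0.1942 0.1195] [array([-1.8, -1. ]), array([-2.2,  0.4])]
clamp_end top [(array([220.8, 149.3]), 0.68), (array([195.8, 218. ]), 0.62)]
clamp_end scene [(array([ 94. , 329.8]), 0.67)]
    [0.4773 0.2565 0.2429] [array([1.4, 0.7]), array([ 1.5, -0.3])]
module_center top [(array([159.1, 366.9]), 0.79), (array([173.7, 315.8]), 0.6), (array([181.7, 407.2]), 0.59), (array([155.3, 203.7]), 0.54)]
module_center scene [(array([250.6, 215.7]), 0.89), (array([296.5, 115.7]), 0.7), (array([297.8, 173.4]), 0.65)]
```

```bash
cat >> h.py <<'E'
from scipy.optimize import least_squares
def Rfix(yaw):
    c,s=np.cos(yaw),np.sin(yaw);a=np.radians(30)
    Rz=np.array([[c,-s,0],[s,c,0],[0,0,1]])
    return Rz@np.array([[np.cos(a),0,-np.sin(a)],[0,1,0],[np.sin(a),0,np.cos(a)]])
def N2W(p,P): # p=(x,y,yaw), P mm in nest
    return np.array([p[0],p[1],.075])+Rfix(p[2])@(np.asarray(P,float)/1000)
def pts(p,lid,cl):
    return dict(nest=(0,0,0),guide=(-59,0,0),lid_hinge=(80,0,50),
     lid_edge=(80-135*np.cos(lid)+4*np.sin(lid),0,50+135*np.sin(lid)+4*np.cos(lid)),
     clamp_pivot=(-25,105,68),clamp_end=(-25,105-155*np.cos(cl),68+155*np.sin(cl)))
E
python3 - <<'E'
from h import *
np.set_printoptions(precision=4,suppress=True)
O=dict(nest=((178.2,215.6),(184.,308.9)),guide=((196.6,215.9),(178.5,292.1)),lid_hinge=((164.8,208.6),(180.3,321.2)),lid_edge=((154,203.1),(152,328)),clamp_pivot=((201.1,181.3),(144.4,327.3)),clamp_end=((220.8,149.3),(94,329.8)))
C=[eyes.camera_params(c) for c in("top","scene")]
def pj(i,X):
    q=C[i]["intrinsics"]@(C[i]["R"]@X+C[i]["t"]);return q[:2]/q[2]
def f(v):
    r=[]
    for k,P in pts(v[:3],v[3],v[4]).items():
        X=N2W(v[:3],P)
        for i in (0,1): r+=list(pj(i,X)-np.array(O[k][i])[::-1])
    return np.array(r)
s=least_squares(f,[.61,.08,0,2.,1.8],loss="soft_l1",f_scale=1.)
print(s.x); 
for k,r in zip(O,f(s.x).reshape(-1,4)): print(k,r)
v=s.x;p=v[:3]
for n in ("top","scene"):
    im=eyes.get_image(n)[:,:,::-1].copy()
    S=4; i=0 if n=="top" else 1
    im=cv2.resize(im,None,fx=S,fy=S,interpolation=cv2.INTER_CUBIC)
    def L(A,B,col): 
        a,b=[tuple(((pj(i,N2W(p,P))+.5)*S).astype(int)) for P in(A,B)]; cv2.line(im,a,b,col,1)
    def loop(Ps,col): [L(Ps[j],Ps[(j+1)%len(Ps)],col) for j in range(len(Ps))]
    loop([(-95,-110,0),(95,-110,0),(95,110,0),(-95,110,0)],(0,0,255))
    loop([(-59,-28,14),(-59,28,14),(59,28,14),(59,-28,14)],(0,255,0))
    c,sn=np.cos(v[3]),np.sin(v[3])
    loop([(80,-60,50),(80,60,50),(80-135*c,60,50+135*sn),(80-135*c,-60,50+135*sn)],(255,255,0))
    P=pts(p,v[3],v[4]);L(P["clamp_pivot"],P["clamp_end"],(0,255,255))
    u=(pj(i,N2W(p,(0,0,60)))*S).astype(int); im=im[max(0,u[1]-330):u[1]+270,max(0,u[0]-400):u[0]+400]
    cv2.imwrite(f"pics/ov_{n}.png",im)
E
```

```text
[0.6152 0.088  0.0886 2.0951 2.0925]
nest [-1.6463  2.5452  0.0798 -0.3362]
guide [ 0.6378  0.3944  5.2559 -0.5704]
lid_hinge [ 0.9125 -1.5699  0.4751 -1.8516]
lid_edge [ 0.5639 -0.2668  0.0769 -0.3931]
clamp_pivot [ 0.1152 -1.2483 -3.711   1.0254]
clamp_end [1.0562 1.0616 1.7466 0.4289]
```

View pics/ov_top.png

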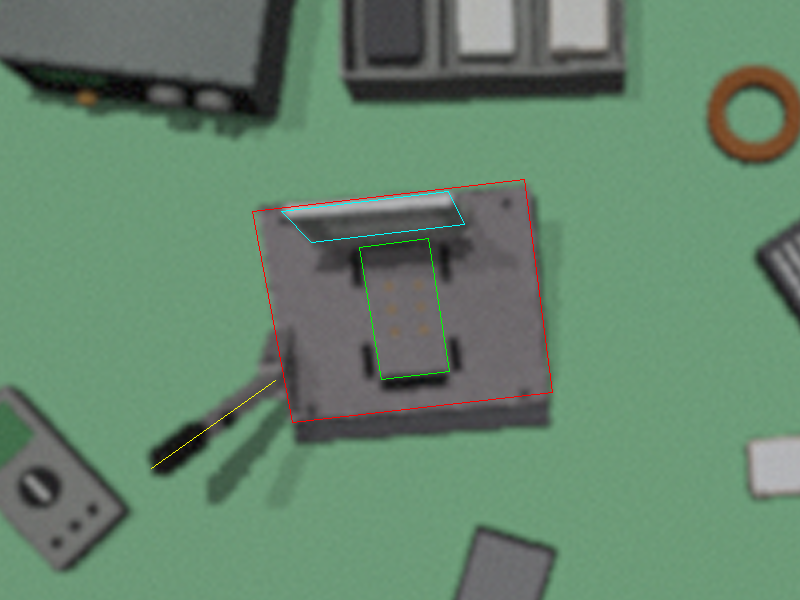

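View pics/ov_scene.png

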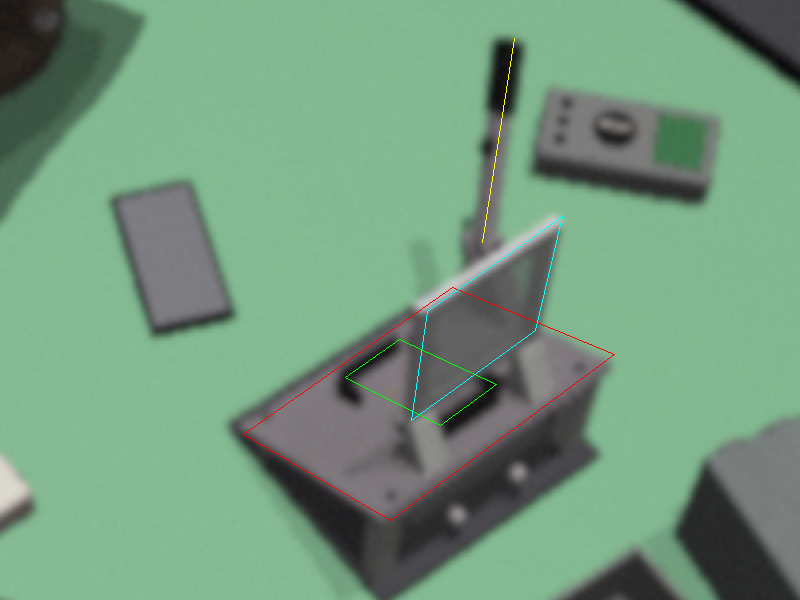

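Run:
```python
from h import *
a=eyes.get_image("top")[:,:,::-1]; b=eyes.get_image("scene")[:,:,::-1]
# crops
A=a[150:225,165:265]; B=b[140:230,255:360]
cv2.imwrite("pics/zt.png",cv2.resize(A,None,fx=8,fy=8,interpolation=cv2.INTER_CUBIC))
cv2.imwrite("pics/zs.png",cv2.resize(B[:75],None,fx=7.5,fy=7.5,interpolation=cv2.INTER_CUBIC))
cv2.imwrite("pics/zs.png",cv2.resize(B,None,fx=6.6,fy=6.6,interpolation=cv2.INTER_CUBIC))
```

```text
(no output)
```

View pics/zt.png

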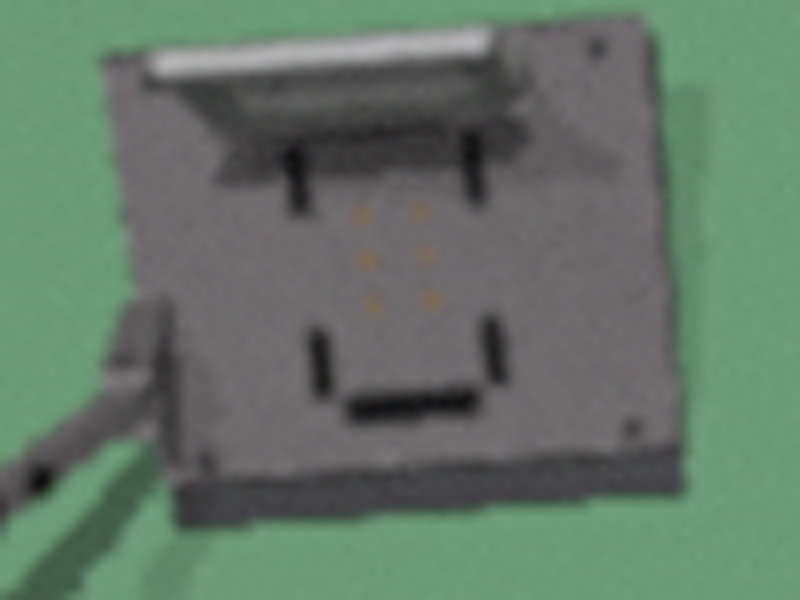

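View pics/zs.png

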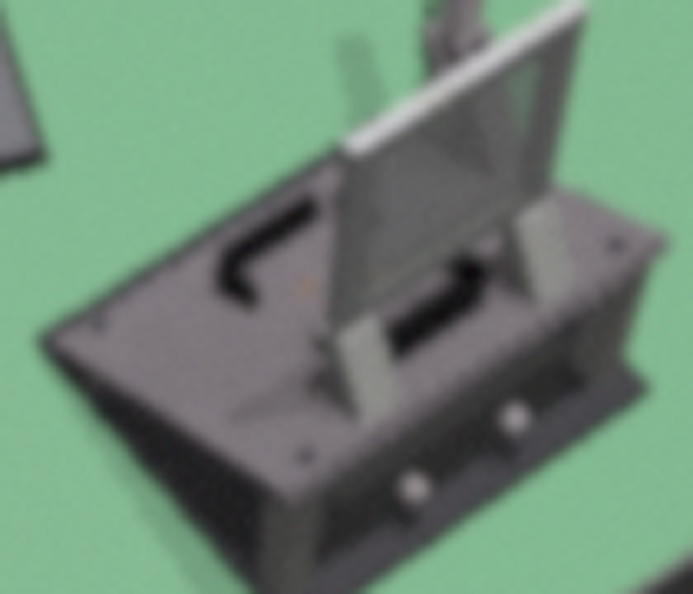

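```bash
cat > fit.py <<'E'
from h import *
np.set_printoptions(precision=4,suppress=True)
T={(95,110,0):(105,57),(95,-110,0):(645,18),(-95,-110,0):(683,447),(-95,110,0):(172,478),(0,0,0):(396.5,258),(28,36,14):(300,212),(28,-36,14):(477,203),(-28,36,14):(318,328),(-28,-36,14):(490,317)}
Sx={(-95,-110,0):(42,340),(95,-110,0):(290,498),(95,110,0):(668,240)}
C=[eyes.camera_params(c) for c in("top","scene")]
def pj(i,X):
    q=C[i]["intrinsics"]@(C[i]["R"]@X+C[i]["t"]);return q[:2]/q[2]
obs=[(0,k,(np.array(u)+.5)/8-.5+[165,150]) for k,u in T.items()]+[(1,k,(np.array(u)+.5)/6.6-.5+[255,140]) for k,u in Sx.items()]
def f(v,full=True):
    return np.concatenate([pj(i,N2W(v[:3],k)+np.array([0,0,v[3] if full else 0]))-u for i,k,u in obs])
if __name__=="__main__":
    for full in(False,True):
        s=least_squares(lambda v:f(v,full),[.61,.08,.08,0],loss="soft_l1"); print(s.x); print(f(s.x,full).reshape(-1,2).round(1).tolist())
E
python3 fit.py
```

```text
[0.6133 0.086  0.0421 0.    ]
[[-0.3, -0.3], [0.4, -0.3], [0.2, -0.4], [-1.0, 0.3], [0.5, -0.5], [0.2, -0.3], [0.3, -0.8], [-0.0, 1.0], [0.3, 0.8], [2.1, 0.3], [-1.0, -0.8], [0.1, -0.8]]
[ 0.6134  0.0866  0.0419 -0.0034]
[[-0.3, -0.1], [0.3, -0.1], [0.0, -0.3], [-1.0, 0.4], [0.4, -0.4], [0.2, -0.2], [0.2, -0.6], [-0.1, 1.1], [0.2, 0.9], [2.3, 0.8], [-0.9, -0.3], [0.1, -0.2]]
```

Run:
```python
from fit import *
p=(.6133,.0863,.042)
offs=[]
for i in(0,1):
    u=(pj(i,N2W((.6152,.088,.0886),(0,0,60)))*4).astype(int);offs.append(u-[400,330])
O=[(0,'l',60,(np.array([150,67])+.5)/8-.5+[165,150]),(0,'l',-60,(np.array([490,42])+.5)/8-.5+[165,150]),
(1,'l',-60,(np.array([347,145])+.5)/6.6-.5+[255,140]),(1,'l',60,(np.array([582,5])+.5)/6.6-.5+[255,140]),
(0,'c',0,(offs[0]+[160,464]+.5)/4-.5),(1,'c',0,(offs[1]+[509,42]+.5)/4-.5)]
def g(v):
    P=pts(p,v[0],v[1]);r=[]
    for i,k,y,u in O:
        Q=np.array(P['lid_edge' if k=='l' else 'clamp_end'],float);Q[1]+=y
        r.append(pj(i,N2W(p,Q))-u)
    return np.concatenate(r)
s=least_squares(g,[2.,2.],loss="soft_l1");print(s.x,g(s.x).reshape(-1,2))
P=pts(p,*s.x)
for k in P: print(k,N2W(p,P[k]))
# module: dark one top px
for c,(r,q) in (("top",(173.7,315.8)),("scene",(250.6,215.7))): print(c,atz(c,q,r,.023))
for c in("top","scene"):
  for q in("adapter","spool","meter"):
    d=eyes.tip_of(c,q);print(c,q,[(atz(c,e["at"][1],e["at"][0],0)[:2],round(e["score"],2)) for e in d[:3]])
R=eyes.regions_of("top","module_center")
for d in R:
    m=d["pixels"].astype(np.uint8); cs,_=cv2.findContours(m,0,2); b=cv2.minAreaRect(max(cs,key=cv2.contourArea)); 
    bp=cv2.boxPoints(b); W=np.array([atz("top",*x,.046)[:2] for x in bp]); print(round(d["score"],2),d["extent"],W.round(4).tolist(),W.mean(0))
a=eyes.get_image("top")[:,:,::-1][140:215,265:365]
cv2.imwrite("pics/zm.png",cv2.resize(a,None,fx=8,fy=8,interpolation=cv2.INTER_CUBIC))
```

```text
[2.0551 2.0014] [[ 0.8719 -0.2802]
 [ 0.3608 -0.1622]
 [ 0.0735  0.28  ]
 [-0.2344 -0.8747]
 [ 0.0349 -0.3888]
 [-0.0365 -0.3423]]
nest [0.6133 0.0863 0.075 ]
guide [0.5622 0.0842 0.0455]
lid_hinge [0.6575 0.0882 0.1583]
lid_edge [0.6562 0.0881 0.2934]
clamp_pivot [0.5533 0.1889 0.1214]
clamp_end [0.4802 0.2506 0.2434]
top [ 0.6363 -0.2526  0.023 ]
scene [ 0.6236 -0.2546  0.023 ]
top adapter [(array([ 0.4717, -0.214 ]), 0.56), (array([0.6845, 0.1093]), 0.53)]
top spool [(array([ 0.5315, -0.3811]), 0.55)]
top meter [(array([0.4737, 0.4125]), 0.62)]
scene adapter [(array([ 0.4816, -0.2257]), 0.75), (array([0.5771, 0.1687]), 0.3)]
scene spool [(array([ 0.5401, -0.3879]), 0.9)]
scene meter [(array([0.4702, 0.4262]), 0.97)]
0.97 [344.7, 145.1, 385.6, 170.5] [[0.663, -0.3597], [0.7261, -0.3752], [0.6997, -0.4864], [0.6369, -0.4705]] [ 0.6814 -0.423 ]
0.86 [299.2, 156.7, 334.2, 195.2] [[0.6566, -0.2009], [0.691, -0.2555], [0.5956, -0.3131], [0.5616, -0.2587]] [ 0.6262 -0.257 ]
0.56 [394.5, 166.6, 420.4, 203.9] [[0.6357, -0.5095], [0.6513, -0.58], [0.5387, -0.6004], [0.5233, -0.5305]] [ 0.5872 -0.5551]
```

View pics/zm.png

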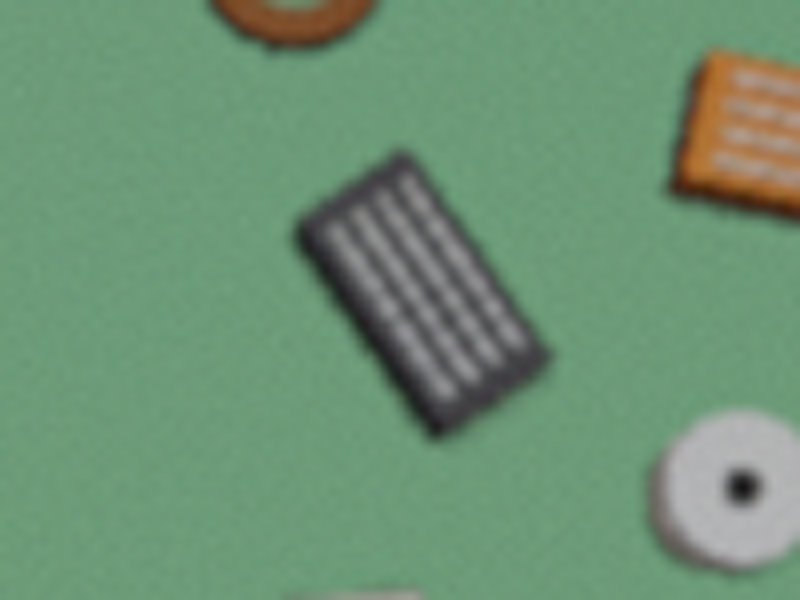

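```bash
cat >> h.py <<'E'
from scipy.spatial.transform import Rotation as Ro
def tool():
    s=bot.observe();q=s["tcp_rot"];return s["eef_pos"],Ro.from_quat([q[1],q[2],q[3],q[0]]).as_matrix(),s
def plan(targets,yang=None):
    """targets: list of world TCP xyz (m); yang: desired heading (deg) of tool y mod 180"""
    x,R,s=tool(); h=np.degrees(np.arctan2(R[1,1],R[0,1]))
    print("TCP",x.round(4),"toolx",R[:,0].round(3),"yhead",round(h,2),"t",round(s["time"],2),"F",s["wrist_force"].round(1),"gap",round(s["finger_gap"],3),"J",s["joints"].round(2))
    if yang is not None:
        d=(yang-h+90)%180-90; print(" turn world z deg",round(d,2)," yaw row =",round(-d/10,3))
    for t in targets: print("  target",np.round(t,4),"-> x,y,z mm",(R.T@(np.array(t)-x)*1000).round(1))
E
python3 - <<'E'
from h import *
plan([(.55,-.256,.25),(.626,-.256,.25)],121.1)
print(eyes.camera_params("wrist"))
E
```

```text
TCP [ 0.1629 -0.655   0.1971] toolx [-0.  0. -1.] yhead 103.97 t 1.4 F [1.  0.  0.2] gap 1.001 J [-1.04  0.36  0.01  0.   -1.22 -0.29]
 turn world z deg 17.13  yaw row = -1.713
  target [ 0.55  -0.256  0.25 ] -> x,y,z mm [-52.9 293.8 472. ]
  target [ 0.626 -0.256  0.25 ] -> x,y,z mm [-52.9 275.4 545.7]
{'intrinsics': array([[280.40935359,   0.        , 259.78808642],
       [  0.        , 280.40935359, 194.97515835],
       [  0.        ,   0.        ,   1.        ]]), 'R': array([[-2.40173608e-01,  9.70729861e-01, -4.17324362e-04],
       [ 9.37042163e-01,  2.31950980e-01,  2.61056944e-01],
       [ 2.53512570e-01,  6.23079378e-02, -9.65323313e-01]]), 't': array([ 0.67514019, -0.03467216,  0.37811981])}
```

```bash
python3 -m handwheel '[{"x":-10,"y":30,"z":55,"yaw":-0.2,"hand":1},{"x":-20,"y":60,"z":110,"yaw":-0.6,"hand":1},{"x":-30,"y":88,"z":165,"yaw":-1.0,"hand":1},{"x":-40,"y":115,"z":220,"yaw":-1.4,"hand":1},{"x":-53,"y":142,"z":275,"yaw":-1.7,"hand":1},{"x":-53,"y":170,"z":330,"yaw":-1.7,"hand":1},{"x":-53,"y":197,"z":385,"yaw":-1.7,"hand":1},{"x":-53,"y":225,"z":440,"yaw":-1.7,"hand":1},{"x":-53,"y":250,"z":490,"yaw":-1.7,"hand":1},{"x":-53,"y":275,"z":530,"yaw":-1.7,"hand":1},{"x":-53,"y":275,"z":530,"yaw":-1.7,"hand":1},{"x":-53,"y":275,"z":530,"yaw":-1.7,"hand":1}]'
python3 - <<'E'
from h import *
plan([(.626,-.256,.25)],121.1)
im=eyes.get_image("wrist"); cv2.imwrite("pics/w1.png",cv2.resize(im[:,:,::-1],(800,600),interpolation=cv2.INTER_CUBIC))
p=eyes.camera_params("wrist");print("cam",-p["R"].T@p["t"])
R=eyes.regions_of("wrist","module_center")
for d in R: print(round(d["score"],2),d["extent"])
E
```

```text
time: 2.9
eef_pos: [0.6108, -0.2601, 0.2499]
tcp_rot: [0.681, -0.189, 0.682, 0.189]
wrist_force: [-0.8, 0.3, -0.6]
finger_gap: 1.0
TCP [ 0.6108 -0.2601  0.2499] toolx [-0. -0. -1.] yhead 121.01 t 2.9 F [-0.8  0.3 -0.6] gap 1.0 J [-0.11  0.31  0.07  0.   -1.32 -0.92]
 turn world z deg 0.09  yaw row = -0.009
  target [ 0.626 -0.256  0.25 ] -> x,y,z mm [-0.1 -4.3 15.1]
cam [ 0.55381127 -0.29445327  0.42739815]
0.93 [80.1, 107.3, 178.6, 193.6]
0.65 [234.7, 136.1, 278.3, 215.5]
0.64 [27.4, 0.0, 110.6, 85.3]
```

View pics/w1.png

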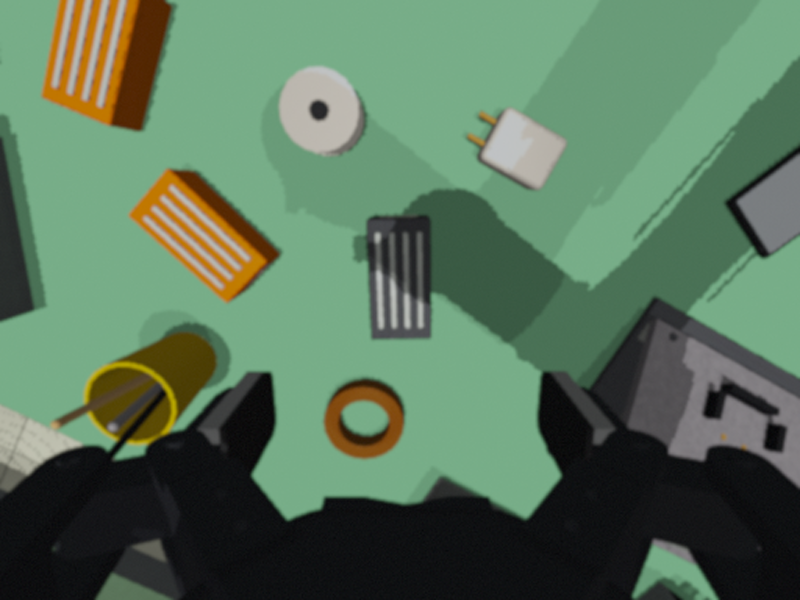

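Run:
```python
from h import *
im=eyes.get_image("wrist")[:,:,::-1][125:230,205:305]
cv2.imwrite("pics/w1z.png",cv2.resize(im,None,fx=5.7,fy=5.7,interpolation=cv2.INTER_CUBIC))
W=np.array([atz("wrist",*((np.array(q)+.5)*.64-.5),.046)[:2] for q in [(370,232),(429,232),(432,337),(372,338)]])
print(W,W.mean(0),[np.linalg.norm(W[i]-W[i-1]) for i in range(4)])
```

```text
[[ 0.6022403  -0.30242519]
 [ 0.57612626 -0.25868009]
 [ 0.6563213  -0.20608054]
 [ 0.6854875  -0.25302331]] [ 0.63004384 -0.25505228] [np.float64(0.0968020727667711), np.float64(0.05094681074528475), np.float64(0.09590598124400614), np.float64(0.05526564046547138)]
```

View pics/w1z.png

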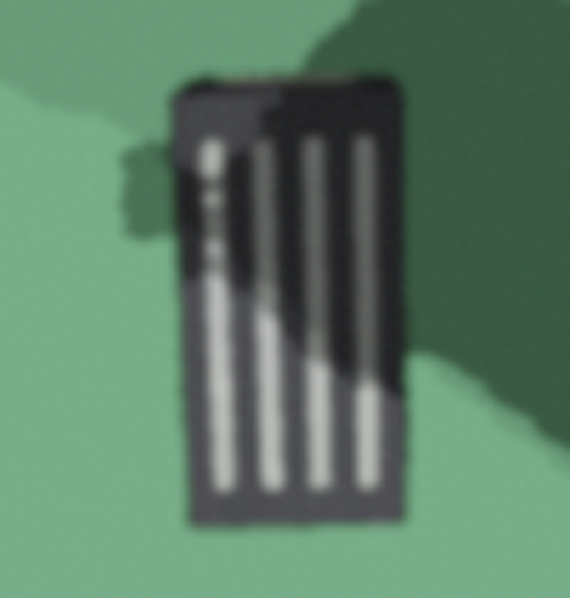

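Run:
```python
from h import *
W=np.array([atz("wrist",*((np.array(q)+.5)/5.7-.5+[205,125]),.046)[:2] for q in [(178,92),(402,90),(405,523),(191,523)]])
print(W,W.mean(0),[np.linalg.norm(W[i]-W[i-1]) for i in range(4)])
d=W[2]+W[3]-W[0]-W[1];print(np.degrees(np.arctan2(d[1],d[0])))
R=np.array([atz("wrist",*((np.array(q)+.5)/5.7-.5+[205,125]),.046)[:2] for q in [(210,138),(365,135),(370,490),(226,492)]])
d=R[2]+R[3]-R[0]-R[1];print(R.mean(0),np.degrees(np.arctan2(d[1],d[0])))
plan([(*W.mean(0),.25)],121)
```

```text
[[ 0.59404535 -0.30831884]
 [ 0.56666298 -0.2633501 ]
 [ 0.65789822 -0.20622225]
 [ 0.6856099  -0.2526281 ]] [ 0.62605411 -0.25762982] [np.float64(0.10717054262040322), np.float64(0.05264961319396952), np.float64(0.10764506431759012), np.float64(0.05405034718351584)]
31.68165135924393
[ 0.62711342 -0.25735486] 32.290231099443176
TCP [ 0.6102 -0.261   0.2504] toolx [ 0. -0. -1.] yhead 120.9 t 3.05 F [ 0.4  0.4 -0.8] gap 0.998 J [-0.11  0.31  0.07  0.   -1.32 -0.92]
 turn world z deg 0.1  yaw row = -0.01
  target [ 0.6261 -0.2576  0.25  ] -> x,y,z mm [ 0.4 -5.2 15.4]
```

```bash
python3 - <<'E'
from h import *
plan([(.6262,-.2575,.08),(.6262,-.2575,.004)],121.8)
E
python3 -m handwheel '[{"x":50,"y":-5,"z":15.5,"yaw":-0.09,"hand":1},{"x":100,"y":-5,"z":15.5,"yaw":-0.09,"hand":1},{"x":145,"y":-5,"z":15.5,"yaw":-0.09,"hand":1},{"x":170,"y":-5,"z":15.5,"yaw":-0.09,"hand":1},{"x":200,"y":-5,"z":15.5,"yaw":-0.09,"hand":1},{"x":225,"y":-5,"z":15.5,"yaw":-0.09,"hand":1},{"x":240,"y":-5,"z":15.5,"yaw":-0.09,"hand":1},{"x":246,"y":-5,"z":15.5,"yaw":-0.09,"hand":1},{"x":246,"y":-5,"z":15.5,"yaw":-0.09,"hand":1}]'
python3 - <<'E'
from h import *
plan([(.6262,-.2575,.004)],121.8)
im=eyes.get_image("wrist"); cv2.imwrite("pics/w2.png",cv2.resize(im[:,:,::-1],(800,600),interpolation=cv2.INTER_CUBIC))
E
```

```text
TCP [ 0.6102 -0.261   0.2504] toolx [ 0. -0. -1.] yhead 120.9 t 3.05 F [ 0.4  0.4 -0.8] gap 0.998 J [-0.11  0.31  0.07  0.   -1.32 -0.92]
 turn world z deg 0.9  yaw row = -0.09
  target [ 0.6262 -0.2575  0.08  ] -> x,y,z mm [170.4  -5.1  15.5]
  target [ 0.6262 -0.2575  0.004 ] -> x,y,z mm [246.4  -5.1  15.5]
time: 4.18
eef_pos: [0.6263, -0.2577, 0.0048]
tcp_rot: [0.68, -0.194, 0.68, 0.194]
wrist_force: [0.4, -1.0, -0.4]
finger_gap: 1.0
TCP [ 0.6263 -0.2577  0.0048] toolx [ 0.001 -0.    -1.   ] yhead 121.79 t 4.17 F [ 0.4 -1.  -0.4] gap 1.0 J [-0.1   0.53 -0.2   0.   -0.85 -0.91]
 turn world z deg 0.01  yaw row = -0.001
  target [ 0.6262 -0.2575  0.004 ] -> x,y,z mm [0.8 0.3 0. ]
```

View pics/w2.png

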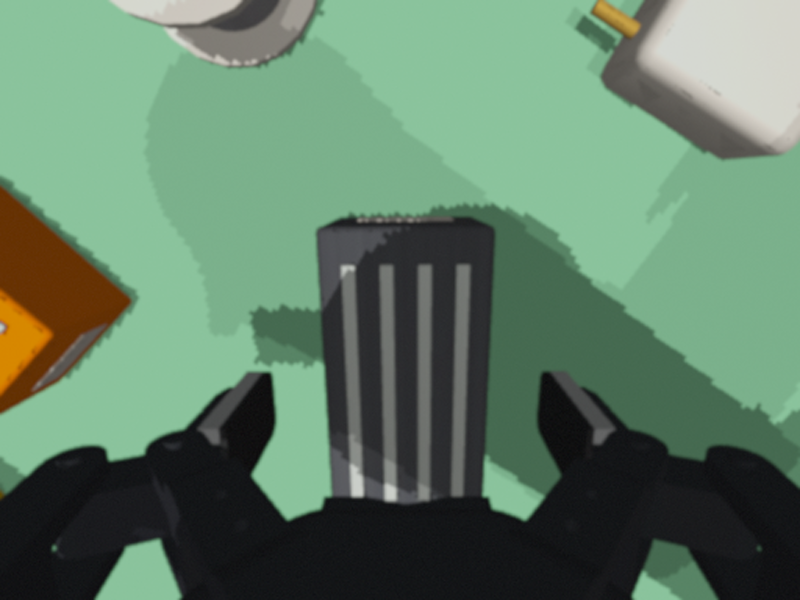

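```bash
python3 - <<'E'
from h import *
x,R,s=tool()
for q in [(319,232),(493,232)]:
    W=atz("wrist",*((np.array(q)+.5)*.64-.5),.046); print(W, R.T@(W-x)*1000)
E
python3 -m handwheel '[{"hand":0},{"hand":0},{"hand":0},{"hand":0},{"hand":0},{"hand":0},{"hand":0},{"hand":0}]'
```

```text
[ 0.59618108 -0.30821924  0.046     ] [-40.74712224 -26.91150051 -52.52417833]
[ 0.56792079 -0.26253223  0.046     ] [-40.80781001  26.80943093 -52.46035412]invalid input
```

```bash
python3 -m handwheel '[{"x":1,"y":0,"z":0,"yaw":0,"hand":0},{"x":1,"y":0,"z":0,"yaw":0,"hand":0},{"x":1,"y":0,"z":0,"yaw":0,"hand":0},{"x":1,"y":0,"z":0,"yaw":0,"hand":0},{"x":1,"y":0,"z":0,"yaw":0,"hand":0},{"x":1,"y":0,"z":0,"yaw":0,"hand":0}]'
```

```text
time: 4.97
eef_pos: [0.6272, -0.2577, 0.0058]
tcp_rot: [0.681, -0.194, 0.679, 0.193]
wrist_force: [-2.4, 1.2, 7.4]
finger_gap: 0.618
```

Run:
```python
from h import *
plan([(.6272,-.2577,.25),(.56,-.05,.25),(.555,.085,.25)],92.4)
```

```text
TCP [ 0.6272 -0.2577  0.0058] toolx [ 0.003 -0.001 -1.   ] yhead 121.83 t 4.97 F [-2.4  1.2  7.4] gap 0.618 J [-0.1   0.52 -0.2   0.   -0.85 -0.91]
 turn world z deg -29.43  yaw row = 2.943
  target [ 0.6272 -0.2577  0.25  ] -> x,y,z mm [-244.2   -0.6    0.5]
  target [ 0.56 -0.05  0.25] -> x,y,z mm [-244.6  211.3   52.9]
  target [0.555 0.085 0.25 ] -> x,y,z mm [-244.7  328.7  119.9]
```

```bash
python3 -m handwheel '[{"x":-15,"y":0,"z":0,"yaw":0,"hand":0},{"x":-45,"y":0,"z":0,"yaw":0,"hand":0},{"x":-90,"y":0,"z":0,"yaw":0,"hand":0},{"x":-140,"y":0,"z":0,"yaw":0,"hand":0},{"x":-190,"y":20,"z":5,"yaw":0.4,"hand":0},{"x":-230,"y":55,"z":15,"yaw":0.9,"hand":0},{"x":-245,"y":100,"z":25,"yaw":1.4,"hand":0},{"x":-245,"y":150,"z":37,"yaw":1.9,"hand":0},{"x":-245,"y":200,"z":50,"yaw":2.4,"hand":0},{"x":-245,"y":240,"z":70,"yaw":2.8,"hand":0},{"x":-245,"y":280,"z":90,"yaw":2.94,"hand":0},{"x":-245,"y":310,"z":107,"yaw":2.94,"hand":0},{"x":-245,"y":329,"z":120,"yaw":2.94,"hand":0},{"x":-245,"y":329,"z":120,"yaw":2.94,"hand":0},{"x":-245,"y":329,"z":120,"yaw":2.94,"hand":0}]'
python3 - <<'E'
from h import *
plan([(.622,.0875,.24)],92.4)
for n in("scene","wrist","top"):
    im=eyes.get_image(n); cv2.imwrite(f"pics/{n}3.png",cv2.resize(im[:,:,::-1],(800,600),interpolation=cv2.INTER_CUBIC))
E
```

```text
time: 6.85
eef_pos: [0.5546, 0.0851, 0.2506]
tcp_rot: [0.708, -0.015, 0.706, 0.015]
wrist_force: [-0.7, 0.4, -4.3]
finger_gap: 0.62
TCP [0.5546 0.0851 0.2506] toolx [ 0.003 -0.001 -1.   ] yhead 92.44 t 6.85 F [-0.7  0.4 -4.3] gap 0.62 J [ 0.5   0.14 -0.16  0.   -1.27 -2.03]
 turn world z deg -0.04  yaw row = 0.004
  target [0.622  0.0875 0.24  ] -> x,y,z mm [10.8 -0.4 67.4]
```

View pics/wrist3.png

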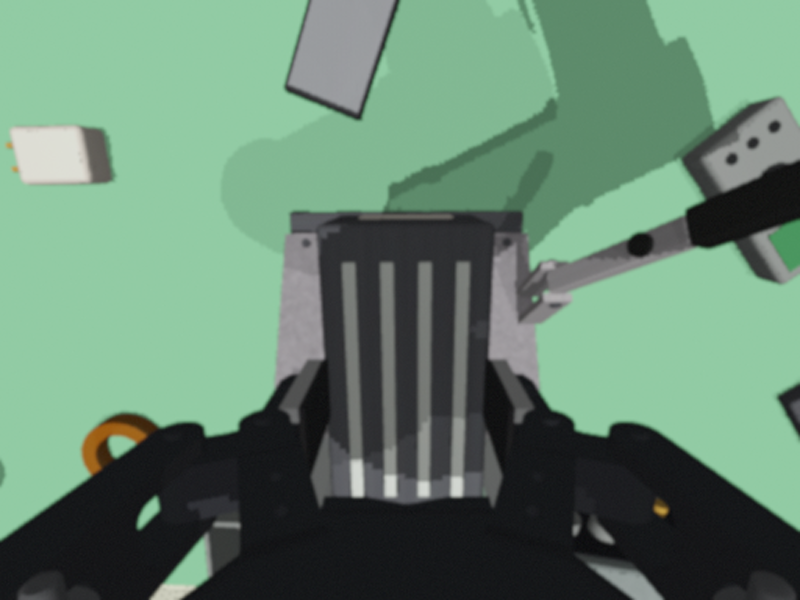

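View pics/scene3.png

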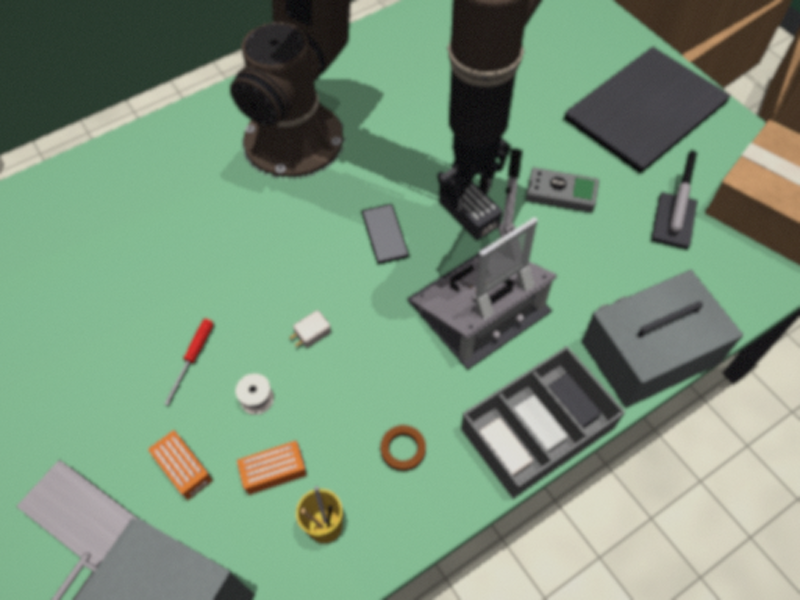

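View pics/top3.png

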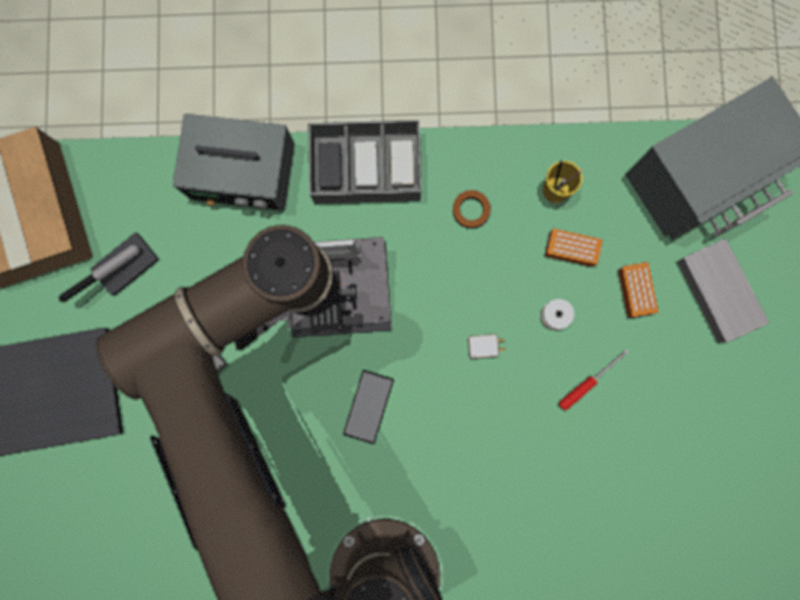

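Run:
```python
from h import *
im=eyes.get_image("wrist")[:,:,::-1][125:250,165:350]
cv2.imwrite("pics/w3z.png",cv2.resize(im,None,fx=4.3,fy=4.3,interpolation=cv2.INTER_CUBIC))
p=(.6133,.0863,.042)
for P in [(-95,110,0),(-95,-110,0),(-25,105,68)]: print(P,(proj("wrist",N2W(p,P))+.5)*800/512, (proj("wrist",N2W(p,P))+.5-[165,125])*4.3)
```

```text
(-95, 110, 0) [527.68819995 234.31021577] [742.69792627 107.32171379]
(-95, -110, 0) [284.96268295 234.71908035] [ 74.71730347 108.44690912]
(-25, 105, 68) [552.8336425  285.88870968] [811.89818416 249.26572905]
```

View pics/w3z.png

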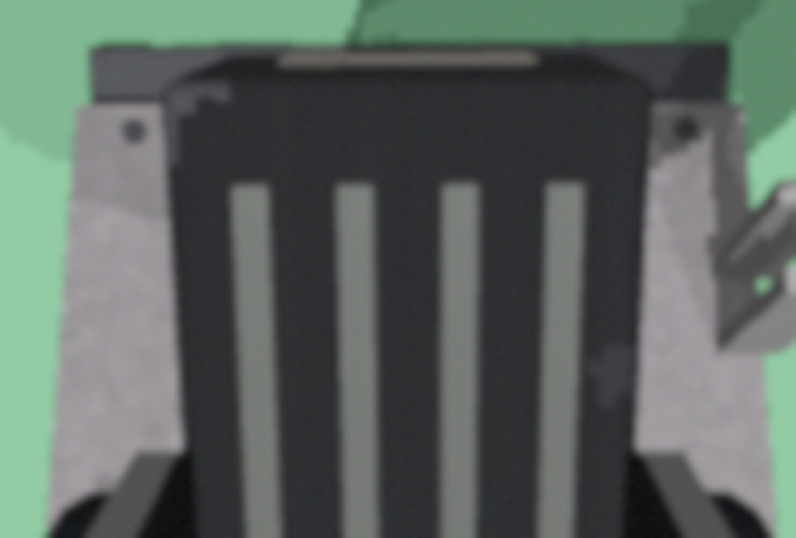

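```bash
python3 -m handwheel '[{"x":5,"y":-0.5,"z":20,"yaw":0,"hand":0},{"x":5,"y":-0.5,"z":35,"yaw":0,"hand":0},{"x":5,"y":-0.5,"z":43,"yaw":0,"hand":0},{"x":5,"y":-0.5,"z":50,"yaw":0,"hand":0},{"x":5,"y":-0.5,"z":56,"yaw":0,"hand":0},{"x":5,"y":-0.5,"z":62,"yaw":0,"hand":0},{"x":5,"y":-0.5,"z":68,"yaw":0,"hand":0},{"x":5,"y":-0.5,"z":68,"yaw":0,"hand":0}]'
python3 - <<'E'
from h import *
plan([(.58,.0875,.24)],92.4)
for n in("scene",):
    im=eyes.get_image(n)[:,:,::-1][70:240,240:400]; cv2.imwrite(f"pics/{n}4.png",cv2.resize(im,None,fx=3.5,fy=3.5,interpolation=cv2.INTER_CUBIC))
E
```

```text
time: 8.05
eef_pos: [0.6231, 0.087, 0.2452]
tcp_rot: [0.708, -0.015, 0.706, 0.014]
wrist_force: [-1.2, 0.2, -4.2]
finger_gap: 0.613
TCP [0.6231 0.087  0.2452] toolx [ 0.002 -0.001 -1.   ] yhead 92.36 t 8.05 F [-1.2  0.2 -4.2] gap 0.613 J [ 0.45  0.26 -0.02  0.   -1.29 -1.98]
 turn world z deg 0.04  yaw row = -0.004
  target [0.58   0.0875 0.24  ] -> x,y,z mm [  5.1   2.3 -43. ]
```

View pics/scene4.png

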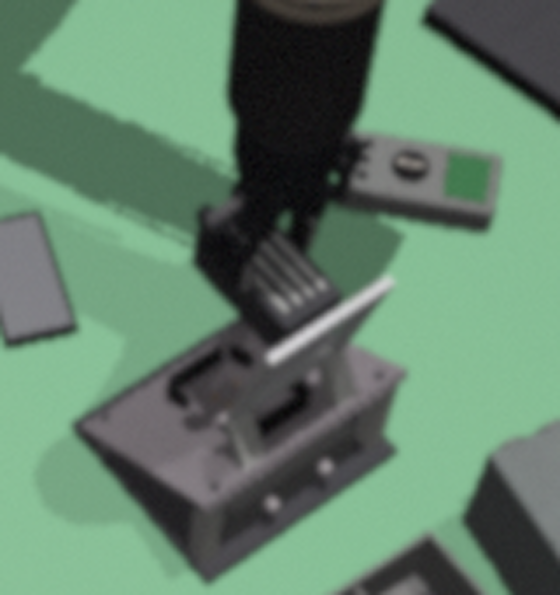

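```bash
cat > place.py <<'E'
from h import *
p=(.6125,.0866,.042)
def tcp(th,cx,dz=0):
    c,s=np.cos(np.radians(th)),np.sin(np.radians(th))
    v=np.array([c*56.5+s*28.6, s*56.5-c*28.6])
    G=N2W(p,(cx-v[0],0,-v[1])); return G+np.array([0,0,-.0228+dz/1000])
E
python3 - <<'E'
from place import *
L=[(-30,44,90),(-30,44,30),(-30,44,6),(-30,44,0),(-25,45.5),(-20,47),(-15,49),(-10,51),(-5,53),(0,54.5),(0,54.5,-1)]
plan([tcp(*l) for l in L],92.4)
E
```

```text
TCP [0.623  0.087  0.2453] toolx [ 0.003 -0.001 -1.   ] yhead 92.37 t 8.1 F [-2.3 -0.3 -5.3] gap 0.621 J [ 0.45  0.26 -0.02  0.   -1.29 -1.98]
 turn world z deg 0.03  yaw row = -0.003
  target [0.5941 0.0858 0.1928] -> x,y,z mm [ 52.4   0.  -29. ]
  target [0.5941 0.0858 0.1328] -> x,y,z mm [ 1.124e+02  1.000e-01 -2.920e+01]
  target [0.5941 0.0858 0.1088] -> x,y,z mm [ 1.364e+02  1.000e-01 -2.920e+01]
  target [0.5941 0.0858 0.1028] -> x,y,z mm [ 1.424e+02  1.000e-01 -2.920e+01]
  target [0.5931 0.0858 0.0985] -> x,y,z mm [ 1.467e+02  1.000e-01 -3.020e+01]
  target [0.5926 0.0858 0.0941] -> x,y,z mm [ 1.512e+02  1.000e-01 -3.080e+01]
  target [0.593  0.0858 0.0897] -> x,y,z mm [ 1.555e+02  1.000e-01 -3.040e+01]
  target [0.5938 0.0858 0.0853] -> x,y,z mm [ 1.60e+02  1.00e-01 -2.96e+01]
  target [0.5951 0.0859 0.0807] -> x,y,z mm [ 1.645e+02  1.000e-01 -2.830e+01]
  target [0.5965 0.0859 0.076 ] -> x,y,z mm [ 1.693e+02  1.000e-01 -2.690e+01]
  target [0.5965 0.0859 0.075 ] -> x,y,z mm [ 1.703e+02  1.000e-01 -2.700e+01]
```

```bash
python3 -m handwheel '[{"x":0,"y":0,"z":-15,"yaw":0,"hand":0},{"x":10,"y":0,"z":-29,"yaw":0,"hand":0},{"x":40,"y":0,"z":-29,"yaw":0,"hand":0},{"x":70,"y":0,"z":-29,"yaw":0,"hand":0},{"x":100,"y":0,"z":-29,"yaw":0,"hand":0},{"x":120,"y":0,"z":-29,"yaw":0,"hand":0},{"x":132,"y":0,"z":-29,"yaw":0,"hand":0},{"x":132,"y":0,"z":-29,"yaw":0,"hand":0}]'
python3 - <<'E'
from place import *
L=[(-30,44,6),(-30,44,0),(-25,45.5),(-20,47),(-15,49),(-10,51),(-5,53),(0,54.5),(0,54.5,-1)]
plan([tcp(*l) for l in L],92.4)
im=eyes.get_image("scene")[:,:,::-1][100:240,260:380]; cv2.imwrite(f"pics/s5.png",cv2.resize(im,None,fx=4.2,fy=4.2,interpolation=cv2.INTER_CUBIC))
im=eyes.get_image("wrist")[:,:,::-1]; cv2.imwrite(f"pics/w5.png",cv2.resize(im,(800,600),interpolation=cv2.INTER_CUBIC))
E
```

```text
time: 9.1
eef_pos: [0.594, 0.0858, 0.1131]
tcp_rot: [0.708, -0.015, 0.706, 0.014]
wrist_force: [-0.4, 0.1, -3.8]
finger_gap: 0.617
TCP [0.594  0.0858 0.1131] toolx [ 0.002 -0.001 -1.   ] yhead 92.38 t 9.1 F [-0.4  0.1 -3.8] gap 0.617 J [ 0.47  0.3  -0.28  0.   -0.99 -2.  ]
 turn world z deg 0.02  yaw row = -0.002
  target [0.5941 0.0858 0.1088] -> x,y,z mm [4.3 0.1 0.1]
  target [0.5941 0.0858 0.1028] -> x,y,z mm [10.3  0.1  0.1]
  target [0.5931 0.0858 0.0985] -> x,y,z mm [14.6  0.1 -0.9]
  target [0.5926 0.0858 0.0941] -> x,y,z mm [19.1  0.1 -1.4]
  target [0.593  0.0858 0.0897] -> x,y,z mm [23.4  0.1 -1. ]
  target [0.5938 0.0858 0.0853] -> x,y,z mm [27.9  0.1 -0.2]
  target [0.5951 0.0859 0.0807] -> x,y,z mm [32.4  0.1  1.1]
  target [0.5965 0.0859 0.076 ] -> x,y,z mm [37.2  0.1  2.4]
  target [0.5965 0.0859 0.075 ] -> x,y,z mm [38.2  0.1  2.4]
```

View pics/s5.png

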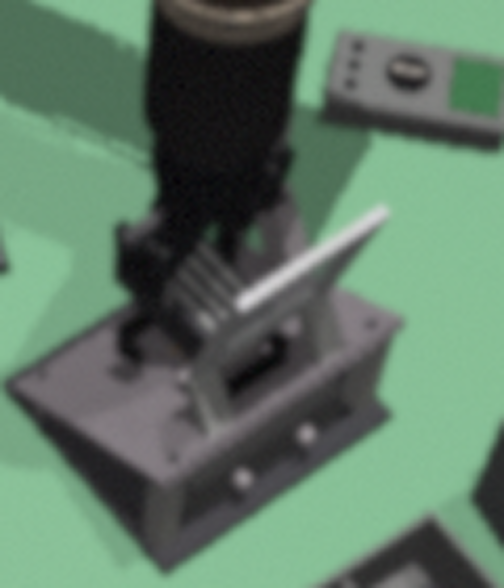

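View pics/w5.png

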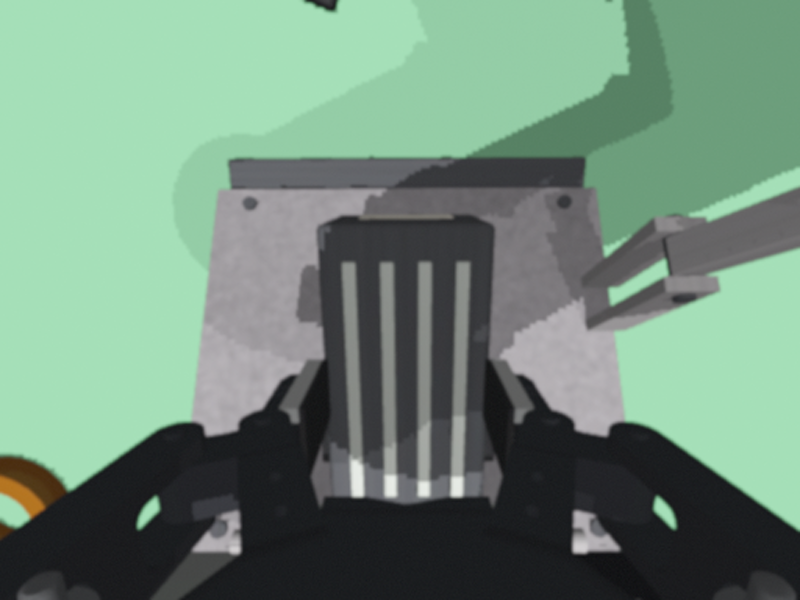

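```bash
python3 - <<'E'
from place import *
for P in [(-95,110,0),(-95,-110,0),(-25,105,68)]: print(P,(proj("wrist",N2W(p,P))+.5)*800/512)
E
python3 -m handwheel '[{"x":5,"y":0,"z":0,"yaw":0,"hand":0},{"x":8,"y":0,"z":0,"yaw":0,"hand":0},{"x":11,"y":0,"z":0,"yaw":0,"hand":0},{"x":13,"y":0,"z":-0.5,"yaw":0,"hand":0},{"x":15,"y":0,"z":-1,"yaw":0,"hand":0},{"x":15,"y":0,"z":-1,"yaw":0,"hand":0}]'
```

```text
(-95, 110, 0) [595.76576798 188.3664931 ]
(-95, -110, 0) [217.5938765  188.97683453]
(-25, 105, 68) [674.98922311 260.71415325]
time: 9.95
eef_pos: [0.5929, 0.0858, 0.0996]
tcp_rot: [0.708, -0.015, 0.706, 0.015]
wrist_force: [-6.0, -0.0, 4.5]
finger_gap: 0.616
```

```bash
python3 -m handwheel '[{"x":2,"y":0.5,"z":-0.3,"yaw":0,"hand":0},{"x":4,"y":0.8,"z":-0.3,"yaw":0,"hand":0},{"x":6,"y":0.8,"z":-0.3,"yaw":0,"hand":0},{"x":8,"y":0.8,"z":0,"yaw":0,"hand":0},{"x":10,"y":0.8,"z":0.1,"yaw":0,"hand":0},{"x":12,"y":0.8,"z":0.4,"yaw":0,"hand":0},{"x":12,"y":0.8,"z":0.4,"yaw":0,"hand":0}]'
python3 - <<'E'
from place import *
plan([tcp(*l) for l in [(-10,51),(-5,53),(0,54.5),(0,54.5,-1)]],92.4)
im=eyes.get_image("wrist")[:,:,::-1]; cv2.imwrite(f"pics/w6.png",cv2.resize(im,(800,600),interpolation=cv2.INTER_CUBIC))
im=eyes.get_image("scene")[:,:,::-1][100:240,260:380]; cv2.imwrite(f"pics/s6.png",cv2.resize(im,None,fx=4.2,fy=4.2,interpolation=cv2.INTER_CUBIC))
E
```

```text
time: 10.82
eef_pos: [0.5877, 0.0854, 0.0875]
tcp_rot: [0.705, -0.015, 0.709, 0.014]
wrist_force: [-24.1, 0.9, 15.4]
finger_gap: 0.62
TCP [0.5877 0.0854 0.0875] toolx [-0.006 -0.003 -1.   ] yhead 92.36 t 10.82 F [-24.1   0.9  15.4] gap 0.62 J [ 0.47  0.32 -0.31 -0.   -0.94 -2.  ]
 turn world z deg 0.04  yaw row = -0.004
  target [0.5938 0.0858 0.0853] -> x,y,z mm [2.2 0.1 6.1]
  target [0.5951 0.0859 0.0807] -> x,y,z mm [6.7 0.1 7.5]
  target [0.5965 0.0859 0.076 ] -> x,y,z mm [11.5  0.1  8.9]
  target [0.5965 0.0859 0.075 ] -> x,y,z mm [12.5  0.2  8.9]
```

View pics/w6.png

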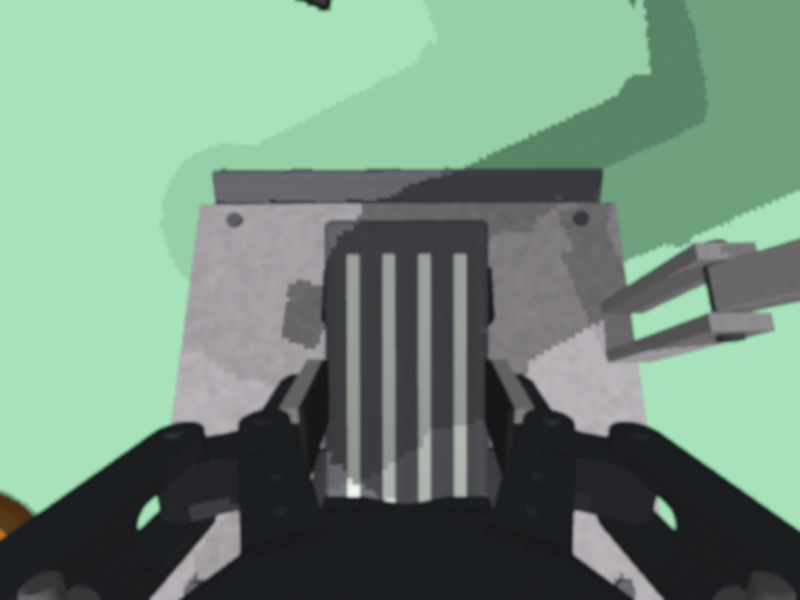

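View pics/s6.png

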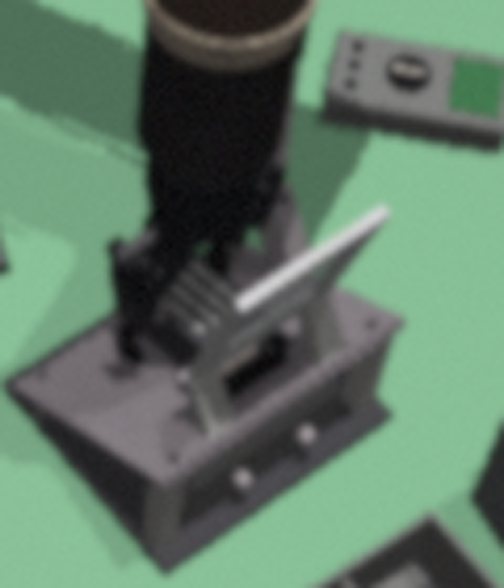

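```bash
cat > th.py <<'E'
from place import *
def edge(c0,c1,row,x,R):
    # near top edge: tool-frame ray plane intersection with |y| width 56
    a,b=[ray("wrist",*((np.array([c,row])+.5)*.64-.5)) for c in(c0,c1)]
    o=a[0];da=a[1]/abs(a[1]@R[:,0]);db=b[1]/abs(b[1]@R[:,0])
    k=.056/abs((da-db)@R[:,1]); P=o+k*(da+db)/2
    return R.T@(P-x)*1000
E
python3 - <<'E'
from th import *
x,R,s=tool()
for n,(c0,c1,r) in dict(w5=(319,493,231),w6=(327,487,222)).items():
    e=edge(c0,c1,r,x,R); g=np.array([-22.8,0,0]); d=e-g
    # module frame rel G: (-53.5, +17.4); here forward=d[2], up=-d[0]
    print(n,e.round(1),"rel G fwd,up",d[2].round(1),-d[0].round(1),"phi",np.degrees(np.arctan2(17.4,-53.5)-np.arctan2(-d[0],d[2])))
G=x+np.array([0,0,.0228]); Gn=Rfix(p[2]).T@(G-np.array([p[0],p[1],.075]))*1000;print("G nest",Gn)
for th in (-20,-18,-16,-14):
    c,s=np.cos(np.radians(th)),np.sin(np.radians(th));v=np.array([c*56.5+s*28.6, s*56.5-c*28.6]);print(th,"corner",Gn[[0,2]]+v)
E
```

```text
w5 [-34.9  -0.1 -52.2] rel G fwd,up -52.2 12.1 phi -4.951048018687356
w6 [-21.6   0.3 -54. ] rel G fwd,up -54.0 -1.2 phi 340.75179153259404
G nest [-3.77042785 -0.11316296 43.01858943]
-20 corner [39.54042912 -3.18075762]
-18 corner [41.12637928 -1.64108712]
-16 corner [42.65762959 -0.04700567]
-14 corner [44.13231447  1.59954456]
```

Run:
```python
from place import *
p=(.6125,.0874,.042)
plan([tcp(*l) for l in [(-16,51.5,2),(-16,51.5),(-12,52.5),(-8,53),(-4,53),(0,53),(0,53,-2)]],92.4)
```

```text
TCP [0.5878 0.0854 0.0876] toolx [-0.006 -0.003 -1.   ] yhead 92.36 t 10.93 F [-23.3   1.6  15.2] gap 0.612 J [ 0.47  0.32 -0.31 -0.   -0.94 -2.  ]
 turn world z deg 0.04  yaw row = -0.004
  target [0.5954 0.0859 0.094 ] -> x,y,z mm [-6.5  0.1  7.6]
  target [0.5954 0.0859 0.092 ] -> x,y,z mm [-4.5  0.1  7.6]
  target [0.5954 0.0859 0.0882] -> x,y,z mm [-0.7  0.1  7.7]
  target [0.5953 0.0859 0.0841] -> x,y,z mm [3.5 0.1 7.6]
  target [0.5951 0.0859 0.0796] -> x,y,z mm [7.9 0.1 7.4]
  target [0.5952 0.0859 0.0752] -> x,y,z mm [12.3  0.1  7.5]
  target [0.5952 0.0859 0.0732] -> x,y,z mm [14.3  0.2  7.5]
```

```bash
python3 -m handwheel '[{"x":-4,"y":0.9,"z":-1,"yaw":0,"hand":0},{"x":-7,"y":0.9,"z":3,"yaw":0,"hand":0},{"x":-8,"y":0.9,"z":7.6,"yaw":0,"hand":0},{"x":-7,"y":0.9,"z":7.6,"yaw":0,"hand":0},{"x":-5,"y":0.9,"z":7.6,"yaw":0,"hand":0},{"x":-3,"y":0.9,"z":7.6,"yaw":0,"hand":0},{"x":-1,"y":0.9,"z":7.6,"yaw":0,"hand":0},{"x":1,"y":0.9,"z":7.6,"yaw":0,"hand":0},{"x":3.5,"y":0.9,"z":7.6,"yaw":0,"hand":0},{"x":3.5,"y":0.9,"z":7.6,"yaw":0,"hand":0}]'
python3 - <<'E'
from place import *
plan([tcp(*l) for l in [(-8,53),(-4,53),(0,53),(0,53,-2)]],92.4)
im=eyes.get_image("wrist")[:,:,::-1]; cv2.imwrite(f"pics/w7.png",cv2.resize(im,(800,600),interpolation=cv2.INTER_CUBIC))
E
```

```text
time: 12.18
eef_pos: [0.5866, 0.086, 0.0829]
tcp_rot: [0.699, -0.016, 0.714, 0.013]
wrist_force: [-35.3, 8.2, 21.2]
finger_gap: 0.614
TCP [0.5866 0.086  0.0829] toolx [-0.021 -0.005 -1.   ] yhead 92.35 t 12.18 F [-35.3   8.2  21.2] gap 0.614 J [ 0.47  0.34 -0.3  -0.01 -0.96 -2.  ]
 turn world z deg 0.05  yaw row = -0.005
  target [0.5953 0.0859 0.0841] -> x,y,z mm [-1.4 -0.5  8.6]
  target [0.5951 0.0859 0.0796] -> x,y,z mm [ 3.  -0.5  8.5]
  target [0.5952 0.0859 0.0752] -> x,y,z mm [ 7.5 -0.5  8.7]
  target [0.5952 0.0859 0.0732] -> x,y,z mm [ 9.5 -0.5  8.7]
```

View pics/w7.png

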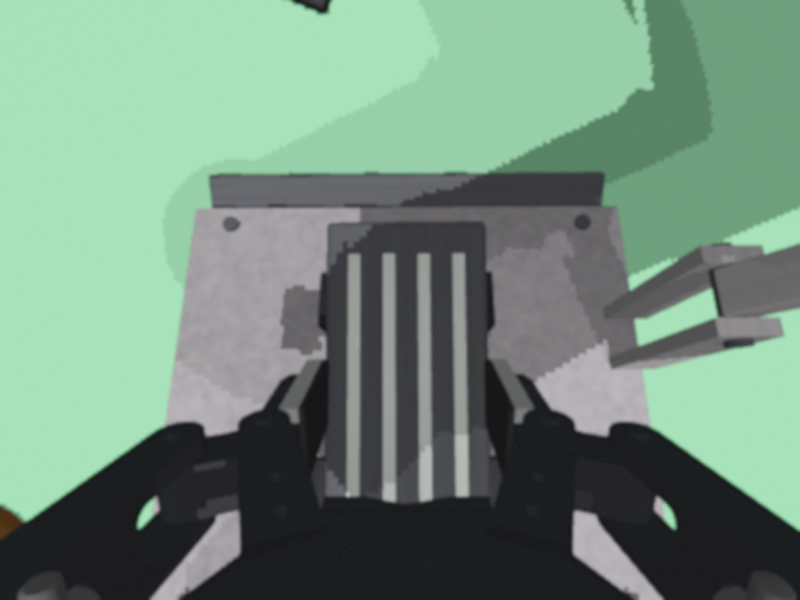

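Run:
```python
from th import *
for P in [(-95,110,0),(-95,-110,0),(-54,40,14),(-28,40,14),(-54,-40,14),(-28,-40,14),(-54,40,0),(-59,28,14),(-67,28,14),(-67,28,0),(-55,28,46),(-57,28,46)]: print(P,((proj("wrist",N2W(p,P))+.5)*800/512).round(0))
x,R,s=tool()
e=edge(328.5,486,223,x,R); d=e-np.array([-22.8,0,0]);print(e,"rel G fwd,up",d[2].round(1),-d[0].round(1),"phi",np.degrees(np.arctan2(17.4,-53.5)-np.arctan2(-d[0],d[2])))
W=x+R@e/1000; print("near top edge in nest",Rfix(p[2]).T@(W-np.array([p[0],p[1],.075]))*1000)
G=x+np.array([0,0,.0228]); Gn=Rfix(p[2]).T@(G-np.array([p[0],p[1],.075]))*1000;print("G nest",Gn)
for th in (-20,-18,-16,-14,-12,-10):
    c,s=np.cos(np.radians(th)),np.sin(np.radians(th));v=np.array([c*56.5+s*28.6, s*56.5-c*28.6]);print(th,"corner",Gn[[0,2]]+v)
im=eyes.get_image("wrist")[:,:,::-1][125:250,185:335]
cv2.imwrite("pics/w7z.png",cv2.resize(im,None,fx=4.7,fy=4.7,interpolation=cv2.INTER_CUBIC))
```

```text
(-95, 110, 0) [617. 208.]
(-95, -110, 0) [196. 209.]
(-54, 40, 14) [492. 273.]
(-28, 40, 14) [495. 327.]
(-54, -40, 14) [320. 273.]
(-28, -40, 14) [317. 327.]
(-54, 40, 0) [487. 283.]
(-59, 28, 14) [466. 263.]
(-67, 28, 14) [465. 247.]
(-67, 28, 0) [462. 258.]
(-55, 28, 46) [476. 242.]
(-57, 28, 46) [476. 238.]
[-19.2452275    0.35409179 -53.52818528] rel G fwd,up -53.5 -3.6 phi 338.1843340657551
near top edge in nest [-54.17131406   1.00091575  63.99264053]
G nest [-6.95883675  0.52166537 39.54517449]
-20 corner [36.35202022 -6.65417256]
-18 corner [37.93797038 -5.11450206]
-16 corner [39.46922069 -3.52042062]
-14 corner [40.94390557 -1.87387038]
-12 corner [42.36022833 -0.17685742]
-10 corner [43.71646341  1.56855072]
```

View pics/w7z.png

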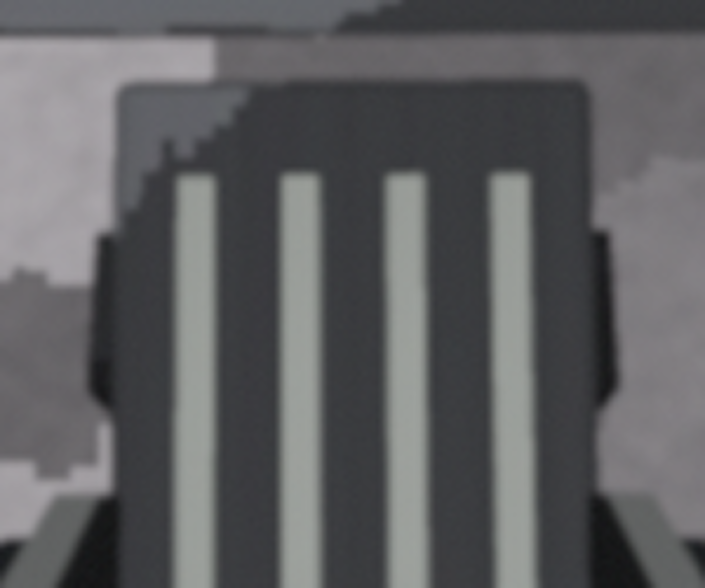

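```bash
python3 -m handwheel '[{"x":-3,"y":0,"z":-1.5,"yaw":0,"hand":0},{"x":-5,"y":0,"z":-1,"yaw":0,"hand":0},{"x":-7,"y":0,"z":4,"yaw":0,"hand":0},{"x":-9,"y":0,"z":9,"yaw":0,"hand":0},{"x":-9,"y":0,"z":9,"yaw":0,"hand":0}]'
python3 - <<'E'
from th import *
x,R,s=tool();plan([])
im=eyes.get_image("wrist")[:,:,::-1]; cv2.imwrite(f"pics/w8.png",cv2.resize(im,(800,600),interpolation=cv2.INTER_CUBIC))
G=x+np.array([0,0,.0228]); Gn=Rfix(p[2]).T@(G-np.array([p[0],p[1],.075]))*1000;print("G nest",Gn)
for th in (-20,-18,-16,-14,-12,-10):
    c,s=np.cos(np.radians(th)),np.sin(np.radians(th));v=np.array([c*56.5+s*28.6, s*56.5-c*28.6]);print(th,"corner",Gn[[0,2]]+v)
E
```

```text
time: 12.9
eef_pos: [0.5868, 0.086, 0.0899]
tcp_rot: [0.694, -0.016, 0.72, 0.012]
wrist_force: [-34.5, 10.0, 17.6]
finger_gap: 0.619
TCP [0.5868 0.086  0.0899] toolx [-0.037 -0.006 -0.999] yhead 92.29 t 12.9 F [-34.5  10.   17.6] gap 0.619 J [ 0.47  0.34 -0.27 -0.01 -0.99 -1.99]
G nest [-3.38754527  0.4982957  45.49191465]
-20 corner [39.92331171 -0.7074324 ]
-18 corner [41.50926186  0.8322381 ]
-16 corner [43.04051218  2.42631955]
-14 corner [44.51519705  4.07286978]
-12 corner [45.93151982  5.76988274]
-10 corner [47.2877549   7.51529088]
```

View pics/w8.png

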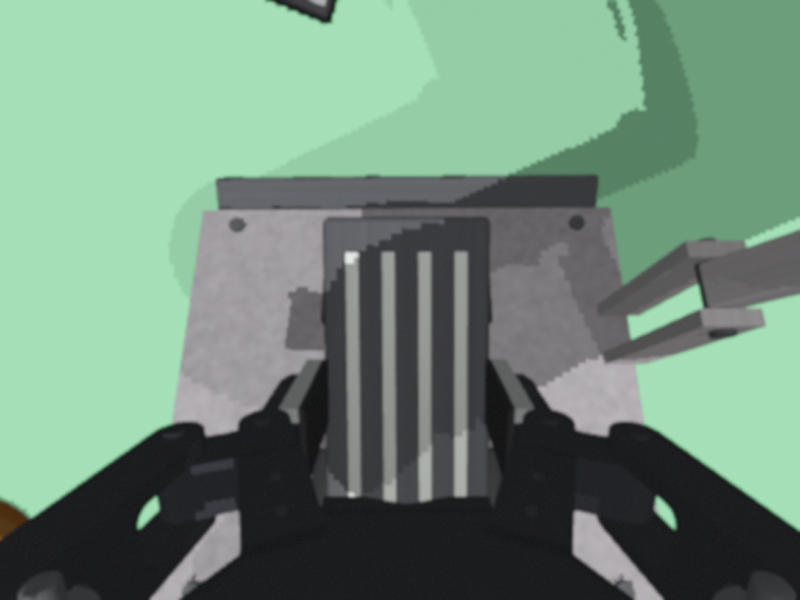

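Run:
```python
from th import *
im=eyes.get_image("scene")[:,:,::-1][120:225,270:370]; cv2.imwrite(f"pics/s8.png",cv2.resize(im,None,fx=5.7,fy=5.7,interpolation=cv2.INTER_CUBIC))
im=eyes.get_image("top")[:,:,::-1][130:230,150:270]; cv2.imwrite(f"pics/t8.png",cv2.resize(im,None,fx=5.7,fy=5.7,interpolation=cv2.INTER_CUBIC))
s=bot.observe();print(s["wrist_torque"],s["wrist_force"],s["tau"])
```

```text
[ 4.04799643 12.58097966  0.38563167] [-33.87361002  10.75296154  17.1994993 ] [ -9.37987179 -44.58837748  35.44302464  13.62222701   9.49873388
  -0.61443843]
```

View pics/s8.png

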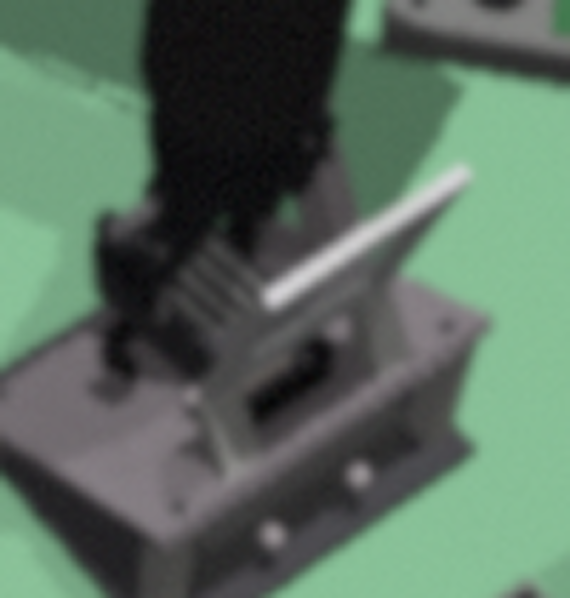

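View pics/t8.png

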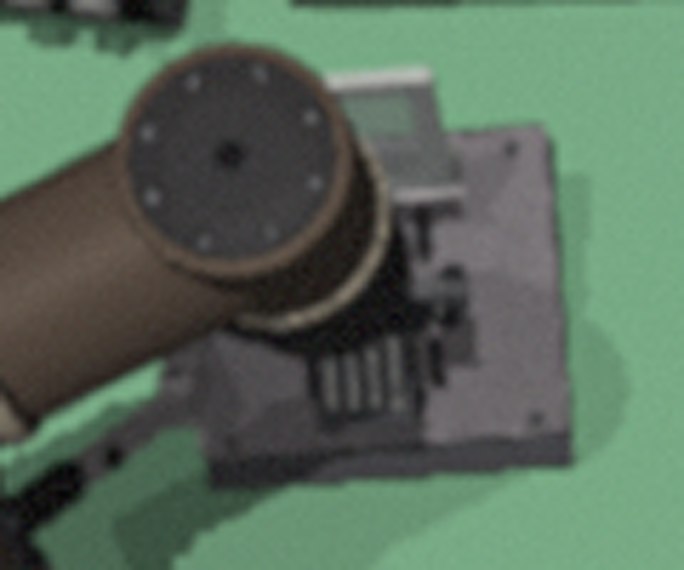

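```bash
python3 -m handwheel '[{"x":-5,"y":0,"z":-2,"yaw":0,"hand":0},{"x":-10,"y":0,"z":-2,"yaw":0,"hand":0},{"x":-15,"y":0,"z":-1,"yaw":0,"hand":0},{"x":-18,"y":0,"z":0,"yaw":0,"hand":0},{"x":-18,"y":0,"z":0,"yaw":0,"hand":0}]'
python3 - <<'E'
from th import *
x,R,s=tool();plan([])
im=eyes.get_image("wrist")[:,:,::-1]; cv2.imwrite(f"pics/w9.png",cv2.resize(im,(800,600),interpolation=cv2.INTER_CUBIC))
G=x+np.array([0,0,.0228]); Gn=Rfix(p[2]).T@(G-np.array([p[0],p[1],.075]))*1000;print("G nest",Gn)
print(s["wrist_torque"])
E
```

```text
time: 13.68
eef_pos: [0.5881, 0.0861, 0.1081]
tcp_rot: [0.694, -0.016, 0.72, 0.012]
wrist_force: [-0.1, -0.5, -3.9]
finger_gap: 0.614
TCP [0.5881 0.0861 0.1081] toolx [-0.036 -0.006 -0.999] yhead 92.29 t 13.68 F [-0.1 -0.5 -3.9] gap 0.614 J [ 0.47  0.32 -0.25 -0.01 -1.03 -1.99]
G nest [ 6.81028439  0.51510292 60.65353331]
[ 0.01521226 -0.09733249  0.06883741]
```

View pics/w9.png

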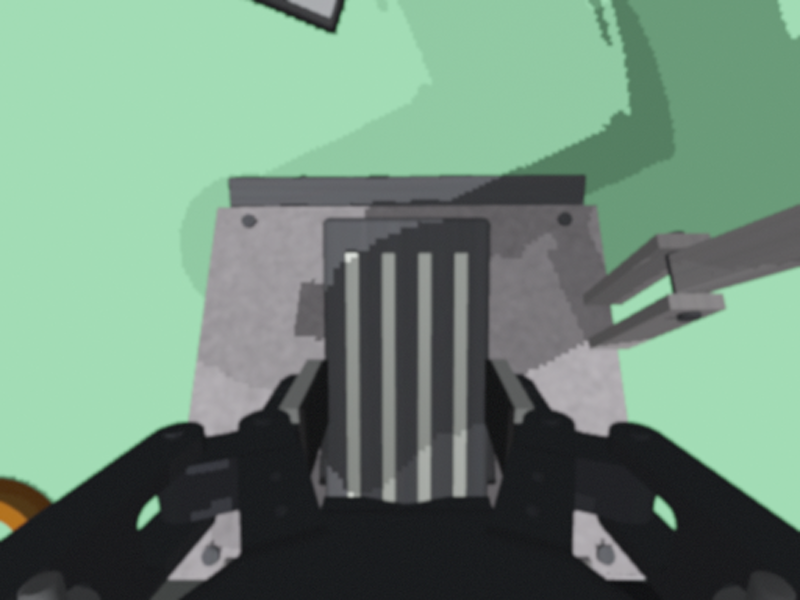

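```bash
cat >> th.py <<'E'
def state(c0,c1,row,corr=4.95):
    x,R,s=tool(); e=edge(c0,c1,row,x,R); d=e-np.array([-22.8,0,0])
    phi=-np.degrees((np.arctan2(17.4,-53.5)-np.arctan2(-d[0],d[2])+np.pi)%(2*np.pi)-np.pi)-corr
    pitch=np.degrees(np.arcsin(R[2,2])) # tool z elevation
    th=-30+phi+pitch
    G=x-R[:,0]*.0228; Gn=Rfix(p[2]).T@(G-np.array([p[0],p[1],.075]))*1000
    c,s_=np.cos(np.radians(th)),np.sin(np.radians(th));v=np.array([c*56.5+s_*28.6, s_*56.5-c*28.6])
    print("phi",phi.round(1),"pitch",pitch.round(2),"theta",th.round(1),"G",Gn.round(1),"corner",(Gn[[0,2]]+v).round(1)); return th,R
E
python3 - <<'E'
from th import *
state(323,488.5,218)
E
```

```text
phi 9.3 pitch -2.13 theta -22.8 G [ 7.1  0.6 60.2] corner [48.1 11.9]
```

```bash
cat >> th.py <<'E'
def go(L):
    x,R,s=tool(); T=[]
    for l in L:
        th,cx=l[:2]; cz=l[2] if len(l)>2 else 0
        c,s_=np.cos(np.radians(th)),np.sin(np.radians(th));v=np.array([c*56.5+s_*28.6, s_*56.5-c*28.6])
        T.append(N2W(p,(cx-v[0],.6,cz-v[1]))+R[:,0]*.0228)
    plan(T,92.4)
E
python3 - <<'E'
from th import *
go([(-22.8,51,6),(-22.8,51,1),(-19,49),(-15,46),(-11,43),(-9,41)])
E
```

```text
TCP [0.5877 0.086  0.1079] toolx [-0.037 -0.006 -0.999] yhead 92.29 t 13.72 F [ 0.1 -0.4 -4.3] gap 0.615 J [ 0.47  0.32 -0.25 -0.01 -1.03 -1.99]
 turn world z deg 0.11  yaw row = -0.011
  target [0.5932 0.0863 0.1042] -> x,y,z mm [3.4 0.  5.6]
  target [0.5957 0.0864 0.0999] -> x,y,z mm [7.7 0.1 8.3]
  target [0.5932 0.0863 0.094 ] -> x,y,z mm [13.6  0.1  6. ]
  target [0.5895 0.0861 0.0882] -> x,y,z mm [19.6  0.1  2.5]
  target [0.5862 0.086  0.0824] -> x,y,z mm [25.5  0.1 -0.6]
  target [0.5842 0.0859 0.0792] -> x,y,z mm [28.8  0.1 -2.5]
```

```bash
python3 -m handwheel '[{"x":3.5,"y":0,"z":5.6,"yaw":0,"hand":0},{"x":7.5,"y":0,"z":8,"yaw":0,"hand":0},{"x":10.5,"y":0,"z":7,"yaw":0,"hand":0},{"x":13.5,"y":0,"z":6,"yaw":0,"hand":0},{"x":16.5,"y":0,"z":4,"yaw":0,"hand":0},{"x":19.5,"y":0,"z":2.3,"yaw":0,"hand":0},{"x":22.5,"y":0,"z":0.8,"yaw":0,"hand":0},{"x":25.5,"y":0,"z":-0.8,"yaw":0,"hand":0},{"x":25.5,"y":0,"z":-0.8,"yaw":0,"hand":0}]'
python3 - <<'E'
from th import *
im=eyes.get_image("wrist")[:,:,::-1]; cv2.imwrite(f"pics/w10.png",cv2.resize(im,(800,600),interpolation=cv2.INTER_CUBIC))
plan([])
E
```

```text
time: 14.85
eef_pos: [0.5868, 0.0861, 0.0832]
tcp_rot: [0.695, -0.016, 0.719, 0.013]
wrist_force: [-0.9, -1.1, 6.6]
finger_gap: 0.619
TCP [0.5868 0.0861 0.0833] toolx [-0.035 -0.006 -0.999] yhead 92.31 t 14.9 F [-0.3 -0.2  5.9] gap 0.615 J [ 0.47  0.34 -0.28 -0.01 -0.98 -1.99]
```

View pics/w10.png

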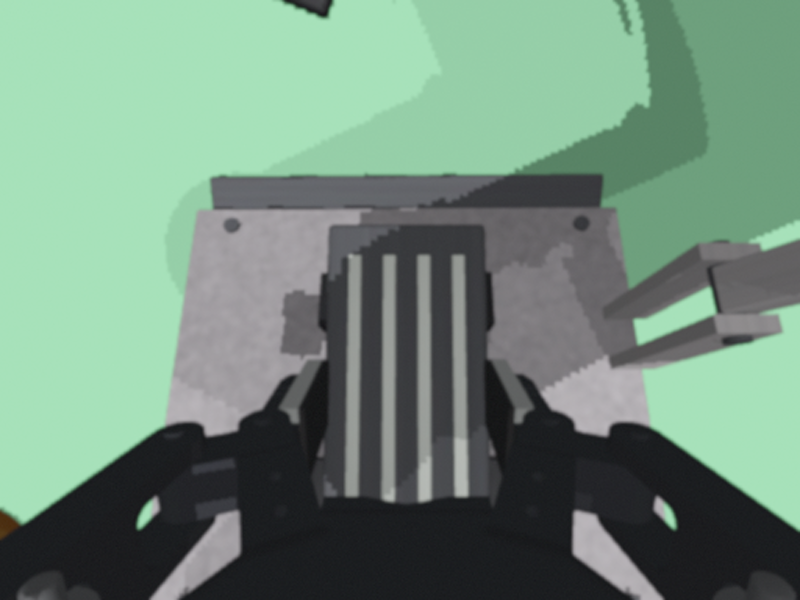

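Run:
```python
from th import *
th,_=state(329.5,484.5,226)
go([(th,44,5),(th,54,3),(-11,52.5),(-7,51),(-3,49)])
```

```text
phi 19.4 pitch -2.01 theta -12.6 G [-6.   0.7 39.4] corner [42.9 -0.9]
TCP [0.5868 0.0861 0.0833] toolx [-0.035 -0.006 -0.999] yhead 92.31 t 14.9 F [-0.3 -0.2  5.9] gap 0.615 J [ 0.47  0.34 -0.28 -0.01 -0.98 -1.99]
 turn world z deg 0.09  yaw row = -0.009
  target [0.5848 0.0859 0.089 ] -> x,y,z mm [-5.6 -0.1 -2.2]
  target [0.5945 0.0864 0.0922] -> x,y,z mm [-9.2 -0.1  7.4]
  target [0.5944 0.0863 0.0871] -> x,y,z mm [-4.1 -0.1  7.5]
  target [0.5927 0.0863 0.082 ] -> x,y,z mm [ 1.1 -0.1  5.9]
  target [0.5908 0.0862 0.0765] -> x,y,z mm [ 6.6 -0.1  4.2]
```

Run:
```python
from th import *
go([(-12.6,43,7),(-12.6,55,7),(-12.6,55.5,1),(-9,54.7),(-6,53.7),(-3,52.6),(0,51.7),(1,51.5)])
```

```text
TCP [0.5868 0.0861 0.0833] toolx [-0.035 -0.006 -0.999] yhead 92.31 t 14.9 F [-0.3 -0.2  5.9] gap 0.615 J [ 0.47  0.34 -0.28 -0.01 -0.98 -1.99]
 turn world z deg 0.09  yaw row = -0.009
  target [0.583  0.0859 0.0902] -> x,y,z mm [-6.7 -0.1 -4.1]
  target [0.5934 0.0863 0.0962] -> x,y,z mm [-13.1  -0.1   6.1]
  target [0.5968 0.0864 0.0912] -> x,y,z mm [-8.3 -0.1  9.7]
  target [0.5961 0.0864 0.086 ] -> x,y,z mm [-3.  -0.1  9.2]
  target [0.595  0.0864 0.0822] -> x,y,z mm [ 0.8 -0.1  8.2]
  target [0.5939 0.0863 0.0783] -> x,y,z mm [ 4.7 -0.1  7.3]
  target [0.5932 0.0863 0.0746] -> x,y,z mm [ 8.5 -0.   6.8]
  target [0.5931 0.0863 0.0734] -> x,y,z mm [ 9.7 -0.   6.7]
```

```bash
python3 -m handwheel '[{"x":-4,"y":0,"z":-2.5,"yaw":0,"hand":0},{"x":-8,"y":0,"z":-3.5,"yaw":0,"hand":0},{"x":-11,"y":0,"z":2,"yaw":0,"hand":0},{"x":-13,"y":0,"z":6,"yaw":0,"hand":0},{"x":-10,"y":0,"z":8.5,"yaw":0,"hand":0},{"x":-8,"y":0,"z":9.5,"yaw":0,"hand":0},{"x":-5.5,"y":0,"z":9.3,"yaw":0,"hand":0},{"x":-3,"y":0,"z":9,"yaw":0,"hand":0},{"x":-1,"y":0,"z":8.5,"yaw":0,"hand":0},{"x":1,"y":0,"z":8,"yaw":0,"hand":0},{"x":1,"y":0,"z":8,"yaw":0,"hand":0}]'
python3 - <<'E'
from th import *
im=eyes.get_image("wrist")[:,:,::-1]; cv2.imwrite(f"pics/w11.png",cv2.resize(im,(800,600),interpolation=cv2.INTER_CUBIC))
plan([])
E
```

```text
time: 16.27
eef_pos: [0.5895, 0.0855, 0.0818]
tcp_rot: [0.691, -0.016, 0.722, 0.012]
wrist_force: [-21.2, 1.6, 14.4]
finger_gap: 0.618
TCP [0.5895 0.0855 0.0818] toolx [-0.044 -0.007 -0.999] yhead 92.27 t 16.32 F [-21.    2.1  13.4] gap 0.618 J [ 0.46  0.35 -0.27 -0.02 -0.99 -1.98]
```

View pics/w11.png

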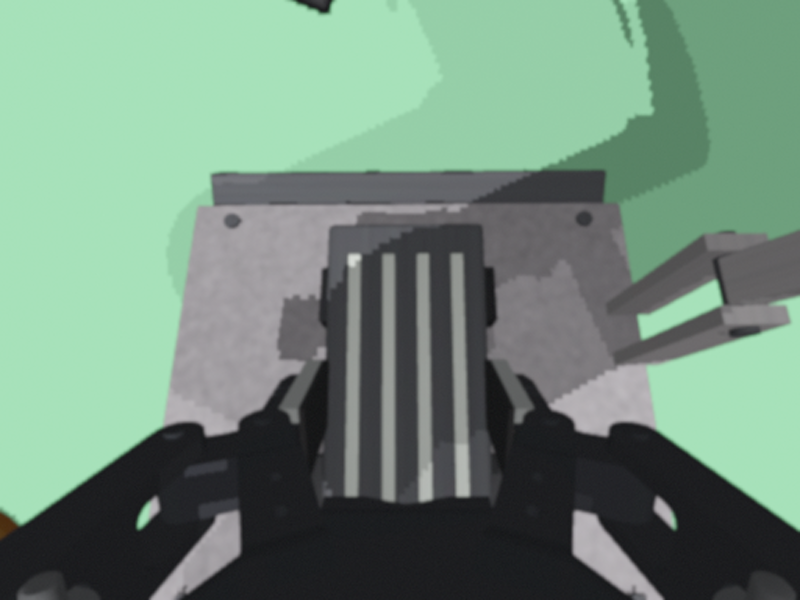

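Run:
```python
from th import *
th,_=state(330,483.5,225.5)
```

```text
phi 21.1 pitch -2.52 theta -11.4 G [-4.3 -0.  36.7] corner [45.5 -2.5]
```

Run:
```python
from th import *
x,R,s=tool(); F=s["wrist_force"]-[0,0,-3.9];M=s["wrist_torque"]
print(F,M)
for rx in (0,.02,.045,.06): print(rx,(M[1]+rx*F[2])/F[0])
im=eyes.get_image("scene")[:,:,::-1][130:215,285:365]; cv2.imwrite(f"pics/s11.png",cv2.resize(im,None,fx=7,fy=7,interpolation=cv2.INTER_CUBIC))
```

```text
[-21.02464537   2.14158502  17.32177393] [ 0.94217796  7.10848397 -0.160303  ]
0 -0.3381024433445624
0.02 -0.3545800329797919
0.045 -0.3751770200238287
0.06 -0.38753521225025084
```

View pics/s11.png

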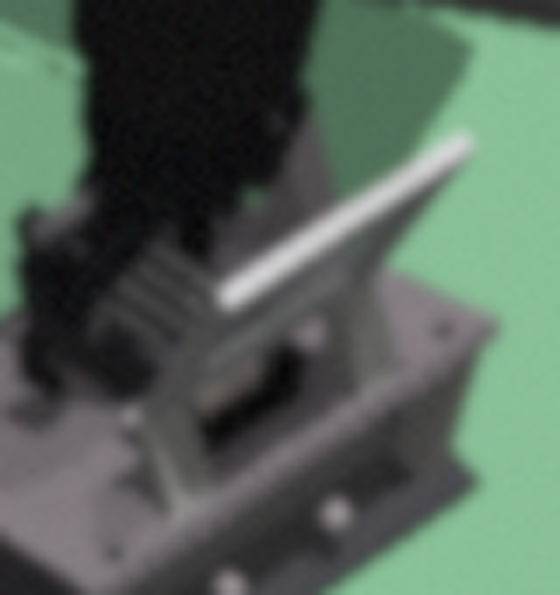

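Run:
```python
from th import *
im=eyes.get_image("scene")[:,:,::-1][130:215,285:365]; im=cv2.resize(im,None,fx=7,fy=7,interpolation=cv2.INTER_CUBIC)
def u(P): return tuple((((proj("scene",N2W(p,P))+.5)-[285,130])*7).astype(int))
def loop(Ps,c):
    for a,b in zip(Ps,Ps[1:]+Ps[:1]): cv2.line(im,u(a),u(b),c,1)
loop([(59,-28,14),(59,28,14),(67,28,14),(67,-28,14)],(0,255,0)); loop([(67,-28,14),(67,28,14),(67,28,0),(67,-28,0)],(0,255,0))
t=np.radians(-11.4);cx=45.5
A=lambda y,h:(cx-h*np.sin(t),y,h*np.cos(t))
loop([A(-28,0),A(28,0),A(28,46),A(-28,46)],(0,0,255))
cx=54
loop([A(-28,0),A(28,0),A(28,46),A(-28,46)],(255,0,255))
cv2.imwrite("pics/s11o.png",im)
```

```text
(no output)
```

View pics/s11o.png

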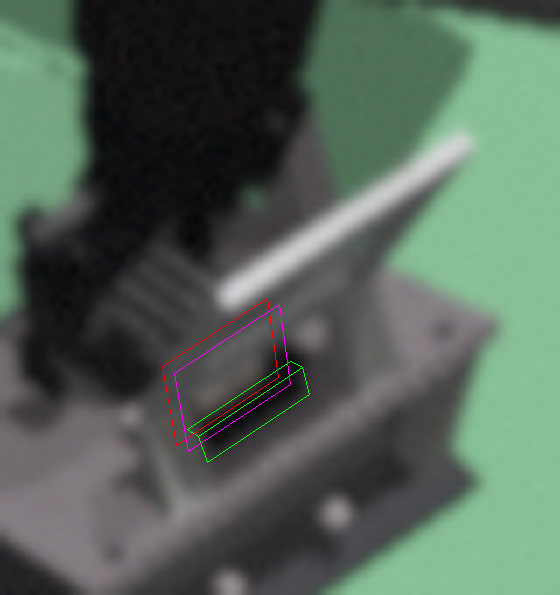

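Run:
```python
from th import *
go([(-11.4,45,8),(-11.4,54,8),(-11.4,55,1),(-9,53),(-6,51),(-3,50),(-1,49.5)])
```

```text
TCP [0.5895 0.0855 0.0819] toolx [-0.044 -0.007 -0.999] yhead 92.27 t 16.43 F [-21.    3.4  12.8] gap 0.613 J [ 0.46  0.35 -0.27 -0.02 -0.99 -1.98]
 turn world z deg 0.13  yaw row = -0.013
  target [0.5838 0.0859 0.0907] -> x,y,z mm [-8.6  0.5 -6.1]
  target [0.5916 0.0862 0.0952] -> x,y,z mm [-13.4   0.5   1.5]
  target [0.596  0.0864 0.0897] -> x,y,z mm [-8.1  0.6  6.1]
  target [0.5944 0.0863 0.0852] -> x,y,z mm [-3.5  0.6  4.7]
  target [0.5924 0.0862 0.0809] -> x,y,z mm [0.9 0.6 3. ]
  target [0.5915 0.0862 0.0771] -> x,y,z mm [4.7 0.6 2.2]
  target [0.5911 0.0862 0.0746] -> x,y,z mm [7.2 0.6 1.9]
```

```bash
python3 -m handwheel '[{"x":-5,"y":0,"z":-3,"yaw":0,"hand":0},{"x":-9,"y":0.5,"z":-5,"yaw":0,"hand":0},{"x":-14,"y":0.5,"z":-1,"yaw":0,"hand":0},{"x":-14,"y":0.5,"z":1.5,"yaw":0,"hand":0},{"x":-14,"y":0.5,"z":1.5,"yaw":0,"hand":0}]'
python3 - <<'E'
from th import *
plan([])
im=eyes.get_image("wrist")[:,:,::-1]; cv2.imwrite(f"pics/w12.png",im[125:185,195:325].repeat(6,0).repeat(6,1))
E
```

```text
time: 17.05
eef_pos: [0.5919, 0.0861, 0.0954]
tcp_rot: [0.691, -0.016, 0.722, 0.012]
wrist_force: [0.4, -0.6, -4.3]
finger_gap: 0.617
TCP [0.5919 0.0861 0.0954] toolx [-0.044 -0.007 -0.999] yhead 92.26 t 17.05 F [ 0.4 -0.6 -4.3] gap 0.617 J [ 0.46  0.35 -0.25 -0.02 -1.02 -1.98]
```

View pics/w12.png

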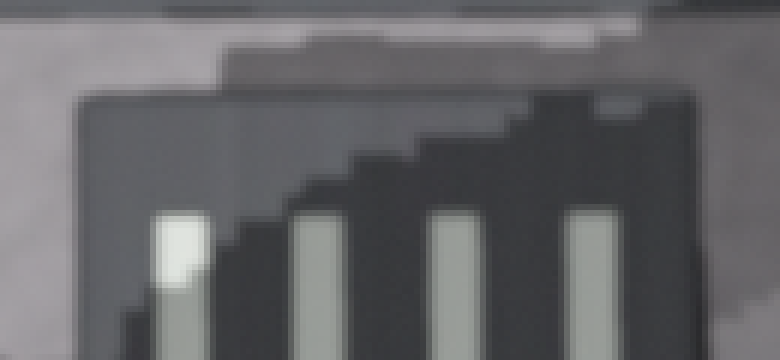

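Run:
```python
from th import *
th,_=state(324.5,486.4,219.5)
go([(th,53,2),(th+4,50),(th+8,47),(th+12,44)])
```

```text
phi 12.6 pitch -2.55 theta -19.9 G [ 4.4  0.5 47.3] corner [47.7  1.1]
TCP [0.5916 0.0861 0.0953] toolx [-0.044 -0.007 -0.999] yhead 92.26 t 17.1 F [ 0.2  0.2 -3.7] gap 0.621 J [ 0.46  0.34 -0.25 -0.02 -1.02 -1.98]
 turn world z deg 0.14  yaw row = -0.014
  target [0.5957 0.0864 0.0987] -> x,y,z mm [-3.6  0.1  4. ]
  target [0.593  0.0863 0.0912] -> x,y,z mm [4.  0.1 1.6]
  target [0.5896 0.0861 0.0854] -> x,y,z mm [10.   0.2 -1.6]
  target [0.5865 0.086  0.0795] -> x,y,z mm [16.1  0.2 -4.4]
```

```bash
python3 - <<'E'
from th import *
go([(-19.9,53,2),(-16,52.5),(-12,52),(-8,51.5)])
E
python3 -m handwheel '[{"x":-3.5,"y":0,"z":2,"yaw":0,"hand":0.6},{"x":-3.5,"y":0,"z":4,"yaw":0,"hand":0.6},{"x":-1,"y":0,"z":4.5,"yaw":0,"hand":0.6},{"x":2,"y":0,"z":4.2,"yaw":0,"hand":0.6},{"x":5,"y":0,"z":3.8,"yaw":0,"hand":0.6},{"x":5,"y":0,"z":3.8,"yaw":0,"hand":0.6}]'
python3 - <<'E'
from th import *
plan([])
im=eyes.get_image("wrist")[:,:,::-1]; cv2.imwrite(f"pics/w13.png",im[125:185,195:325].repeat(6,0).repeat(6,1))
E
```

```text
TCP [0.5916 0.0861 0.0953] toolx [-0.044 -0.007 -0.999] yhead 92.26 t 17.1 F [ 0.2  0.2 -3.7] gap 0.621 J [ 0.46  0.34 -0.25 -0.02 -1.02 -1.98]
 turn world z deg 0.14  yaw row = -0.014
  target [0.5957 0.0864 0.0987] -> x,y,z mm [-3.6  0.1  4. ]
  target [0.5952 0.0863 0.0926] -> x,y,z mm [2.6 0.1 3.7]
  target [0.5939 0.0863 0.088 ] -> x,y,z mm [7.3 0.2 2.6]
  target [0.593  0.0863 0.0833] -> x,y,z mm [11.9  0.2  1.9]
time: 17.85
eef_pos: [0.5953, 0.0863, 0.0903]
tcp_rot: [0.691, -0.016, 0.722, 0.012]
wrist_force: [-2.4, 1.0, 0.2]
finger_gap: 0.615
TCP [0.5953 0.0863 0.0903] toolx [-0.044 -0.007 -0.999] yhead 92.27 t 17.85 F [-2.4  1.   0.2] gap 0.615 J [ 0.46  0.36 -0.25 -0.02 -1.01 -1.98]
```

View pics/w13.png

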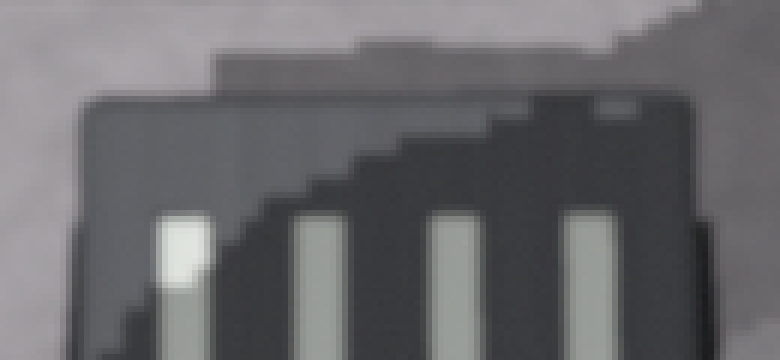

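Run:
```python
from th import *
th,_=state(326,485.2,220.6)
go([(-14,52.5),(-11,52.3),(-8,52.2),(-4,52.1),(0,52),(1,52)])
```

```text
phi 15.3 pitch -2.52 theta -17.3 G [ 5.2  0.5 41.2] corner [50.6 -2.9]
TCP [0.5954 0.0863 0.0905] toolx [-0.044 -0.007 -0.999] yhead 92.27 t 17.9 F [-2.4  1.  -0.5] gap 0.618 J [ 0.46  0.35 -0.25 -0.02 -1.01 -1.98]
 turn world z deg 0.13  yaw row = -0.013
  target [0.5948 0.0863 0.0904] -> x,y,z mm [ 0.1  0.1 -0.6]
  target [0.5941 0.0863 0.087 ] -> x,y,z mm [ 3.5  0.1 -1.2]
  target [0.5936 0.0863 0.0837] -> x,y,z mm [ 6.9  0.1 -1.5]
  target [0.5933 0.0863 0.0792] -> x,y,z mm [11.3  0.1 -1.6]
  target [0.5933 0.0863 0.0747] -> x,y,z mm [15.8  0.1 -1.4]
  target [0.5934 0.0863 0.0736] -> x,y,z mm [16.9  0.1 -1.3]
```

```bash
python3 -m handwheel '[{"x":2,"y":0,"z":-0.4,"yaw":0,"hand":0.6},{"x":4,"y":0,"z":-0.7,"yaw":0,"hand":0.6},{"x":6,"y":0,"z":-1,"yaw":0,"hand":0.6},{"x":8,"y":0,"z":-1,"yaw":0,"hand":0.6},{"x":8,"y":0,"z":-1,"yaw":0,"hand":0.6}]'
python3 - <<'E'
from th import *
plan([])
im=eyes.get_image("wrist")[:,:,::-1]; cv2.imwrite(f"pics/w14.png",im[125:205,195:325].repeat(6,0).repeat(6,1))
E
```

```text
time: 18.52
eef_pos: [0.5925, 0.0861, 0.0833]
tcp_rot: [0.691, -0.016, 0.723, 0.012]
wrist_force: [-11.6, 1.4, 11.2]
finger_gap: 0.616
TCP [0.5925 0.0861 0.0833] toolx [-0.046 -0.008 -0.999] yhead 92.28 t 18.52 F [-11.6   1.4  11.2] gap 0.616 J [ 0.46  0.36 -0.26 -0.02 -1.   -1.98]
```

View pics/w14.png

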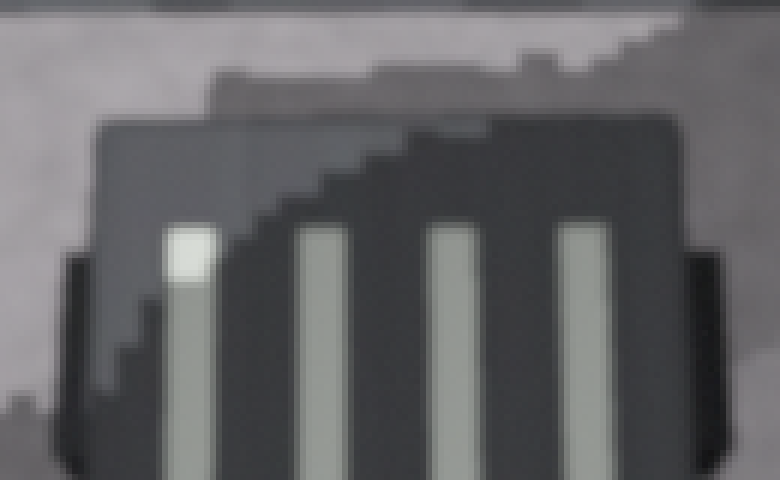

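Run:
```python
from th import *
th,_=state(330.3,483,227)
go([(-7,51.8),(-4,51.7),(-2,51.6),(0,51.6),(1,52)])
```

```text
phi 22.0 pitch -2.63 theta -10.6 G [-0.8  0.5 36.4] corner [49.4 -2.1]
TCP [0.5925 0.0861 0.0834] toolx [-0.046 -0.008 -0.999] yhead 92.28 t 18.57 F [-11.8   2.6  10.7] gap 0.615 J [ 0.46  0.36 -0.26 -0.02 -1.   -1.98]
 turn world z deg 0.12  yaw row = -0.012
  target [0.5931 0.0863 0.0824] -> x,y,z mm [0.9 0.2 0.7]
  target [0.5929 0.0862 0.079 ] -> x,y,z mm [4.3 0.2 0.6]
  target [0.5928 0.0862 0.0768] -> x,y,z mm [6.6 0.2 0.6]
  target [0.5929 0.0862 0.0745] -> x,y,z mm [8.8 0.2 0.8]
  target [0.5933 0.0863 0.0736] -> x,y,z mm [9.7 0.2 1.3]
```

```bash
python3 -m handwheel '[{"x":1,"y":0,"z":1.5,"yaw":0,"hand":0.6},{"x":3,"y":0,"z":2.5,"yaw":0,"hand":0.6},{"x":5,"y":0,"z":3,"yaw":0,"hand":0.6},{"x":7,"y":0,"z":3,"yaw":0,"hand":0.6},{"x":8,"y":0,"z":3,"yaw":0,"hand":0.6},{"x":8,"y":0,"z":3,"yaw":0,"hand":0.6}]'
python3 - <<'E'
from th import *
plan([])
im=eyes.get_image("wrist")[:,:,::-1]; cv2.imwrite(f"pics/w15.png",im[125:215,195:325].repeat(6,0).repeat(6,1))
E
```

```text
time: 19.32
eef_pos: [0.5904, 0.0861, 0.0753]
tcp_rot: [0.688, -0.016, 0.726, 0.011]
wrist_force: [-22.0, 5.4, 14.6]
finger_gap: 0.613
TCP [0.5904 0.0861 0.0753] toolx [-0.053 -0.008 -0.999] yhead 92.27 t 19.32 F [-22.    5.4  14.6] gap 0.613 J [ 0.46  0.37 -0.27 -0.02 -0.99 -1.98]
```

View pics/w15.png

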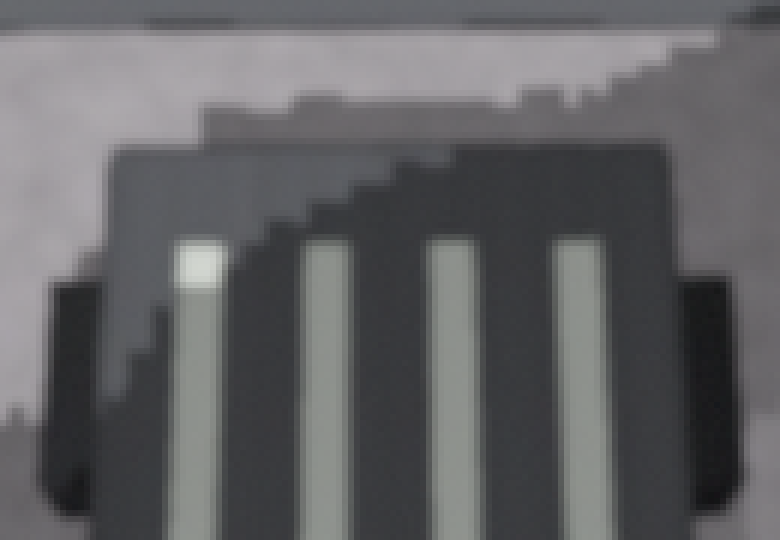

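Run:
```python
from th import *
th,_=state(333.6,479.4,234.4)
for P in [(-55,28,46),(-55,-28,46),(-59,28,46)]: print(P,((proj("wrist",N2W(p,P))+.5)*800/512).round(1))
go([(-2,51.6),(0,51.6),(1,52)])
```

```text
phi 30.4 pitch -3.05 theta -2.6 G [-6.5  0.6 30.5] corner [48.6 -0.7]
(-55, 28, 46) [478.8 233.1]
(-55, -28, 46) [331.4 233.6]
(-59, 28, 46) [478.3 223.7]
TCP [0.5904 0.0861 0.0753] toolx [-0.053 -0.008 -0.999] yhead 92.28 t 19.38 F [-22.2   6.2  15. ] gap 0.617 J [ 0.46  0.37 -0.27 -0.02 -0.99 -1.98]
 turn world z deg 0.12  yaw row = -0.012
  target [0.5927 0.0862 0.0768] -> x,y,z mm [-1.5 -0.   2.2]
  target [0.5927 0.0862 0.0746] -> x,y,z mm [ 0.7 -0.   2.4]
  target [0.5932 0.0863 0.0736] -> x,y,z mm [1.5 0.  2.8]
```

```bash
python3 -m handwheel '[{"x":1,"y":0,"z":1.5,"yaw":0,"hand":0.6},{"x":2.5,"y":0,"z":1.5,"yaw":0,"hand":0.6},{"x":3,"y":0,"z":1,"yaw":0,"hand":0.6},{"x":3,"y":0,"z":1,"yaw":0,"hand":0.6}]'
python3 - <<'E'
from th import *
plan([])
im=eyes.get_image("wrist")[:,:,::-1]; cv2.imwrite(f"pics/w16.png",im[125:215,195:325].repeat(6,0).repeat(6,1))
for P in [(-55,28,46),(-55,-28,46),(-59,28,46)]: print(P,((proj("wrist",N2W(p,P))+.5-[195,125])*6).round(1))
im=eyes.get_image("scene")[:,:,::-1][130:215,285:365]; cv2.imwrite(f"pics/s16.png",cv2.resize(im,None,fx=7,fy=7,interpolation=cv2.INTER_CUBIC))
E
```

```text
time: 19.88
eef_pos: [0.5898, 0.0862, 0.0746]
tcp_rot: [0.688, -0.016, 0.726, 0.012]
wrist_force: [-14.9, 3.1, 20.6]
finger_gap: 0.617
TCP [0.5898 0.0862 0.0746] toolx [-0.054 -0.008 -0.999] yhead 92.29 t 19.88 F [-14.9   3.1  20.6] gap 0.617 J [ 0.46  0.37 -0.27 -0.02 -0.99 -1.98]
(-55, 28, 46) [668.7 150.8]
(-55, -28, 46) [100.7 152.6]
(-59, 28, 46) [666.6 114.5]
```

View pics/w16.png

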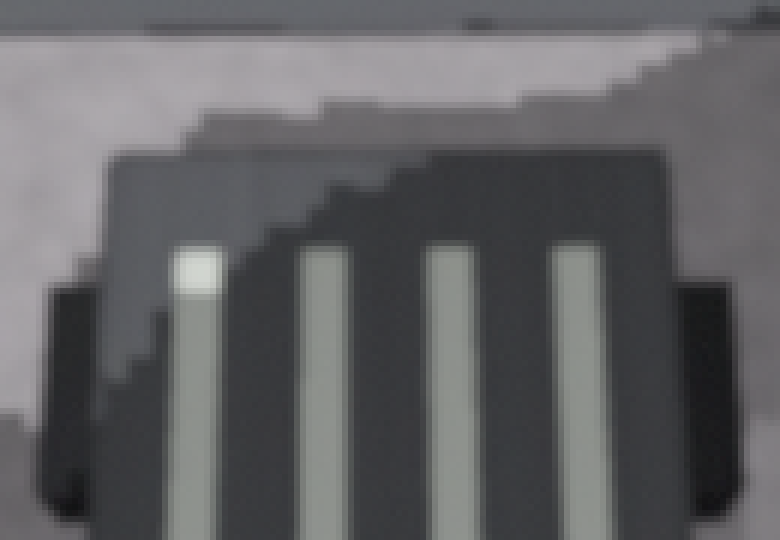

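View pics/s16.png

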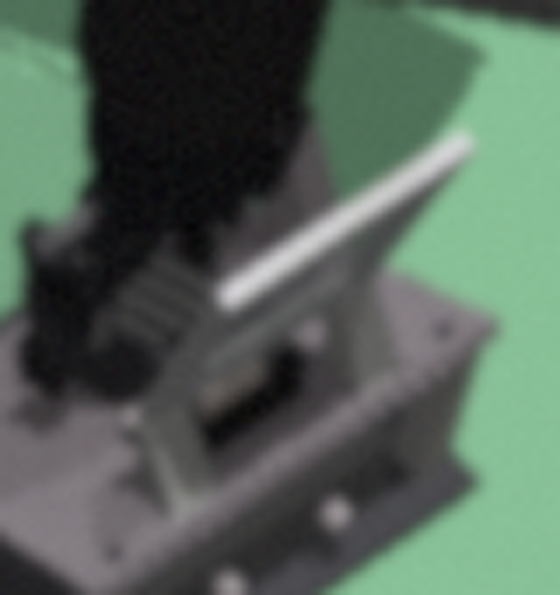

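```bash
python3 -m handwheel '[{"x":0,"y":0,"z":0,"yaw":0,"hand":0.62},{"x":0,"y":0,"z":0,"yaw":0,"hand":0.64},{"x":0,"y":0,"z":0,"yaw":0,"hand":0.67},{"x":0,"y":0,"z":0,"yaw":0,"hand":0.72},{"x":0,"y":0,"z":0,"yaw":0,"hand":0.8},{"x":0,"y":0,"z":0,"yaw":0,"hand":0.8}]'
python3 - <<'E'
from th import *
plan([])
im=eyes.get_image("wrist")[:,:,::-1]; cv2.imwrite(f"pics/w17.png",im[125:225,195:325].repeat(6,0).repeat(6,1))
for P in [(-55,28,46),(-55,-28,46),(-59,28,46)]: print(P,((proj("wrist",N2W(p,P))+.5-[195,125])*6).round(1))
E
```

```text
time: 20.72
eef_pos: [0.59, 0.0862, 0.0744]
tcp_rot: [0.688, -0.016, 0.726, 0.012]
wrist_force: [-0.8, -0.4, 0.1]
finger_gap: 0.798
TCP [0.59   0.0862 0.0744] toolx [-0.054 -0.008 -0.999] yhead 92.28 t 20.73 F [-0.8 -0.4  0.1] gap 0.798 J [ 0.46  0.37 -0.27 -0.02 -0.99 -1.98]
(-55, 28, 46) [668.9 149.8]
(-55, -28, 46) [100.5 151.6]
(-59, 28, 46) [666.8 113.4]
```

View pics/w17.png

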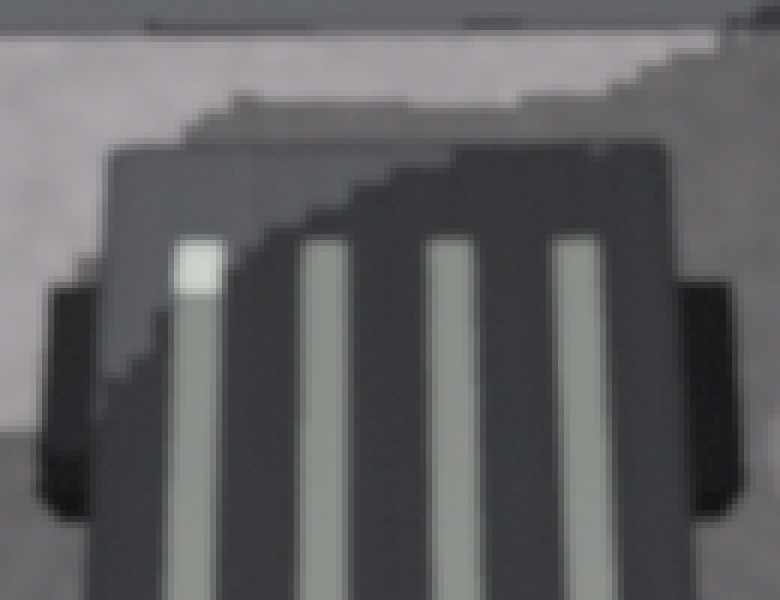

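Run:
```python
from th import *
P=(.6125,.0874,.042)
H=N2W(P,(80,0,50));print(H)
f=np.array([np.cos(.042),np.sin(.042),0])
b=lambda fx,z: np.array([H[0],H[1],0])+f*fx+np.array([0,0,z])
plan([b(-.06,.15),b(-.05,.34),b(.095,.34),b(.095,.255)],92.4)
```

```text
[0.65674298 0.0892593  0.15830127]
TCP [0.5899 0.0862 0.0745] toolx [-0.054 -0.008 -0.999] yhead 92.28 t 20.77 F [0.6 0.2 0.2] gap 0.8 J [ 0.46  0.37 -0.27 -0.02 -0.99 -1.98]
 turn world z deg 0.12  yaw row = -0.012
  target [0.5968 0.0867 0.15  ] -> x,y,z mm [-75.8  -0.2   2.8]
  target [0.6068 0.0872 0.34  ] -> x,y,z mm [-266.1   -1.2    2.5]
  target [0.7517 0.0932 0.34  ] -> x,y,z mm [-273.9   -0.9  147.3]
  target [0.7517 0.0932 0.255 ] -> x,y,z mm [-189.    -0.4  151.9]
```

```bash
python3 -m handwheel '[{"x":-10,"y":0,"z":0,"yaw":0,"hand":0.85},{"x":-30,"y":0,"z":0,"yaw":0,"hand":0.85},{"x":-60,"y":0,"z":1,"yaw":0,"hand":0.85},{"x":-110,"y":-0.5,"z":2,"yaw":0,"hand":0.5},{"x":-165,"y":-0.8,"z":2.5,"yaw":0,"hand":0},{"x":-220,"y":-1,"z":2.5,"yaw":0,"hand":0},{"x":-268,"y":-1.2,"z":10,"yaw":0,"hand":0},{"x":-272,"y":-1.2,"z":60,"yaw":0,"hand":0},{"x":-274,"y":-1,"z":110,"yaw":0,"hand":0},{"x":-274,"y":-1,"z":148,"yaw":0,"hand":0},{"x":-274,"y":-1,"z":150,"yaw":0,"hand":0},{"x":-274,"y":-1,"z":150,"yaw":0,"hand":0}]'
python3 - <<'E'
from th import *
plan([])
for n in("scene","top","wrist"):
    im=eyes.get_image(n)[:,:,::-1]; im=im[100:230,250:390] if n=="scene" else im[110:240,150:290] if n=="top" else im
    k=4.2 if n!="wrist" else 1.5
    cv2.imwrite(f"pics/{n}18.png",cv2.resize(im,None,fx=k,fy=k,interpolation=cv2.INTER_CUBIC))
E
```

```text
time: 22.28
eef_pos: [0.7544, 0.0931, 0.3399]
tcp_rot: [0.688, -0.016, 0.726, 0.011]
wrist_force: [-0.9, 1.0, 0.2]
finger_gap: 0.002
TCP [0.7544 0.0931 0.3399] toolx [-0.054 -0.008 -0.999] yhead 92.27 t 22.27 F [-0.9  1.   0.2] gap 0.002 J [ 0.37  0.51  0.57 -0.01 -1.68 -1.9 ]
```

View pics/scene18.png

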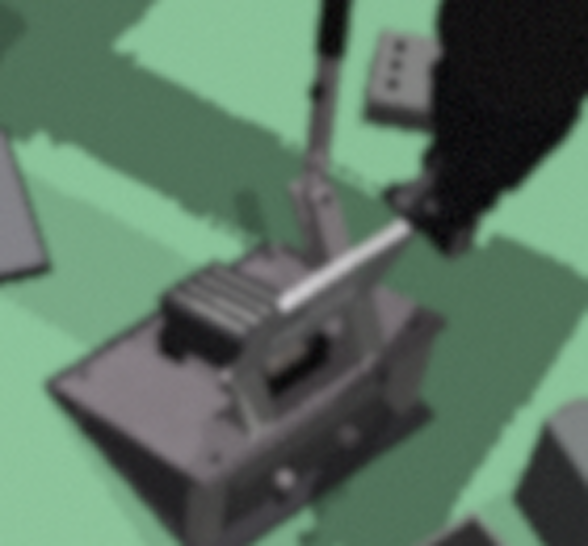

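View pics/wrist18.png

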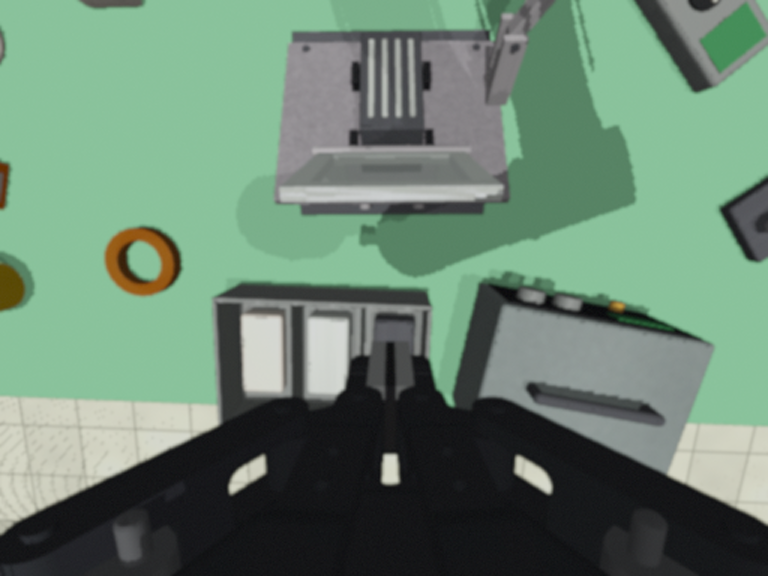

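Run:
```python
from th import *
P=(.6125,.0874,.042)
im=eyes.get_image("wrist")[:,:,::-1][0:150,170:360]; im=cv2.resize(im,None,fx=4.2,fy=4.2,interpolation=cv2.INTER_CUBIC)
def u(Q): return tuple((((proj("wrist",N2W(P,Q))+.5)-[170,0])*4.2).astype(int))
def loop(Ps,c):
    for a,b in zip(Ps,Ps[1:]+Ps[:1]): cv2.line(im,u(a),u(b),c,1)
for dx,c in((-3,(0,0,255)),):
    loop([(-55+dx,-28,46),(-55+dx,28,46),(55+dx,28,46),(55+dx,-28,46)],c)
loop([(28,32,14),(54,32,14),(54,40,14),(28,40,14)],(0,255,0));loop([(-28,32,14),(-54,32,14),(-54,40,14),(-28,40,14)],(0,255,0))
loop([(28,-32,14),(54,-32,14),(54,-40,14),(28,-40,14)],(0,255,0))
a=2.33
loop([(80,-60,50),(80,60,50),(80-135*np.cos(a),60,50+135*np.sin(a)),(80-135*np.cos(a),-60,50+135*np.sin(a))],(255,255,0))
cv2.imwrite("pics/w18o.png",im)
```

```text
(no output)
```

View pics/w18o.png

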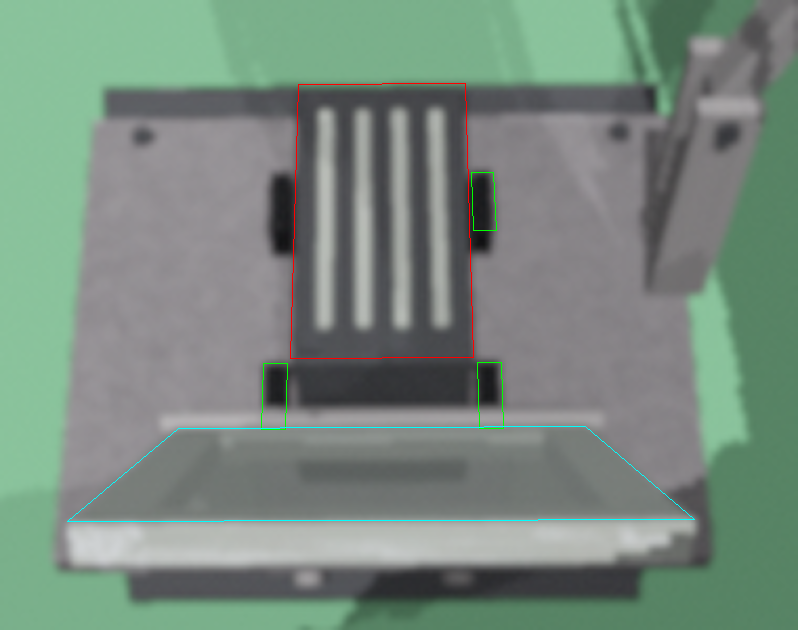

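```bash
cat > lid.py <<'E'
from th import *
P=(.6125,.0874,.042)
H=N2W(P,(80,0,50)); f=np.array([np.cos(.042),np.sin(.042),0])
def b(fx,h,y=0): return H+f*fx/1000+np.array([-f[1],f[0],0])*y/1000+np.array([0,0,h/1000])
E
python3 - <<'E'
from lid import *
plan([b(*q) for q in [(95,100),(55,100),(36,100),(19,100),(1.5,100),(-16,97),(-32,91),(-54,76)]],92.4)
E
```

```text
TCP [0.7538 0.0933 0.3417] toolx [-0.052 -0.007 -0.999] yhead 92.3 t 22.48 F [-0.1  0.   0.1] gap 0.001 J [ 0.37  0.51  0.57 -0.01 -1.68 -1.9 ]
 turn world z deg 0.1  yaw row = -0.01
  target [0.7517 0.0932 0.2583] -> x,y,z mm [83.4  0.5  2.2]
  target [0.7117 0.0916 0.2583] -> x,y,z mm [ 85.5   0.4 -37.7]
  target [0.6927 0.0908 0.2583] -> x,y,z mm [ 86.4   0.4 -56.7]
  target [0.6757 0.0901 0.2583] -> x,y,z mm [ 87.3   0.3 -73.7]
  target [0.6582 0.0893 0.2583] -> x,y,z mm [ 88.2   0.3 -91.2]
  target [0.6408 0.0886 0.2553] -> x,y,z mm [  92.2    0.3 -108.5]
  target [0.6248 0.0879 0.2493] -> x,y,z mm [  99.     0.3 -124.1]
  target [0.6028 0.087  0.2343] -> x,y,z mm [ 115.1    0.3 -145.3]
```

```bash
python3 -m handwheel '[{"x":45,"y":0,"z":2,"yaw":0,"hand":0},{"x":83,"y":0,"z":0,"yaw":0,"hand":0},{"x":85,"y":0,"z":-25,"yaw":0,"hand":0},{"x":85.5,"y":0,"z":-38,"yaw":0,"hand":0},{"x":86,"y":0,"z":-48,"yaw":0,"hand":0},{"x":86.5,"y":0,"z":-57,"yaw":0,"hand":0},{"x":87,"y":0,"z":-66,"yaw":0,"hand":0},{"x":87.3,"y":0,"z":-74,"yaw":0,"hand":0},{"x":88,"y":0,"z":-83,"yaw":0,"hand":0},{"x":88.5,"y":0,"z":-91,"yaw":0,"hand":0},{"x":90,"y":0,"z":-100,"yaw":0,"hand":0},{"x":92,"y":0,"z":-108,"yaw":0,"hand":0},{"x":95.5,"y":0,"z":-116,"yaw":0,"hand":0},{"x":99,"y":0,"z":-124,"yaw":0,"hand":0},{"x":99,"y":0,"z":-124,"yaw":0,"hand":0}]'
python3 - <<'E'
from lid import *
plan([b(*q) for q in [(-32,91),(-43,84),(-54,76),(-63,67),(-71.6,57),(-78,45),(-83.5,33),(-88,20),(-90,8),(-92,-3),(-92,-13),(-92,-25),(-92,-37),(-92,-42)]],92.4)
im=eyes.get_image("scene")[:,:,::-1][90:230,240:390];cv2.imwrite(f"pics/s19.png",cv2.resize(im,None,fx=4.2,fy=4.2,interpolation=cv2.INTER_CUBIC))
E
```

```text
time: 24.35
eef_pos: [0.6243, 0.0876, 0.2493]
tcp_rot: [0.688, -0.016, 0.725, 0.012]
wrist_force: [-1.0, -0.6, -0.9]
finger_gap: -0.002
TCP [0.6243 0.0876 0.2493] toolx [-0.052 -0.007 -0.999] yhead 92.31 t 24.35 F [-1.  -0.6 -0.9] gap -0.002 J [ 0.44  0.29  0.04 -0.02 -1.37 -1.97]
 turn world z deg 0.09  yaw row = -0.009
  target [0.6248 0.0879 0.2493] -> x,y,z mm [-0.1  0.3  0.5]
  target [0.6138 0.0875 0.2423] -> x,y,z mm [  7.5   0.3 -10.1]
  target [0.6028 0.087  0.2343] -> x,y,z mm [ 16.1   0.3 -20.7]
  target [0.5938 0.0866 0.2253] -> x,y,z mm [ 25.5   0.3 -29.2]
  target [0.5852 0.0863 0.2153] -> x,y,z mm [ 36.    0.4 -37.3]
  target [0.5788 0.086  0.2033] -> x,y,z mm [ 48.3   0.4 -43. ]
  target [0.5733 0.0858 0.1913] -> x,y,z mm [ 60.5   0.5 -47.9]
  target [0.5688 0.0856 0.1783] -> x,y,z mm [ 73.8   0.5 -51.7]
  target [0.5668 0.0855 0.1663] -> x,y,z mm [ 85.9   0.6 -53.1]
  target [0.5648 0.0854 0.1553] -> x,y,z mm [ 96.9   0.6 -54.5]
  target [0.5648 0.0854 0.1453] -> x,y,z mm [106.9   0.7 -54. ]
  target [0.5648 0.0854 0.1333] -> x,y,z mm [118.9   0.8 -53.4]
  target [0.5648 0.0854 0.1213] -> x,y,z mm [130.9   0.8 -52.7]
  target [0.5648 0.0854 0.1163] -> x,y,z mm [135.9   0.8 -52.5]
```

View pics/s19.png

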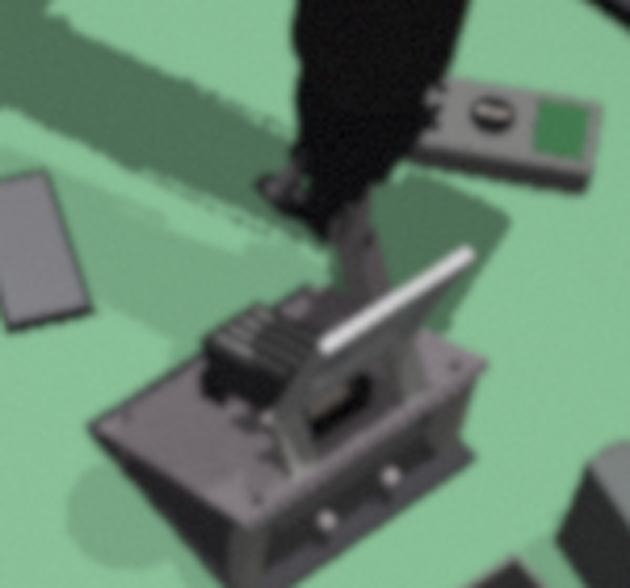

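Run:
```python
from lid import *
for a in (2.1,2.2,2.3,2.33,2.4,2.5):
    Q=[(80-135*np.cos(a)+4*np.sin(a),y,50+135*np.sin(a)+4*np.cos(a)) for y in(-60,60)]
    print(a,[((proj("scene",N2W(P,q))+.5-[240,90])*4.2).round(0) for q in Q],N2W(P,Q[0]))
print(eyes.tip_of("scene","lid_edge")[:2])
im=eyes.get_image("top")[:,:,::-1][110:240,150:290];cv2.imwrite(f"pics/t19.png",cv2.resize(im,None,fx=4.2,fy=4.2,interpolation=cv2.INTER_CUBIC))
```

```text
2.1 [array([291., 309.]), array([440., 214.])] [0.66401464 0.02951193 0.29327673]
2.2 [array([305., 324.]), array([454., 229.])] [0.67745408 0.03007672 0.29212755]
2.3 [array([319., 341.]), array([467., 246.])] [0.69071175 0.03063387 0.28964122]
2.33 [array([323., 346.]), array([471., 251.])] [0.69463373 0.03079869 0.28863794]
2.4 [array([332., 359.]), array([480., 263.])] [0.70365518 0.03117781 0.28584258]
2.5 [array([344., 377.]), array([492., 281.])] [0.71615506 0.03170312 0.2807696 ]
[{'at': [159.3, 334.6], 'score': 0.89}]
```

View pics/t19.png

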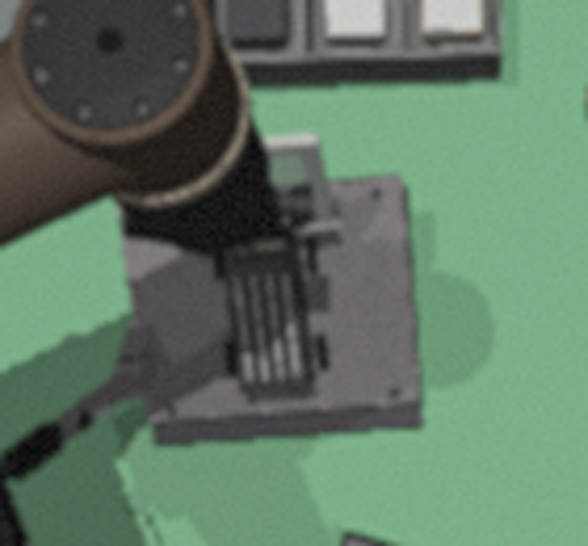

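```bash
python3 -m handwheel '[{"x":-45,"y":0,"z":0,"yaw":0,"hand":0},{"x":-95,"y":0,"z":0,"yaw":0,"hand":0},{"x":-95,"y":0,"z":0,"yaw":0,"hand":0},{"x":-98,"y":0,"z":50,"yaw":0,"hand":0},{"x":-100,"y":0,"z":100,"yaw":0,"hand":0},{"x":-100,"y":0,"z":128,"yaw":0,"hand":0},{"x":-100,"y":0,"z":130,"yaw":0,"hand":0},{"x":-60,"y":0,"z":128,"yaw":0,"hand":0},{"x":-17,"y":0,"z":126,"yaw":0,"hand":0},{"x":-17,"y":0,"z":126,"yaw":0,"hand":0},{"x":-17,"y":0,"z":126,"yaw":0,"hand":0}]'
python3 - <<'E'
from lid import *
plan([b(*q) for q in [(95,100),(55,100),(36,100),(19,100),(1.5,100),(-16,97),(-32,91),(-54,76)]],92.4)
E
```

```text
time: 25.88
eef_pos: [0.7525, 0.0928, 0.2622]
tcp_rot: [0.689, -0.017, 0.724, 0.012]
wrist_force: [-0.5, 0.4, 0.5]
finger_gap: 0.004
TCP [0.7525 0.0928 0.2622] toolx [-0.049 -0.007 -0.999] yhead 92.32 t 25.88 F [-0.5  0.4  0.5] gap 0.004 J [ 0.37  0.51  0.4  -0.01 -1.51 -1.9 ]
 turn world z deg 0.08  yaw row = -0.008
  target [0.7517 0.0932 0.2583] -> x,y,z mm [ 4.   0.6 -0.6]
  target [0.7117 0.0916 0.2583] -> x,y,z mm [  5.9   0.5 -40.6]
  target [0.6927 0.0908 0.2583] -> x,y,z mm [  6.9   0.5 -59.5]
  target [0.6757 0.0901 0.2583] -> x,y,z mm [  7.7   0.4 -76.5]
  target [0.6582 0.0893 0.2583] -> x,y,z mm [  8.6   0.4 -94. ]
  target [0.6408 0.0886 0.2553] -> x,y,z mm [  12.4    0.4 -111.3]
  target [0.6248 0.0879 0.2493] -> x,y,z mm [  19.2    0.4 -127. ]
  target [0.6028 0.087  0.2343] -> x,y,z mm [  35.3    0.4 -148.3]
```

Now behind and below the edge; push toward the robot.

```bash
python3 -m handwheel '[{"x":6,"y":0,"z":-15,"yaw":0,"hand":0},{"x":8,"y":0,"z":-35,"yaw":0,"hand":0},{"x":8,"y":0,"z":-46,"yaw":0,"hand":0},{"x":8,"y":0,"z":-56,"yaw":0,"hand":0},{"x":8,"y":0,"z":-66,"yaw":0,"hand":0},{"x":8,"y":0,"z":-76,"yaw":0,"hand":0},{"x":8.5,"y":0,"z":-86,"yaw":0,"hand":0},{"x":9,"y":0,"z":-95,"yaw":0,"hand":0},{"x":12,"y":0,"z":-111,"yaw":0,"hand":0},{"x":12,"y":0,"z":-111,"yaw":0,"hand":0}]'
python3 - <<'E'
from lid import *
plan([b(*q) for q in [(-32,91),(-43,84),(-54,76),(-63,67),(-71.6,57),(-78,45),(-83.5,33),(-88,20),(-90,8),(-92,-3),(-92,-13),(-92,-25),(-92,-37),(-92,-42)]],92.4)
im=eyes.get_image("scene")[:,:,::-1][90:230,240:390];cv2.imwrite(f"pics/s20.png",cv2.resize(im,None,fx=4.2,fy=4.2,interpolation=cv2.INTER_CUBIC))
E
```

```text
time: 27.12
eef_pos: [0.6403, 0.0881, 0.2562]
tcp_rot: [0.689, -0.017, 0.724, 0.012]
wrist_force: [0.5, -0.7, 0.5]
finger_gap: 0.003
TCP [0.6403 0.0881 0.2562] toolx [-0.049 -0.007 -0.999] yhead 92.34 t 27.12 F [ 0.5 -0.7  0.5] gap 0.003 J [ 0.43  0.32  0.09 -0.01 -1.39 -1.96]
 turn world z deg 0.06  yaw row = -0.006
  target [0.6248 0.0879 0.2493] -> x,y,z mm [  7.6   0.4 -15.2]
  target [0.6138 0.0875 0.2423] -> x,y,z mm [ 15.2   0.5 -25.8]
  target [0.6028 0.087  0.2343] -> x,y,z mm [ 23.7   0.5 -36.4]
  target [0.5938 0.0866 0.2253] -> x,y,z mm [ 33.1   0.5 -45. ]
  target [0.5852 0.0863 0.2153] -> x,y,z mm [ 43.5   0.6 -53.1]
  target [0.5788 0.086  0.2033] -> x,y,z mm [ 55.8   0.6 -58.9]
  target [0.5733 0.0858 0.1913] -> x,y,z mm [ 68.1   0.7 -63.8]
  target [0.5688 0.0856 0.1783] -> x,y,z mm [ 81.3   0.8 -67.6]
  target [0.5668 0.0855 0.1663] -> x,y,z mm [ 93.4   0.8 -69.1]
  target [0.5648 0.0854 0.1553] -> x,y,z mm [104.5   0.9 -70.5]
  target [0.5648 0.0854 0.1453] -> x,y,z mm [114.4   0.9 -70. ]
  target [0.5648 0.0854 0.1333] -> x,y,z mm [126.4   1.  -69.4]
  target [0.5648 0.0854 0.1213] -> x,y,z mm [138.4   1.1 -68.8]
  target [0.5648 0.0854 0.1163] -> x,y,z mm [143.4   1.1 -68.6]
```

View pics/s20.png

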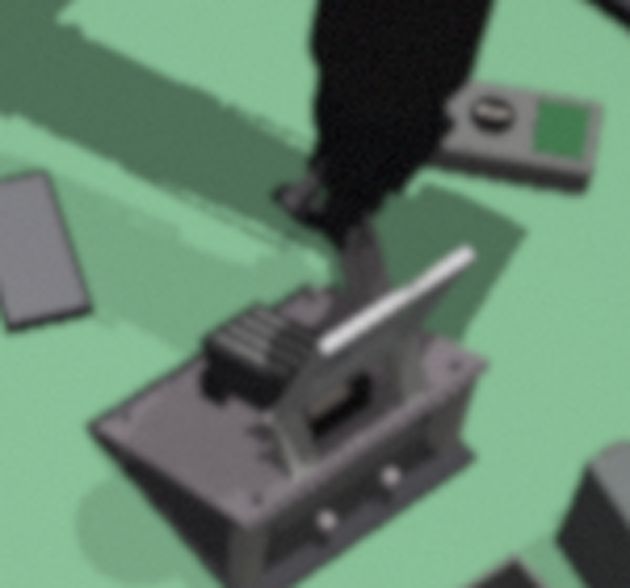

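Run:
```python
from lid import *
for n in("wrist","top"):
    im=eyes.get_image(n)[:,:,::-1];cv2.imwrite(f"pics/{n}20.png",cv2.resize(im,None,fx=1.56,fy=1.56,interpolation=cv2.INTER_CUBIC))
```

```text
(no output)
```

View pics/wrist20.png

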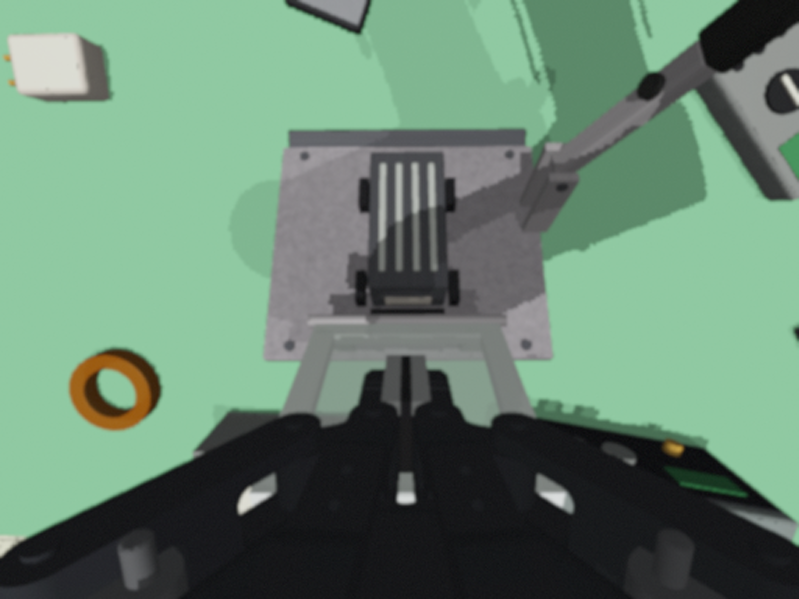

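View pics/top20.png

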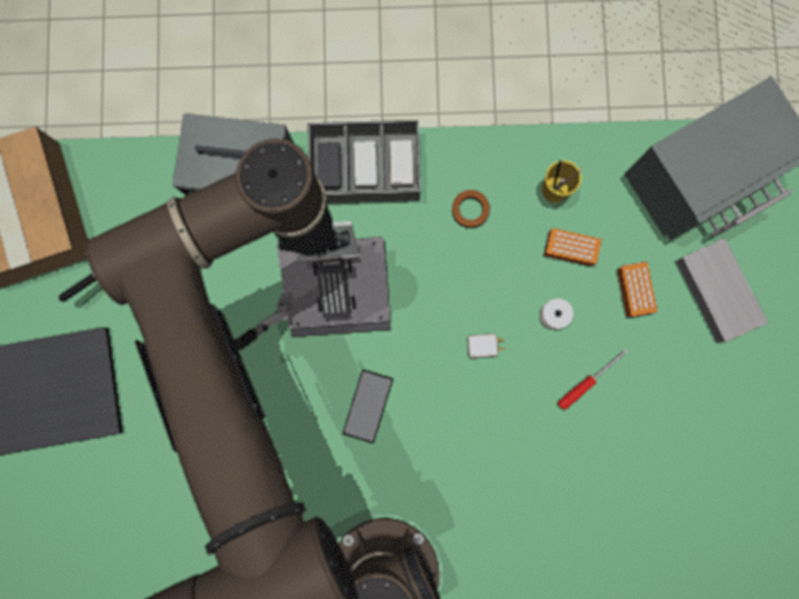

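Run:
```python
from lid import *
x,R,s=tool()
for d in (-.013,0,.0187,.03,.05): print(d,(proj("wrist",x-R[:,0]*d)+.5)*1.56)
for d in (0,.0187): 
  for z in (-.011,.011): print(d,z,(proj("wrist",x-R[:,0]*d+R[:,2]*z)+.5)*1.56)
for a in (2.0,2.2,2.33,2.5):
  for s_ in (0,60,90): print(a,s_,[((proj("wrist",N2W(P,(80-s_*np.cos(a),y,50+s_*np.sin(a))))+.5)*1.56).round(0) for y in(-60,60)])
```

```text
-0.013 [406.26592337 335.7161521 ]
0 [406.26776424 345.65026954]
0.0187 [406.27088805 362.50768577]
0.03 [406.27311865 374.54493416]
0.05 [406.27791808 400.44469389]
0 -0.011 [406.23796639 321.2388267 ]
0 0.011 [406.29666691 369.32835341]
0.0187 -0.011 [406.23793125 335.753611  ]
0.0187 0.011 [406.30275158 388.37424784]
2.0 0 [array([316., 323.]), array([499., 323.])]
2.0 60 [array([292., 341.]), array([523., 341.])]
2.0 90 [array([275., 355.]), array([540., 355.])]
2.2 0 [array([316., 323.]), array([499., 323.])]
2.2 60 [array([294., 363.]), array([522., 363.])]
2.2 90 [array([277., 392.]), array([538., 392.])]
2.33 0 [array([316., 323.]), array([499., 323.])]
2.33 60 [array([295., 376.]), array([520., 376.])]
2.33 90 [array([280., 413.]), array([535., 413.])]
2.5 0 [array([316., 323.]), array([499., 323.])]
2.5 60 [array([298., 391.]), array([518., 390.])]
2.5 90 [array([285., 436.]), array([530., 436.])]
```

Run:
```python
from lid import *
x,R,s=tool()
o=np.array([280,100]);im=eyes.get_image("scene")[:,:,::-1][100:200,280:390];im=cv2.resize(im,None,fx=6,fy=6,interpolation=cv2.INTER_CUBIC)
im=np.clip(im.astype(float)*1.8,0,255).astype(np.uint8)
for d,c in((0,(0,0,255)),(.0187,(0,255,255)),(.0727,(255,0,255))):
    u=tuple(((proj("scene",x-R[:,0]*d)+.5-o)*6).astype(int)); cv2.circle(im,u,4,c,1)
cv2.imwrite("pics/s21.png",im)
```

```text
(no output)
```

View pics/s21.png

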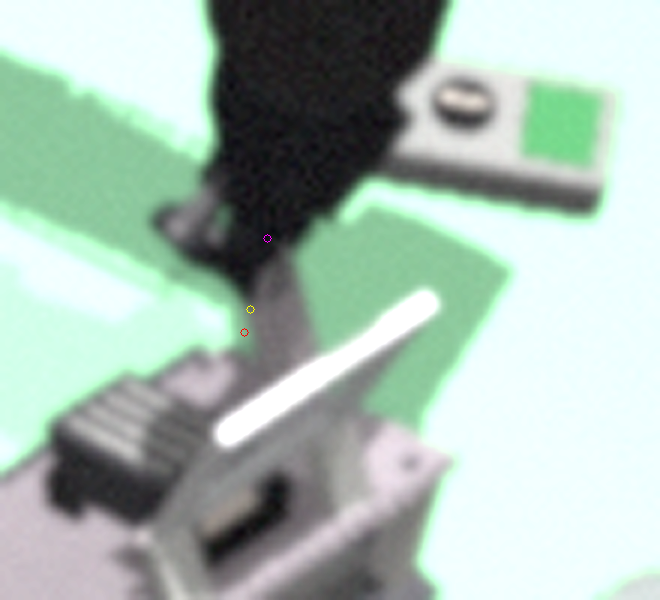

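```bash
python3 - <<'E'
from lid import *
plan([b(*q) for q in [(-15,180),(95,180),(95,76)]],92.4)
E
python3 -m handwheel '[{"x":-40,"y":0,"z":0,"yaw":0,"hand":0},{"x":-70,"y":0,"z":0,"yaw":0,"hand":0},{"x":-72,"y":0,"z":40,"yaw":0,"hand":0},{"x":-74,"y":0,"z":90,"yaw":0,"hand":0},{"x":-74,"y":0,"z":112,"yaw":0,"hand":0},{"x":-40,"y":0,"z":112,"yaw":0,"hand":0},{"x":10,"y":0,"z":112,"yaw":0,"hand":0},{"x":17,"y":0,"z":112,"yaw":0,"hand":0},{"x":17,"y":0,"z":112,"yaw":0,"hand":0}]'
python3 - <<'E'
from lid import *
x,R,s=tool()
plan([b(q[0],q[1]-32) for q in [(60,110),(19,110),(-1,114),(-21,111),(-40,103.5),(-53,96),(-65,87),(-76,76),(-85,64),(-92,51),(-98,37),(-102,22),(-104,8)]],92.4)
o=np.array([280,100]);im=eyes.get_image("scene")[:,:,::-1][100:200,280:390];im=cv2.resize(im,None,fx=6,fy=6,interpolation=cv2.INTER_CUBIC)
im=np.clip(im.astype(float)*1.8,0,255).astype(np.uint8)
for d,c in((0,(0,0,255)),(.0187,(0,255,255)),(.0727,(255,0,255))):
    u=tuple(((proj("scene",x-R[:,0]*d)+.5-o)*6).astype(int)); cv2.circle(im,u,4,c,1)
cv2.imwrite("pics/s22.png",im)
E
```

```text
TCP [0.6415 0.0882 0.2557] toolx [-0.049 -0.008 -0.999] yhead 92.31 t 27.32 F [-0.5 -0.2 -0.3] gap -0.001 J [ 0.43  0.32  0.09 -0.01 -1.39 -1.96]
 turn world z deg 0.09  yaw row = -0.009
  target [0.6418 0.0886 0.3383] -> x,y,z mm [-82.5  -0.1  -3.8]
  target [0.7517 0.0932 0.3383] -> x,y,z mm [-8.790e+01  1.000e-01  1.061e+02]
  target [0.7517 0.0932 0.2343] -> x,y,z mm [ 15.9   0.7 111.2]
time: 28.45
eef_pos: [0.7531, 0.0924, 0.2341]
tcp_rot: [0.69, -0.017, 0.724, 0.012]
wrist_force: [0.4, 0.8, 1.5]
finger_gap: 0.003
TCP [0.7531 0.0924 0.2341] toolx [-0.048 -0.008 -0.999] yhead 92.32 t 28.45 F [0.4 0.8 1.5] gap 0.003 J [ 0.37  0.52  0.35 -0.01 -1.45 -1.9 ]
 turn world z deg 0.08  yaw row = -0.008
  target [0.7167 0.0918 0.2363] -> x,y,z mm [ -0.4   0.9 -36.5]
  target [0.6757 0.0901 0.2363] -> x,y,z mm [  1.6   0.8 -77.4]
  target [0.6557 0.0892 0.2403] -> x,y,z mm [ -1.5   0.7 -97.6]
  target [0.6358 0.0884 0.2373] -> x,y,z mm [   2.5    0.7 -117.4]
  target [0.6168 0.0876 0.2298] -> x,y,z mm [  10.9    0.8 -136. ]
  target [0.6038 0.087  0.2223] -> x,y,z mm [  19.1    0.8 -148.7]
  target [0.5918 0.0865 0.2133] -> x,y,z mm [  28.6    0.8 -160.2]
  target [0.5808 0.0861 0.2023] -> x,y,z mm [  40.1    0.9 -170.7]
  target [0.5718 0.0857 0.1903] -> x,y,z mm [  52.6    0.9 -179.1]
  target [0.5648 0.0854 0.1773] -> x,y,z mm [  65.9    1.  -185.4]
  target [0.5588 0.0851 0.1633] -> x,y,z mm [  80.2    1.1 -190.7]
  target [0.5548 0.085  0.1483] -> x,y,z mm [  95.4    1.2 -194. ]
  target [0.5528 0.0849 0.1343] -> x,y,z mm [ 109.4    1.3 -195.3]
```

View pics/s22.png

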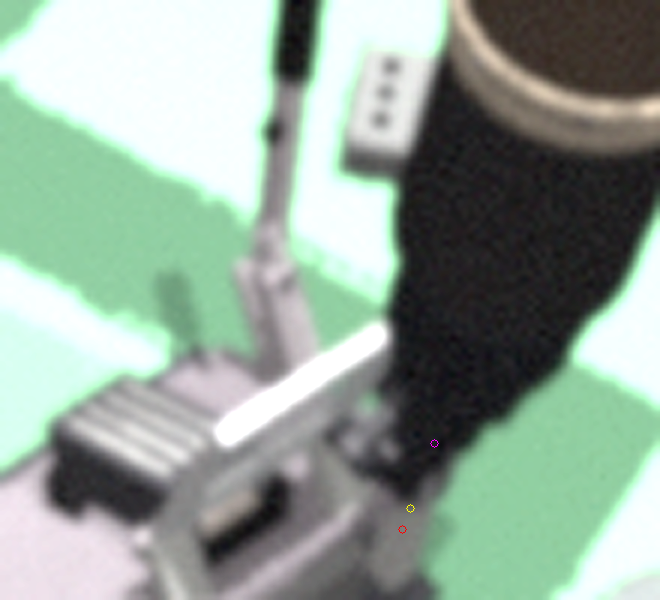

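```bash
python3 -m handwheel '[{"x":0,"y":0.5,"z":-18,"yaw":0,"hand":0},{"x":0,"y":0.7,"z":-36,"yaw":0,"hand":0},{"x":1,"y":0.7,"z":-48,"yaw":0,"hand":0},{"x":1.5,"y":0.7,"z":-60,"yaw":0,"hand":0},{"x":1.5,"y":0.7,"z":-70,"yaw":0,"hand":0},{"x":1,"y":0.7,"z":-80,"yaw":0,"hand":0},{"x":0,"y":0.7,"z":-90,"yaw":0,"hand":0},{"x":0,"y":0.7,"z":-90,"yaw":0,"hand":0}]'
python3 - <<'E'
from lid import *
x,R,s=tool()
plan([b(q[0],q[1]-32) for q in [(-21,111),(-40,103.5),(-53,96),(-65,87),(-76,76),(-85,64),(-92,51),(-98,37),(-102,22),(-104,8)]],92.4)
o=np.array([280,100]);im=eyes.get_image("scene")[:,:,::-1][100:200,280:390];im=cv2.resize(im,None,fx=6,fy=6,interpolation=cv2.INTER_CUBIC)
im=np.clip(im.astype(float)*1.8,0,255).astype(np.uint8)
for d,c in((0,(0,0,255)),(.0187,(0,255,255)),(.0727,(255,0,255))):
    u=tuple(((proj("scene",x-R[:,0]*d)+.5-o)*6).astype(int)); cv2.circle(im,u,4,c,1)
cv2.imwrite("pics/s23.png",im)
E
```

```text
time: 29.5
eef_pos: [0.6625, 0.0896, 0.2395]
tcp_rot: [0.69, -0.017, 0.724, 0.012]
wrist_force: [0.4, 0.5, -0.1]
finger_gap: 0.002
TCP [0.6625 0.0896 0.2395] toolx [-0.048 -0.008 -0.999] yhead 92.33 t 29.5 F [ 0.4  0.5 -0.1] gap 0.002 J [ 0.42  0.36  0.11 -0.01 -1.37 -1.94]
 turn world z deg 0.07  yaw row = -0.007
  target [0.6358 0.0884 0.2373] -> x,y,z mm [  3.4  -0.1 -26.7]
  target [0.6168 0.0876 0.2298] -> x,y,z mm [ 11.8  -0.1 -45.3]
  target [0.6038 0.087  0.2223] -> x,y,z mm [ 20.   -0.  -57.9]
  target [0.5918 0.0865 0.2133] -> x,y,z mm [ 29.5  -0.  -69.4]
  target [0.5808 0.0861 0.2023] -> x,y,z mm [ 41.    0.  -79.9]
  target [0.5718 0.0857 0.1903] -> x,y,z mm [ 53.5   0.1 -88.3]
  target [0.5648 0.0854 0.1773] -> x,y,z mm [ 66.8   0.2 -94.7]
  target [0.5588 0.0851 0.1633] -> x,y,z mm [  81.1    0.2 -100. ]
  target [0.5548 0.085  0.1483] -> x,y,z mm [  96.2    0.3 -103.3]
  target [0.5528 0.0849 0.1343] -> x,y,z mm [ 110.3    0.4 -104.6]
```

View pics/s23.png

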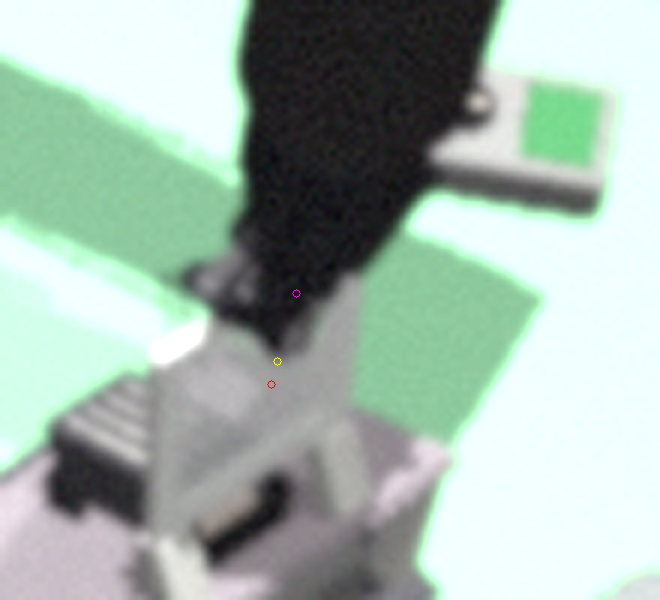

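```bash
python3 -m handwheel '[{"x":1.5,"y":0,"z":-14,"yaw":0,"hand":0},{"x":3.4,"y":0,"z":-27,"yaw":0,"hand":0},{"x":7,"y":0,"z":-36,"yaw":0,"hand":0},{"x":12,"y":0,"z":-45,"yaw":0,"hand":0},{"x":16,"y":0,"z":-52,"yaw":0,"hand":0},{"x":20,"y":0,"z":-58,"yaw":0,"hand":0},{"x":25,"y":0,"z":-64,"yaw":0,"hand":0},{"x":30,"y":0,"z":-69,"yaw":0,"hand":0},{"x":35,"y":0,"z":-75,"yaw":0,"hand":0},{"x":41,"y":0,"z":-80,"yaw":0,"hand":0},{"x":47,"y":0,"z":-84,"yaw":0,"hand":0},{"x":53,"y":0,"z":-88,"yaw":0,"hand":0},{"x":53,"y":0,"z":-88,"yaw":0,"hand":0}]'
python3 - <<'E'
from lid import *
x,R,s=tool()
plan([b(q[0],q[1]-32) for q in [(-85,64),(-92,51),(-98,37),(-102,22),(-104,8),(-106,-6),(-106,-18),(-106,-32),(-106,-46),(-106,-50)]],92.4)
o=np.array([260,100]);im=eyes.get_image("scene")[:,:,::-1][100:210,260:390];im=cv2.resize(im,None,fx=5,fy=5,interpolation=cv2.INTER_CUBIC)
im=np.clip(im.astype(float)*1.8,0,255).astype(np.uint8)
for d,c in((0,(0,0,255)),(.031,(0,255,255)),(.0727,(255,0,255))):
    u=tuple(((proj("scene",x-R[:,0]*d)+.5-o)*5).astype(int)); cv2.circle(im,u,4,c,1)
cv2.imwrite("pics/s24.png",im)
E
```

```text
time: 31.18
eef_pos: [0.5717, 0.0855, 0.1899]
tcp_rot: [0.689, -0.017, 0.724, 0.012]
wrist_force: [0.9, -0.6, 0.0]
finger_gap: 0.002
TCP [0.5717 0.0855 0.1899] toolx [-0.049 -0.008 -0.999] yhead 92.33 t 31.18 F [ 0.9 -0.6  0. ] gap 0.002 J [ 0.48  0.24 -0.17 -0.02 -1.21 -2.  ]
 turn world z deg 0.07  yaw row = -0.007
  target [0.5718 0.0857 0.1903] -> x,y,z mm [-0.4  0.2  0.1]
  target [0.5648 0.0854 0.1773] -> x,y,z mm [12.9  0.3 -6.3]
  target [0.5588 0.0851 0.1633] -> x,y,z mm [ 27.2   0.3 -11.6]
  target [0.5548 0.085  0.1483] -> x,y,z mm [ 42.3   0.4 -14.8]
  target [0.5528 0.0849 0.1343] -> x,y,z mm [ 56.4   0.5 -16.1]
  target [0.5508 0.0848 0.1203] -> x,y,z mm [ 70.5   0.6 -17.4]
  target [0.5508 0.0848 0.1083] -> x,y,z mm [ 82.5   0.7 -16.8]
  target [0.5508 0.0848 0.0943] -> x,y,z mm [ 96.5   0.7 -16.1]
  target [0.5508 0.0848 0.0803] -> x,y,z mm [110.5   0.8 -15.5]
  target [0.5508 0.0848 0.0763] -> x,y,z mm [114.5   0.9 -15.3]
```

View pics/s24.png

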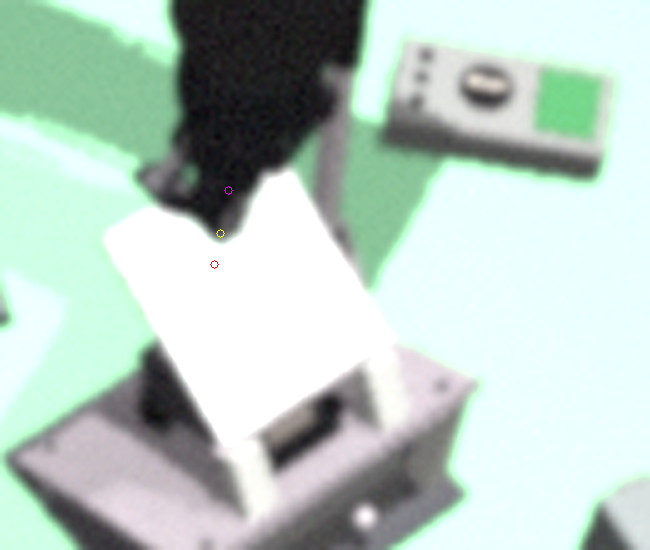

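```bash
python3 -m handwheel '[{"x":6,"y":0,"z":-3,"yaw":0,"hand":0},{"x":13,"y":0,"z":-6.5,"yaw":0,"hand":0},{"x":20,"y":0,"z":-9,"yaw":0,"hand":0},{"x":27,"y":0,"z":-11.6,"yaw":0,"hand":0},{"x":35,"y":0,"z":-13.5,"yaw":0,"hand":0},{"x":42,"y":0,"z":-15,"yaw":0,"hand":0},{"x":49,"y":0,"z":-15.5,"yaw":0,"hand":0},{"x":56,"y":0,"z":-16,"yaw":0,"hand":0},{"x":63,"y":0,"z":-16.5,"yaw":0,"hand":0},{"x":70,"y":0,"z":-17,"yaw":0,"hand":0},{"x":76,"y":0,"z":-17,"yaw":0,"hand":0},{"x":82,"y":0,"z":-17,"yaw":0,"hand":0},{"x":88,"y":0,"z":-16.5,"yaw":0,"hand":0},{"x":94,"y":0,"z":-16,"yaw":0,"hand":0},{"x":94,"y":0,"z":-16,"yaw":0,"hand":0}]'
python3 - <<'E'
from lid import *
x,R,s=tool()
plan([b(q[0],q[1]-32) for q in [(-106,-46),(-106,-50)]],92.4)
o=np.array([260,100]);im=eyes.get_image("scene")[:,:,::-1][100:210,260:390];im=cv2.resize(im,None,fx=5,fy=5,interpolation=cv2.INTER_CUBIC)
cv2.imwrite("pics/s25.png",im)
E
```

```text
time: 33.1
eef_pos: [0.5508, 0.0839, 0.0962]
tcp_rot: [0.689, -0.017, 0.725, 0.012]
wrist_force: [-0.5, 0.8, 0.5]
finger_gap: -0.003
TCP [0.5508 0.0839 0.0962] toolx [-0.05  -0.009 -0.999] yhead 92.32 t 33.1 F [-0.5  0.8  0.5] gap -0.003 J [ 0.49  0.29 -0.33 -0.02 -1.   -2.01]
 turn world z deg 0.08  yaw row = -0.008
  target [0.5508 0.0848 0.0803] -> x,y,z mm [15.9  1.   0.9]
  target [0.5508 0.0848 0.0763] -> x,y,z mm [19.9  1.1  1.1]
```

View pics/s25.png

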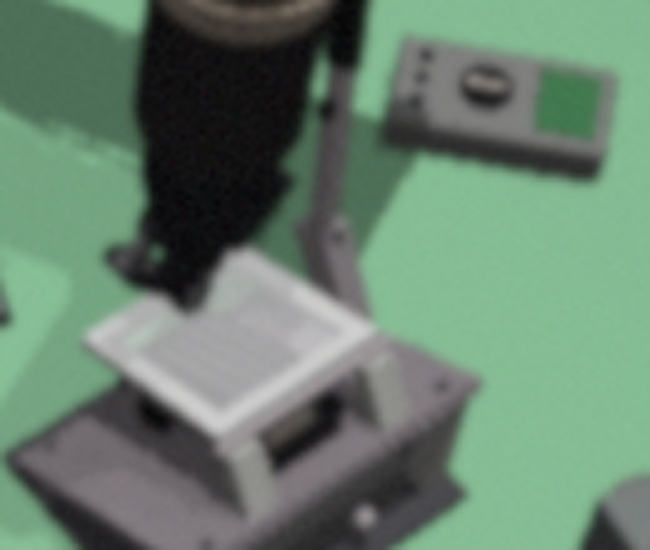

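```bash
python3 -m handwheel '[{"x":4,"y":0,"z":0.5,"yaw":0,"hand":0},{"x":8,"y":0,"z":1,"yaw":0,"hand":0},{"x":12,"y":0,"z":1,"yaw":0,"hand":0},{"x":15,"y":0,"z":1,"yaw":0,"hand":0},{"x":18,"y":0,"z":1,"yaw":0,"hand":0},{"x":20,"y":0,"z":1,"yaw":0,"hand":0},{"x":20,"y":0,"z":1,"yaw":0,"hand":0}]'
python3 - <<'E'
from lid import *
plan([])
o=np.array([260,100]);im=eyes.get_image("scene")[:,:,::-1][100:210,260:390];im=cv2.resize(im,None,fx=5,fy=5,interpolation=cv2.INTER_CUBIC)
cv2.imwrite("pics/s26.png",im)
E
```

```text
time: 34.02
eef_pos: [0.5512, 0.0838, 0.0782]
tcp_rot: [0.689, -0.017, 0.724, 0.012]
wrist_force: [-4.9, 0.1, 15.6]
finger_gap: 0.004
TCP [0.5512 0.0838 0.0782] toolx [-0.049 -0.009 -0.999] yhead 92.37 t 34.02 F [-4.9  0.1 15.6] gap 0.004 J [ 0.49  0.31 -0.35 -0.02 -0.96 -2.01]
```

View pics/s26.png

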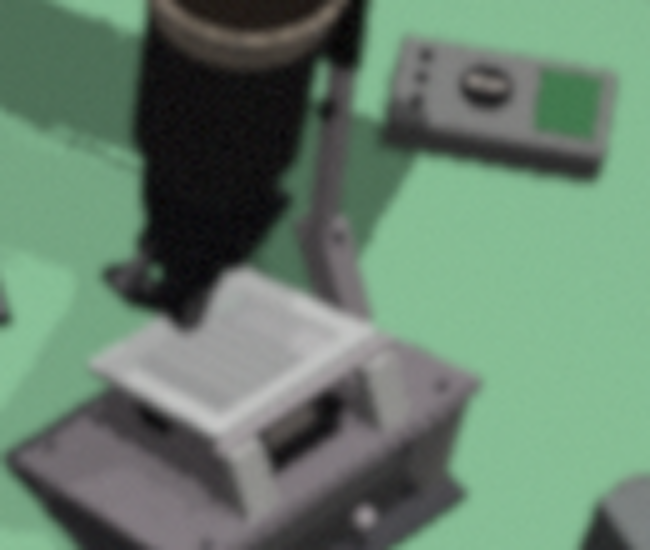

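Run:
```python
from lid import *
im=eyes.get_image("scene")[:,:,::-1][100:210,260:390];im=cv2.resize(im,None,fx=5,fy=5,interpolation=cv2.INTER_CUBIC)
def u(q): return tuple(((proj("scene",N2W(P,q))+.5-[260,100])*5).astype(int))
for a,c in((0,(0,0,255)),(.06,(255,0,0))):
    Q=[(80+8*np.sin(a),-60,50+8*np.cos(a)),(80+8*np.sin(a),60,50+8*np.cos(a)),(80-135*np.cos(a)+8*np.sin(a),60,50+135*np.sin(a)+8*np.cos(a)),(80-135*np.cos(a)+8*np.sin(a),-60,50+135*np.sin(a)+8*np.cos(a))]
    for i in range(4): cv2.line(im,u(Q[i]),u(Q[(i+1)%4]),c,1)
cv2.imwrite("pics/s26o.png",im)
```

View pics/s26o.png

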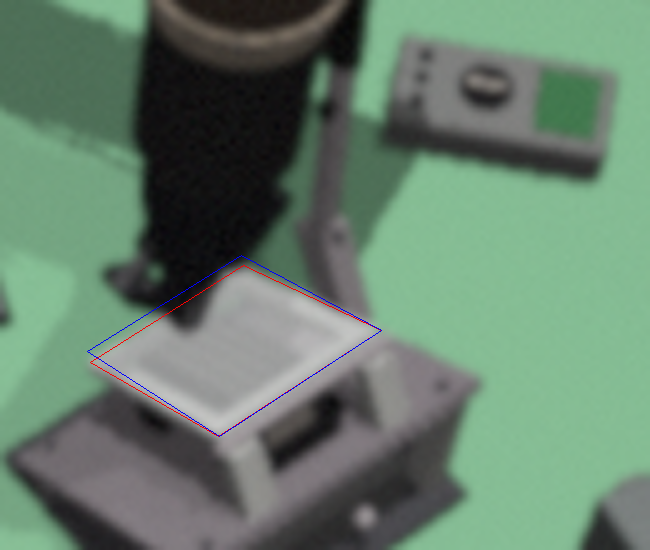

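```bash
cat > cl.py <<'E'
from lid import *
def vert(s,cd,ct=8):
    c=np.radians(cd); return np.array([-25,105-s*np.cos(c)+ct*np.sin(c),68+s*np.sin(c)+ct*np.cos(c)])
def T(n,down=0,dx=0):
    x,R,s=tool(); w=N2W(P,n)+np.array([0,0,-down/1000])+R[:,0]*.033+f*dx/1000; return w
E
python3 - <<'E'
from cl import *
e=vert(155,114.6); print("end outer corner nest",e,N2W(P,e))
A=e+[0,14.5+28,0]
w=T(A,22)
plan([(.5512,.0838,.30),(w[0],w[1],.30),w]+[T(vert(155,114.6)+[0,14.5,0],22)]+[T(vert(130,c)+[0,14.5,0],0 if c<90 else 10) for c in (90,75,60,45,30,15,5,0)],92.4)
E
```

```text
end outer corner nest [-25.         176.79741167 205.60135056] [0.48073513 0.25881608 0.24055599]
TCP [0.5513 0.0838 0.0782] toolx [-0.049 -0.009 -0.999] yhead 92.36 t 34.12 F [-4.8  0.7 16.3] gap 0.002 J [ 0.49  0.31 -0.35 -0.02 -0.96 -2.01]
 turn world z deg 0.04  yaw row = -0.004
  target [0.5512 0.0838 0.3   ] -> x,y,z mm [-221.5   -1.5  -11. ]
  target [0.4773 0.301  0.3   ] -> x,y,z mm [-219.8  218.6  -75.8]
  target [0.4773 0.301  0.1856] -> x,y,z mm [-105.5  219.3  -70.2]
  target [0.4785 0.273  0.1856] -> x,y,z mm [-105.3  191.3  -70.1]
  target [0.485  0.2094 0.191 ] -> x,y,z mm [-110.5  127.5  -66.5]
  target [0.4876 0.1756 0.199 ] -> x,y,z mm [-118.3   93.5  -65.7]
  target [0.4945 0.1437 0.1894] -> x,y,z mm [-108.8   61.5  -59.7]
  target [0.5051 0.1159 0.1729] -> x,y,z mm [-92.6  33.4 -49.4]
  target [0.5189 0.0942 0.1507] -> x,y,z mm [-70.9  11.2 -35.4]
  target [0.5348 0.0799 0.1243] -> x,y,z mm [-45.2  -3.5 -18.9]
  target [0.546  0.0751 0.1051] -> x,y,z mm [-26.6  -8.7  -6.9]
  target [0.5517 0.0741 0.0954] -> x,y,z mm [-17.1  -9.8  -0.8]
```

```bash
python3 -m handwheel '[{"x":-20,"y":0,"z":0,"yaw":0,"hand":0},{"x":-70,"y":0,"z":-3,"yaw":0,"hand":0},{"x":-125,"y":0,"z":-6,"yaw":0,"hand":0},{"x":-180,"y":0,"z":-10,"yaw":0,"hand":0},{"x":-220,"y":0,"z":-12,"yaw":0,"hand":0},{"x":-220,"y":45,"z":-25,"yaw":0,"hand":0},{"x":-220,"y":95,"z":-40,"yaw":0,"hand":0},{"x":-220,"y":145,"z":-55,"yaw":0,"hand":0},{"x":-220,"y":195,"z":-70,"yaw":0,"hand":0},{"x":-220,"y":219,"z":-76,"yaw":0,"hand":0},{"x":-220,"y":219,"z":-75,"yaw":0,"hand":0},{"x":-170,"y":219,"z":-73,"yaw":0,"hand":0},{"x":-120,"y":219,"z":-71,"yaw":0,"hand":0},{"x":-105,"y":219,"z":-70,"yaw":0,"hand":0},{"x":-105,"y":219,"z":-70,"yaw":0,"hand":0}]'
python3 - <<'E'
from cl import *
x,R,s=tool()
plan([T(vert(155,114.6)+[0,14.5,0],22)]+[T(vert(130,c)+[0,14.5,0],0 if c<90 else 10) for c in (90,75,60,45,30,15,5,0)],92.4)
for n in("scene","wrist"):
    im=eyes.get_image(n)[:,:,::-1]; im=im[70:210,240:400] if n=="scene" else im
    k=4.2 if n!="wrist" else 1.5
    im=cv2.resize(im,None,fx=k,fy=k,interpolation=cv2.INTER_CUBIC)
    if n=="scene":
        u=tuple(((proj("scene",x-R[:,0]*.033)+.5-[240,70])*4.2).astype(int)); cv2.circle(im,u,4,(0,255,255),1)
    cv2.imwrite(f"pics/{n}27.png",im)
E
```

```text
time: 36.0
eef_pos: [0.4778, 0.3, 0.1851]
tcp_rot: [0.689, -0.018, 0.724, 0.011]
wrist_force: [-0.6, -0.1, -0.8]
finger_gap: -0.0
TCP [0.4778 0.3    0.1851] toolx [-0.049 -0.01  -0.999] yhead 92.34 t 36.0 F [-0.6 -0.1 -0.8] gap -0.0 J [ 0.88  0.22 -0.2  -0.03 -1.19 -2.4 ]
 turn world z deg 0.06  yaw row = -0.006
  target [0.4785 0.273  0.1856] -> x,y,z mm [ -0.2 -27.   -0.5]
  target [0.485  0.2094 0.191 ] -> x,y,z mm [ -5.3 -90.8   3.2]
  target [0.4876 0.1756 0.199 ] -> x,y,z mm [ -13.1 -124.8    4. ]
  target [0.4945 0.1437 0.1894] -> x,y,z mm [  -3.5 -156.9   10.1]
  target [0.5051 0.1159 0.1729] -> x,y,z mm [  12.7 -184.9   20.4]
  target [0.5189 0.0941 0.1507] -> x,y,z mm [  34.4 -207.1   34.4]
  target [0.5348 0.0799 0.1243] -> x,y,z mm [  60.2 -221.8   50.9]
  target [0.546  0.075  0.1051] -> x,y,z mm [  78.8 -226.9   62.9]
  target [0.5517 0.0741 0.0954] -> x,y,z mm [  88.3 -228.    69.1]
```

View pics/scene27.png

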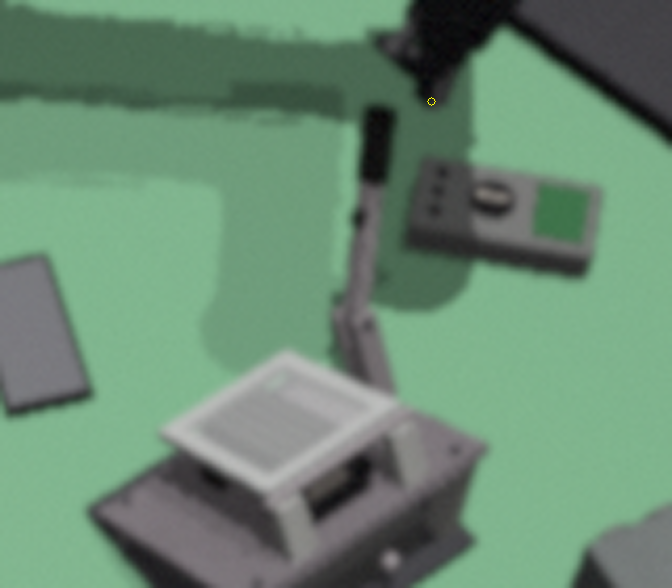

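View pics/wrist27.png

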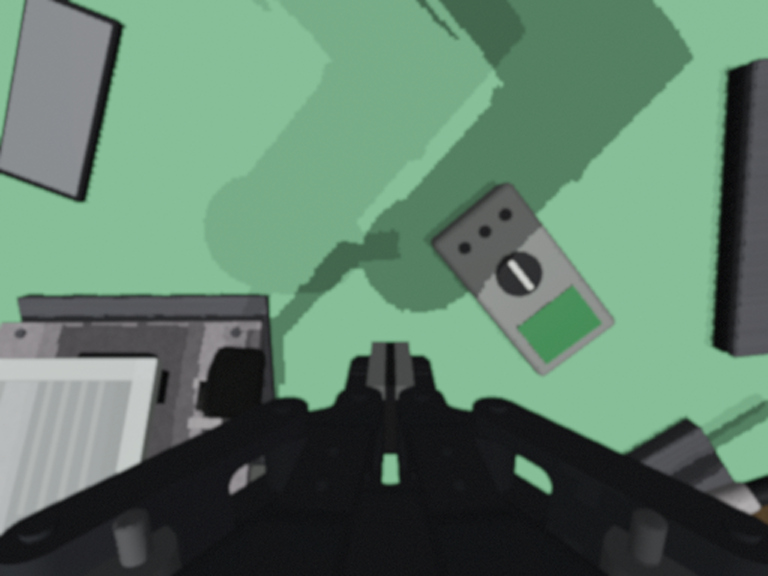

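Run:
```python
from cl import *
plan([T(vert(155,114.6)+[0,14.5,0],14)]+[T(vert(143,c)+[0,14.5,0]) for c in (100,90,80,70,60,50,40,30,20,10,0)],92.4)
```

```text
TCP [0.4787 0.3011 0.187 ] toolx [-0.047 -0.007 -0.999] yhead 92.36 t 36.1 F [-0.1  0.6  1. ] gap -0.001 J [ 0.88  0.22 -0.2  -0.03 -1.19 -2.4 ]
 turn world z deg 0.04  yaw row = -0.004
  target [0.4786 0.2731 0.1936] -> x,y,z mm [ -6.3 -28.1  -1.5]
  target [0.4793 0.234  0.2092] -> x,y,z mm [-21.7 -67.2  -3.1]
  target [0.4786 0.2092 0.2123] -> x,y,z mm [-24.5 -92.   -5. ]
  target [0.48   0.1843 0.2116] -> x,y,z mm [ -23.8 -116.9   -4.6]
  target [0.4836 0.16   0.2072] -> x,y,z mm [ -19.3 -141.3   -1.8]
  target [0.4892 0.137  0.1991] -> x,y,z mm [ -11.4 -164.5    3.2]
  target [0.4966 0.1161 0.1877] -> x,y,z mm [  -0.2 -185.6   10.3]
  target [0.5057 0.0979 0.1733] -> x,y,z mm [  13.9 -204.1   19.4]
  target [0.5162 0.0828 0.1563] -> x,y,z mm [  30.5 -219.5   30. ]
  target [0.5277 0.0715 0.1373] -> x,y,z mm [  49.  -231.2   41.9]
  target [0.5399 0.0642 0.1168] -> x,y,z mm [  69.  -238.8   54.7]
  target [0.5523 0.0612 0.0954] -> x,y,z mm [  89.9 -242.3   68. ]
```

```bash
python3 -m handwheel '[{"x":-6,"y":-14,"z":-1,"yaw":0,"hand":0},{"x":-6,"y":-28,"z":-1.5,"yaw":0,"hand":0},{"x":-10,"y":-40,"z":-2,"yaw":0,"hand":0},{"x":-16,"y":-53,"z":-2.5,"yaw":0,"hand":0},{"x":-20,"y":-67,"z":-3,"yaw":0,"hand":0},{"x":-22,"y":-80,"z":-4,"yaw":0,"hand":0},{"x":-23,"y":-92,"z":-5,"yaw":0,"hand":0},{"x":-23,"y":-105,"z":-5,"yaw":0,"hand":0},{"x":-22,"y":-117,"z":-4.6,"yaw":0,"hand":0},{"x":-20,"y":-129,"z":-3,"yaw":0,"hand":0},{"x":-18,"y":-141,"z":-2,"yaw":0,"hand":0},{"x":-18,"y":-141,"z":-2,"yaw":0,"hand":0}]'
python3 - <<'E'
from cl import *
x,R,s=tool()
plan([T(vert(143,c)+[0,14.5,0]) for c in (70,60,50,40,30,20,10,0)],92.4)
for n in("scene",):
    im=eyes.get_image(n)[:,:,::-1]; im=im[70:210,240:400] if n=="scene" else im
    k=4.2 if n!="wrist" else 1.5
    im=cv2.resize(im,None,fx=k,fy=k,interpolation=cv2.INTER_CUBIC)
    u=tuple(((proj("scene",x-R[:,0]*.033)+.5-[240,70])*4.2).astype(int)); cv2.circle(im,u,4,(0,255,255),1)
    cv2.imwrite(f"pics/{n}28.png",im)
E
```

```text
time: 37.6
eef_pos: [0.4831, 0.1592, 0.2055]
tcp_rot: [0.69, -0.017, 0.724, 0.012]
wrist_force: [-0.5, 0.4, -0.2]
finger_gap: 0.005
TCP [0.4831 0.1592 0.2055] toolx [-0.048 -0.008 -0.999] yhead 92.29 t 37.6 F [-0.5  0.4 -0.2] gap 0.005 J [ 0.68  0.11 -0.29 -0.03 -1.21 -2.21]
 turn world z deg 0.11  yaw row = -0.011
  target [0.4836 0.16   0.2072] -> x,y,z mm [-1.7  0.8  0.4]
  target [0.4892 0.137  0.1991] -> x,y,z mm [  6.2 -22.4   5.4]
  target [0.4966 0.1161 0.1877] -> x,y,z mm [ 17.4 -43.5  12.6]
  target [0.5057 0.0978 0.1733] -> x,y,z mm [ 31.5 -62.   21.6]
  target [0.5162 0.0828 0.1563] -> x,y,z mm [ 48.1 -77.3  32.3]
  target [0.5277 0.0715 0.1373] -> x,y,z mm [ 66.6 -89.   44.2]
  target [0.5398 0.0642 0.1168] -> x,y,z mm [ 86.6 -96.6  57. ]
  target [0.5523 0.0612 0.0954] -> x,y,z mm [ 107.4 -100.1   70.4]
```

View pics/scene28.png

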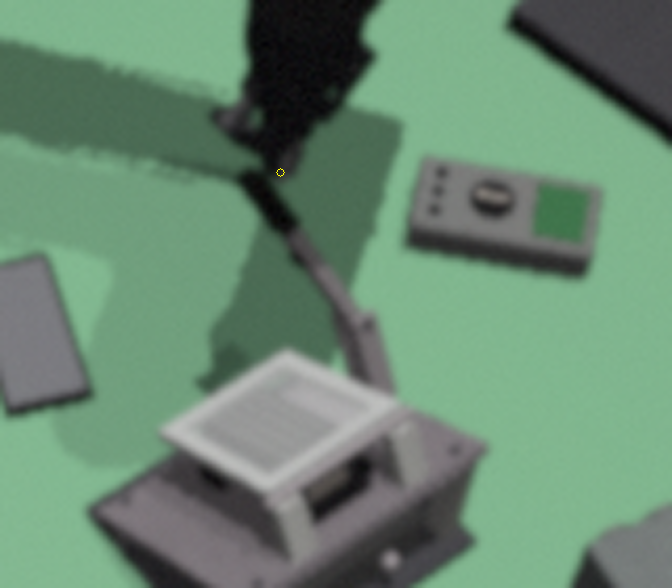

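```bash
python3 -m handwheel '[{"x":2,"y":-11,"z":2.5,"yaw":0,"hand":0},{"x":6,"y":-22,"z":5.4,"yaw":0,"hand":0},{"x":12,"y":-33,"z":9,"yaw":0,"hand":0},{"x":17.5,"y":-43.5,"z":12.6,"yaw":0,"hand":0},{"x":24.5,"y":-53,"z":17,"yaw":0,"hand":0},{"x":31.5,"y":-62,"z":21.6,"yaw":0,"hand":0},{"x":40,"y":-70,"z":27,"yaw":0,"hand":0},{"x":48,"y":-77,"z":32,"yaw":0,"hand":0},{"x":57,"y":-83,"z":38,"yaw":0,"hand":0},{"x":66.5,"y":-89,"z":44,"yaw":0,"hand":0},{"x":76,"y":-93,"z":50.5,"yaw":0,"hand":0},{"x":86,"y":-96.6,"z":57,"yaw":0,"hand":0},{"x":86,"y":-96.6,"z":57,"yaw":0,"hand":0}]'
python3 - <<'E'
from cl import *
x,R,s=tool()
plan([T(vert(143,c)+[0,14.5,0]) for c in (10,5,0)],92.4)
for n in("scene",):
    im=eyes.get_image(n)[:,:,::-1]; im=im[70:210,240:400] if n=="scene" else im
    k=4.2
    im=cv2.resize(im,None,fx=k,fy=k,interpolation=cv2.INTER_CUBIC)
    u=tuple(((proj("scene",x-R[:,0]*.033)+.5-[240,70])*4.2).astype(int)); cv2.circle(im,u,4,(0,255,255),1)
    cv2.imwrite(f"pics/{n}29.png",im)
E
```

```text
time: 39.28
eef_pos: [0.5398, 0.0643, 0.1163]
tcp_rot: [0.689, -0.017, 0.724, 0.011]
wrist_force: [-0.2, 0.2, -0.4]
finger_gap: 0.002
TCP [0.5398 0.0643 0.1163] toolx [-0.049 -0.008 -0.999] yhead 92.28 t 39.27 F [-0.2  0.2 -0.4] gap 0.002 J [ 0.47  0.24 -0.34 -0.02 -1.03 -1.99]
 turn world z deg 0.12  yaw row = -0.012
  target [0.5398 0.0642 0.1168] -> x,y,z mm [-0.4 -0.2 -0. ]
  target [0.546  0.0621 0.1061] -> x,y,z mm [ 9.9 -2.4  6.6]
  target [0.5523 0.0611 0.0954] -> x,y,z mm [20.3 -3.6 13.4]
```

View pics/scene29.png

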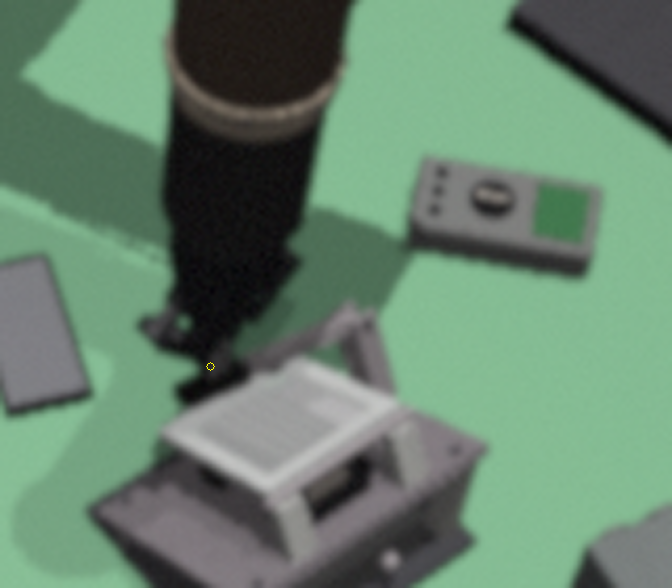

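Bar nearly down; press the last part until the force rises.

```bash
python3 -m handwheel '[{"x":4,"y":-1,"z":2.5,"yaw":0,"hand":0},{"x":8,"y":-2,"z":5,"yaw":0,"hand":0},{"x":12,"y":-3,"z":7.5,"yaw":0,"hand":0},{"x":15,"y":-3.5,"z":9.5,"yaw":0,"hand":0},{"x":18,"y":-3.5,"z":11.5,"yaw":0,"hand":0},{"x":20,"y":-3.5,"z":12.5,"yaw":0,"hand":0},{"x":20,"y":-3.5,"z":12.5,"yaw":0,"hand":0}]'
python3 - <<'E'
from cl import *
plan([])
im=eyes.get_image("scene")[:,:,::-1][70:210,240:400]; im=cv2.resize(im,None,fx=4.2,fy=4.2,interpolation=cv2.INTER_CUBIC)
def u(q): return tuple(((proj("scene",N2W(P,q))+.5-[240,70])*4.2).astype(int))
cv2.line(im,u((-25,105,68)),u((-25,-50,68)),(0,0,255),1)
cv2.imwrite("pics/s30.png",im)
E
```

```text
time: 40.2
eef_pos: [0.5508, 0.0611, 0.098]
tcp_rot: [0.689, -0.017, 0.724, 0.012]
wrist_force: [-8.7, 1.4, 15.9]
finger_gap: -0.001
TCP [0.5508 0.0611 0.098 ] toolx [-0.049 -0.009 -0.999] yhead 92.32 t 40.2 F [-8.7  1.4 15.9] gap -0.001 J [ 0.45  0.28 -0.34 -0.02 -1.   -1.97]
```

View pics/s30.png

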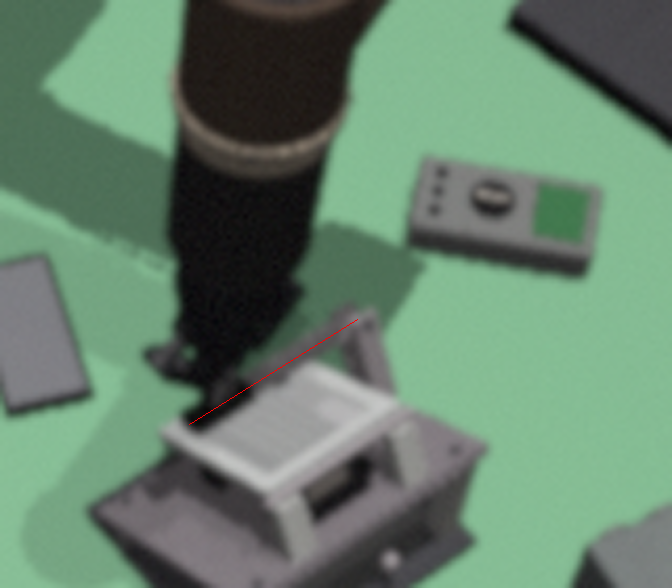

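```bash
python3 -m handwheel '[{"x":1.5,"y":0,"z":0,"yaw":0,"hand":0},{"x":2.5,"y":0,"z":0,"yaw":0,"hand":0},{"x":2.5,"y":0,"z":0,"yaw":0,"hand":0},{"x":0,"y":0,"z":0,"yaw":0,"hand":0},{"x":-15,"y":0,"z":0,"yaw":0,"hand":0},{"x":-50,"y":0,"z":-10,"yaw":0,"hand":0},{"x":-100,"y":0,"z":-30,"yaw":0,"hand":0},{"x":-150,"y":-40,"z":-40,"yaw":0,"hand":0},{"x":-190,"y":-95,"z":-50,"yaw":0,"hand":0},{"x":-190,"y":-150,"z":-50,"yaw":0,"hand":0},{"x":-190,"y":-200,"z":-50,"yaw":0,"hand":0},{"x":-190,"y":-200,"z":-50,"yaw":0,"hand":0}]'
python3 - <<'E'
from cl import *
plan([])
for n,o in(("scene",(250,110)),("top",(160,130))):
    im=eyes.get_image(n)[:,:,::-1][o[1]:o[1]+110,o[0]:o[0]+140]; im=cv2.resize(im,None,fx=5.4,fy=5.4,interpolation=cv2.INTER_CUBIC)
    def u(q): return tuple(((proj(n,N2W(P,q))+.5-o)*5.4).astype(int))
    L=[(-25-8,105,74),(-25-8,5,74),(-25-11,5,76),(-25-11,-50,76),(-25+11,-50,76),(-25+11,5,76),(-25+8,5,74),(-25+8,105,74)]
    for a,b_ in zip(L,L[1:]): cv2.line(im,u(a),u(b_),(0,0,255),1)
    L=[(80,-60,58),(80,60,58),(-55,60,58),(-55,-60,58)]
    for i in range(4): cv2.line(im,u(L[i]),u(L[(i+1)%4]),(255,255,0),1)
    cv2.imwrite(f"pics/{n}31.png",im)
E
```

```text
time: 41.75
eef_pos: [0.5181, -0.142, 0.2921]
tcp_rot: [0.69, -0.016, 0.724, 0.01]
wrist_force: [-0.1, 0.6, -0.3]
finger_gap: -0.001
TCP [ 0.5181 -0.142   0.2921] toolx [-0.049 -0.009 -0.999] yhead 92.08 t 41.75 F [-0.1  0.6 -0.3] gap -0.001 J [ 0.1   0.11 -0.1   0.   -1.41 -1.64]
```

View pics/scene31.png

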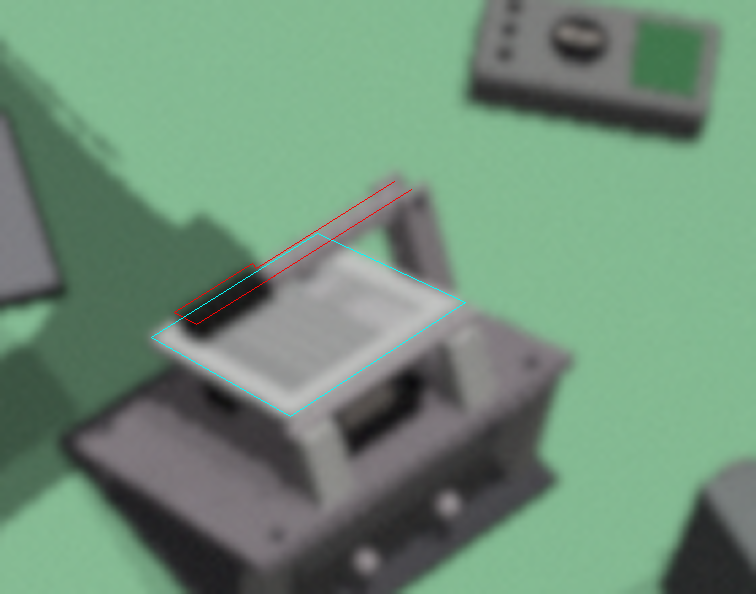

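View pics/top31.png

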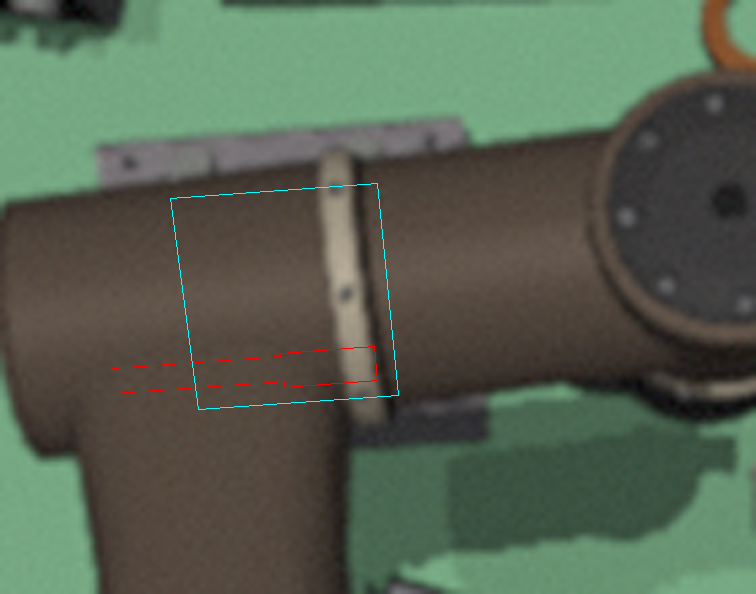

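```bash
python3 -m handwheel '[{"x":0,"y":-50,"z":-20,"yaw":0,"hand":0},{"x":0,"y":-100,"z":-40,"yaw":0,"hand":0},{"x":0,"y":-150,"z":-70,"yaw":0,"hand":0},{"x":0,"y":-200,"z":-100,"yaw":0,"hand":0},{"x":0,"y":-250,"z":-140,"yaw":0,"hand":0},{"x":0,"y":-300,"z":-180,"yaw":0,"hand":0},{"x":0,"y":-340,"z":-220,"yaw":0,"hand":0},{"x":0,"y":-340,"z":-220,"yaw":0,"hand":0},{"x":0,"y":-340,"z":-220,"yaw":0,"hand":0}]'
python3 - <<'E'
from cl import *
plan([])
for n,o in(("top",(160,130)),):
    full=eyes.get_image(n)[:,:,::-1];cv2.imwrite("pics/topfull.png",cv2.resize(full,(800,600)))
    im=full[o[1]:o[1]+110,o[0]:o[0]+140]; im=cv2.resize(im,None,fx=5.4,fy=5.4,interpolation=cv2.INTER_CUBIC)
    def u(q): return tuple(((proj(n,N2W(P,q))+.5-o)*5.4).astype(int))
    L=[(-25-8,105,74),(-25-8,5,74),(-25-11,5,76),(-25-11,-50,76),(-25+11,-50,76),(-25+11,5,76),(-25+8,5,74),(-25+8,105,74)]
    for a,b_ in zip(L,L[1:]): cv2.line(im,u(a),u(b_),(0,0,255),1)
    L=[(80,-60,58),(80,60,58),(-55,60,58),(-55,-60,58)]
    for i in range(4): cv2.line(im,u(L[i]),u(L[(i+1)%4]),(255,255,0),1)
    cv2.imwrite(f"pics/{n}32.png",im)
ob=[]
for q in("clamp_end","lid_edge"):
    for c in("top","scene"):
        r=eyes.tip_of(c,q); print(q,c,[(np.round(d["at"],1),round(d["score"],2)) for d in r[:2]], proj(c,N2W(P,(-25,-50,68) if q=="clamp_end" else (-55,0,54)))[::-1].round(1))
E
```

```text
time: 42.98
eef_pos: [0.3125, -0.4872, 0.3049]
tcp_rot: [0.69, -0.016, 0.724, 0.011]
wrist_force: [0.4, -0.5, -0.7]
finger_gap: 0.002
TCP [ 0.3125 -0.4872  0.3049] toolx [-0.049 -0.008 -0.999] yhead 92.24 t 42.98 F [ 0.4 -0.5 -0.7] gap 0.002 J [-0.64  0.16 -0.03  0.04 -1.42 -0.9 ]
clamp_end top [(array([196.6, 226.9]), 0.53)] [195.8 229.2]
clamp_end scene [(array([169.3, 281.5]), 0.82)] [170.7 284.7]
lid_edge top [(array([201.9, 214.1]), 0.96)] [203.6 214.8]
lid_edge scene [] [163.3 293.4]
```

View pics/top32.png

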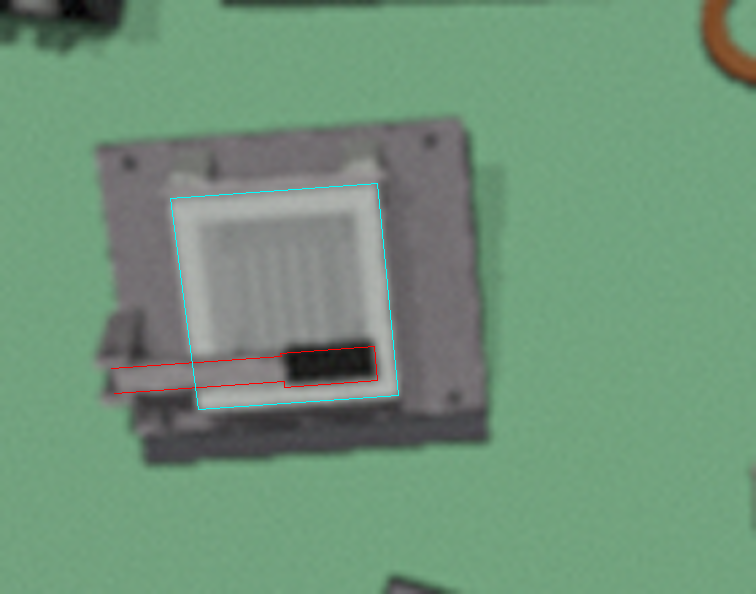

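View pics/topfull.png

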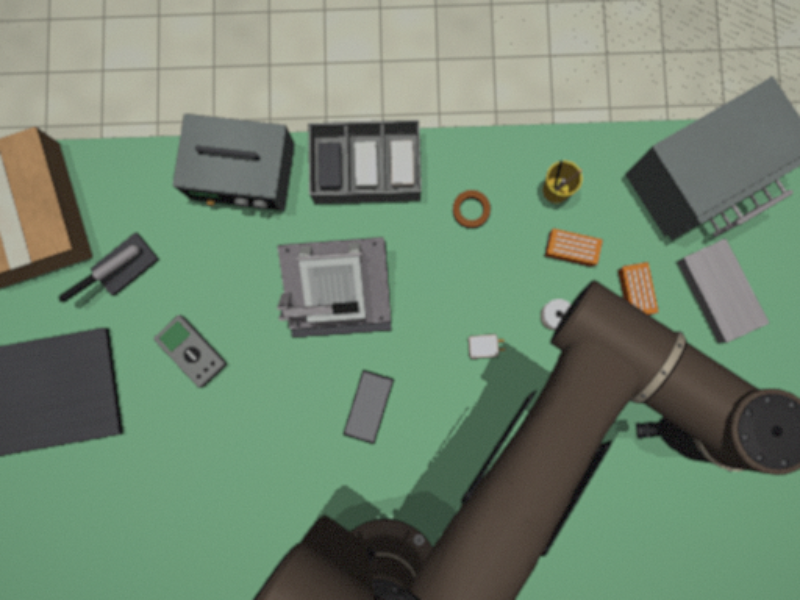

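```bash
python3 -c "
from cell import bot
print(bot.sign_off())"
```

```text
the job is handed in; nothing more can be done
None
```

I loaded the module into the fixture, closed the plate over it and swung the clamp bar down, in that order. I handed the job in at about 43 s, with the arm clear of everything.

**What the last checks showed**
- **Module:** it lay flat between the guides, about 3 mm downhill of centre. That matched a projected outline to about 1 mm before I closed the plate.
- **Plate and bar:** the last top view matches the projected closed outlines for both. I pressed the plate until the wrist read about 16 N. The bar read about 18 N, and I then gave it about 2.5 mm more.
- **Other items:** the adapter, meter and orange look-alikes are where they were. The arm partly hid the solder reel in the last view, but what shows of it is in place.

**What went wrong or disagreed**
- **Turning the module:** the tool cannot tilt, so I turned the module in the grip by pressing its uphill end on the deck. It stuck and sprang back several times, with up to about 36 N sideways at the wrist. A slightly looser hand setting finally let it turn flat.
- **Opening the plate further:** I first pushed the plate back from about 2.06 to 2.33 rad with the held module, to make room.
- **Missed pushes:** two passes at the plate went over it without touching. The shut fingertips end about 33 mm short of the stated TCP; going lower fixed it.
- **Clamp bar:** the bar looked a few pixels lower than projected in the scene view, and the clamp-end detector was about 2–3 px off. I read both as measurement error.
- **Plate edge:** the plate-edge detector found nothing in the scene view.

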